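# Load the cooling press

### The job

Set the steel fulcrum block in front of the press's pry tongue and use the pry bar over it to lever the heavy platen up; its stiff hinge will hold it open. Slide every chip carrier on the bench under the raised platen, side by side and square to the press, fully home against the hidden stop bar, then press the platen down until it rests flat on them. Put the pry bar, lying flat, and the block back on the rubber tool mat and leave the other things on the bench where they are.

Things in the scene. Friction and masses are not known exactly. Their poses are not given: they have to be found in the camera images.
- press: Low press fixed to table: white base 200 mm deep (x), 340 wide (y), 24 high, with a flat bed. Origin on the table; open front faces -x, at x = -90 mm. The platen, a steel plate 185 x 320 x 16 mm (y -165 to +155) over the bed, is hinged along x = +95, z = 36, its front edge at x = -90. Carriers go in at y = -150 to +110; y = -130, -50 and +30 mm leave room for fingers; 40 to 56 mm stays outside.
- platen_front (a point): Point on the top face of the heavy steel platen (about 3.5 kg), 10 mm behind its front edge at mid width: push down here to lower it. 52 mm above the table when parallel to the bed with a 12 mm gap, i.e. resting on carriers; 45 mm at the start (front gap 4 mm). The hinge is stiff, the platen stays where left: raising takes about 40 N at the tongue, lowering 4 to 10 N here.
- tongue (a point): Middle of the lower outer edge of the pry tongue, a steel lug 44 mm wide, 10 thick, sticking 40 mm out of the platen's front at its +y end (press x = -130, y = +125 mm). Height above the table: 30 mm shut, 40 resting on carriers; lever it beyond 52 before loading. Its -x points outwards. Set the block's ridge 60 mm out from it; the bar's tip goes about 25 mm under it (press base 40 mm in).
- stop_face (a point): Middle of the front face of the steel stop bar on the bed, hidden under the platen: 310 mm wide (y), 8 mm high; its depth varies (74 to 90 mm behind the press front). Axes as the press. A carrier fully home has its middle 65 mm in front (x = -65 mm).
- toolmat: Grey rubber tool mat fixed to the table, 320 mm (x) by 150 mm (y), 3 mm thick, origin at the middle of its underside. The bar and the block start on it: the bar along x at about y = +35 mm, the block at about y = -40 mm.
- bar_mid (a point): Middle of the steel pry bar: flat, 280 mm long (x), 24 wide, 8 thick, 0.42 kg, balanced at its middle. The +x end is the bare tip, the -x end has a black sleeve 100 mm long. With the ridge 85 mm from the tip, pushing the sleeve down (20 mm from its end, 20 to 25 N) until its top is some 16 mm above the table raises the tongue to about 60 mm.
- fulcrum_mid (a point): Middle (18 mm up) of the dark steel fulcrum block: 44 mm (x) by 50 mm (y), 36 mm high in all, the upper 10 mm a rounded ridge that runs along its y over the middle; the flat-sided part is 26 mm high. 0.45 kg. The bar is to cross the ridge along the block's x.
- carrier0_mid (a point): Middle of a chip carrier: a perforated aluminium plate 130 mm (x) by 50 mm (y) by 12 mm (z) with a square chip let in flush at its middle, 0.21 kg; both ends alike. Two or three such carriers, all alike, lie flat on the bench (absent ones read None).
- carrier1_mid (a point): Middle of a chip carrier: a perforated aluminium plate 130 mm (x) by 50 mm (y) by 12 mm (z) with a square chip let in flush at its middle, 0.21 kg; both ends alike. Two or three such carriers, all alike, lie flat on the bench (absent ones read None).
- carrier2_mid (a point): Middle of a chip carrier: a perforated aluminium plate 130 mm (x) by 50 mm (y) by 12 mm (z) with a square chip let in flush at its middle, 0.21 kg; both ends alike. Two or three such carriers, all alike, lie flat on the bench (absent ones read None).
- fluxjar: Bystander: white jar, 44 mm across, 65 mm tall; origin under its centre.
- solvent: Bystander: glass bottle, 52 mm across, 100 mm tall; origin under its centre.
- spool: Bystander: grey spool, 56 mm across, 40 mm tall; origin under its centre.
- driver: Bystander: screwdriver 150 mm long along x, lying on the bench.
- cleanbrush: Bystander: brush 160 mm long along x, lying on the bench.
- chiptray: Bystander: black divided tray 120 x 80 x 22 mm; origin under its centre.
- ballsjar: Bystander: small white jar, 40 mm across, 50 mm tall; origin under its centre.
Things that resemble listed ones, but are neither listed nor needed, are in the scene too. What is shaped like the part that bears carrier1_mid but red is not meant. What is shaped like the part that bears fulcrum_mid but red is not meant.

How it is judged (in metres and radians):
On the way:
1. the platen is levered up by the bar bearing on the fulcrum block (tongue edge more than 50 mm above the table, with the bar pressing on both platen and block) (z of tongue in the frame of press above 0.05 m and contact force between bar and platen above 2 N and contact force between bar and fulcrum above 2 N), for 0.1 s.
At the end, for the whole second after the job is handed in: Every carrier present lies on the bed within 6 mm of the stop, square within 0.1 rad; the platen rests on them (tongue edge 36.5 to 43.5 mm up); the bar lies flat on the mat, its middle within 110 mm of the mat's middle lengthways; the block stands on the mat; all at rest (x of carrier0_mid in the frame of stop_face between -0.071 and -0.06 m and angle between the x axis of each of carrier0_mid, carrier1_mid, carrier2_mid and the x axis of press, either way round below 0.1 rad and y of carrier0_mid in the frame of press between -0.155 and 0.115 m and z of carrier0_mid in the frame of press between 0.025 and 0.036 m and linear speed of each of carrier0, carrier1, carrier2, fulcrum, bar below 0.02 m/s and x of carrier1_mid in the frame of stop_face between -0.071 and -0.06 m and y of carrier1_mid in the frame of press between -0.155 and 0.115 m and z of carrier1_mid in the frame of press between 0.025 and 0.036 m and x of carrier2_mid in the frame of stop_face between -0.071 and -0.06 m and y of carrier2_mid in the frame of press between -0.155 and 0.115 m and z of carrier2_mid in the frame of press between 0.025 and 0.036 m and z of tongue in the frame of press between 0.0365 and 0.0435 m and x of fulcrum_mid in the frame of toolmat between -0.16 and 0.16 m and y of fulcrum_mid in the frame of toolmat between -0.075 and 0.075 m and z of fulcrum_mid in the frame of toolmat below 0.028 m and x of bar_mid in the frame of toolmat between -0.11 and 0.11 m and y of bar_mid in the frame of toolmat between -0.075 and 0.075 m and z of bar_mid in the frame of toolmat below 0.014 m); the robot touches nothing.
It fails at once if a bystander is moved by more than 40 mm (distance of any of fluxjar, solvent, spool, driver, cleanbrush, chiptray, ballsjar from where it was at the start of the episode above 0.04 m).
Of carrier0, carrier1, carrier2 only 2 to 3 are there at a start; the rules pass over those that are not, and their reading is None.
At some moment in a run one of carrier0, carrier1, carrier2 may be knocked a few centimetres aside while the robot is not near it.
It also fails if it takes over 210 s, if anything falls off the work surface, if the arm or the gripper's body presses on something with over 40 N, if the wrist force passes 120 N, or if a joint passes its speed limit or range.

### The arm

A 6-joint arm with a two-finger parallel gripper is mounted at the origin on the work surface. World frame = base frame: x ahead of the robot, y to its left, z up, the work surface at z = 0. Lengths are in mm, angles in rad, forces in N, time in s.
With the tool pointing down it reaches from about 300 to 875 mm from the base axis. Payload 4.2 kg.
Tool frame: the origin (TCP) lies midway between the tips of the shut fingers; the grasp point (between the pads) lies 19 mm behind it; z points along the fingers, y is the direction in which the jaws open and shut (so a half turn about z gives the same grasp; the last joint's range is limited). The gripper opens to 85 mm and grips with 20 to 120 N. Pads are 22 mm wide; open, the fingers measure 114 mm over their backs; the gripper's body (76 mm by 85 mm) begins 54 mm behind the grasp point. The pads swing forward as they close: fully open they stand 13 mm farther back than shut.
Start: joints at [-1.296, 0.32, 1.565, -0, 1.257, -0.02], TCP at [167.068, -550.209, 231.338] pointing down, gripper open.
Joint ranges: [-3.11, 3.11], [-0.84, 2.01], [0.21, 2.61], [-1.34, 4.49], [0.05, 2.63], [-2.56, 2.56]. Speed limits (rad/s): [2.57, 2.57, 3.14, 3.14, 3.14, 3.14].

### API

Orientations are given as [roll, pitch, yaw] about the fixed x, y, z axes, in that order (R = Rz(yaw) Ry(pitch) Rx(roll)).
In Python, from cell import robot gives the robot as it stands.
- The arm moves only by the tool apply_moves, never from a script. Its argument "rows" is a list of rows, each an object of numbers: "dx", "dy", "dz": the shift along the tool's x, y, z in cm; "wx", "wy", "wz": the turn, a rotation vector about the tool's x, y, z in rad. A call has exactly 10 rows; each row is the pose to reach, as a shift and turn from the pose commanded when the call began, along the tool's axes at that moment; what a row does not reach only later rows make up. A row lasts 1/10 s, in which the tool goes at most 50 mm and 8.59 degrees, less where a joint would pass 70% of its speed; a pose out of reach is approached as far as the arm can. A call with a gripper value outside its range is refused whole. "hand" is the gripper's target within -1 to 1 (shut at 1, half-way at 0, fully open at -1), set as the call begins (left out, the last holds). The fingers move at their own pace and stop on an object; the grip force is fixed at half the most. Time passes only in rows, so rows that repeat a pose let the fingers close, or fill a call up. It gives the time, the measured TCP pose, the force and the opening at its end, in the units of the state.
- robot.observe(): the state, without advancing time (a new reading comes with each control period).
- robot.get_image(name): name is "scene" or "side" or "wrist"; returns a dict with "image" (384x512x3 uint8, blue, green, red), "range_z" (384x512 float32, mm along the optical axis (not along the pixel's ray), 0 where there is no reading), "fx", "fy", "cx", "cy" (pixels), "distortion" ([k1, k2, p1, p2, k3] as OpenCV has them; the pictures are not rectified), "rvec" (rotation vector, rad) and "tvec" (3), from world to camera coordinates, as OpenCV has them. Camera axes: x right, y down, z forward; pixel columns grow to the right and rows downward; lengths in mm; the calibration is good to about 2 mm. A picture is of the moment at which its call begins.
- robot.close_job(): hands the job in, once; it reports no verdict.
Trained networks look in a picture, given as the dict that the camera call returned (one of the last four; its "shot" number tells which), for a name from the list of things; names that differ only in an ending like _2 or _b are one class to them, and where a whole thing is asked for, a point or a joint stands for the part that bears it (a point fixed in the world has none). Each returns a list of dicts, best first, with "p" (0 to 1); they miss things now and then, are a little off and sometimes report something else, mostly with a low value. They report only what shows in the picture. A call takes as long as a camera call. They do not tell look-alikes from the thing itself.
- robot.find_in(picture, thing): "extent" ([left, top, right, bottom] in pixels, round what is visible of it).
- robot.landmark_of(picture, thing): "pixel" ([column, row] in pixels: a listed point, or the origin of a listed thing).
The state is a dict: "t": time; "joints": joint angles; "qvel": joint speeds; "joint_efforts": joint torques, N m; "ee_pos": TCP position; "eef_rot": TCP orientation; "contact_force": force on the tool from outside, world axes, zero at the start; "moment": the same for the moment, N m; "finger_gap": opening from 0.0 (shut) to 1.0 (fully open).
Only numpy, scipy, OpenCV 4.12 (cv2) and the standard library are available. Lean on these libraries where they do the work, as an engineer would, in place of code of your own. Each camera call takes 0.05 s, during which the arm holds its last target. There are 200 camera calls.

## Working session

There is one attempt and no reset: what is moved stays moved. The work goes in short steps, Python scripts to look and compute and a tool call to move; the robot and the scene stay as the last step left them, time stands still between calls to the robot, and variables do not carry over. Pictures are saved under pics/ and viewed, about 12 in all and at most 16, crops included, and the job is handed in when it is done.

Besides the shell and the picture viewer there is one more tool, called after "Call:" in YAML: its name, and indented under it one key for each argument. apply_moves: Moves the arm, as the interface text tells. Its arguments: {"type":"object","properties":{"rows":{"type":"array","items":{"type":"object","properties":{"dx":{"type":"number"},"dy":{"type":"number"},"dz":{"type":"number"},"wx":{"type":"number"},"wy":{"type":"number"},"wz":{"type":"number"}}}},"hand":{"type":"number"}},"required":["rows"]}

```bash
ls; mkdir -p pics; cat > h.py <<'E'
import numpy as np, cv2, json
from cell import robot
from scipy.spatial.transform import Rotation as R
def cam(p):
    K=np.array([[p['fx'],0,p['cx']],[0,p['fy'],p['cy']],[0,0,1.]]); D=np.array(p['distortion'],float)
    return K,D,cv2.Rodrigues(np.array(p['rvec'],float))[0],np.array(p['tvec'],float).ravel()
def onz(p,px,z):
    K,D,Rm,t=cam(p); u=cv2.undistortPoints(np.array([[px]],float),K,D)[0,0]
    d=Rm.T@np.array([u[0],u[1],1.]); o=-Rm.T@t
    return o+d*(z-o[2])/d[2]
def deproj(p,px,w=2):
    K,D,Rm,t=cam(p); c,r=int(round(px[0])),int(round(px[1]))
    a=p['range_z'][max(r-w,0):r+w+1,max(c-w,0):c+w+1]; a=a[a>0]
    if a.size==0: return None
    z=np.median(a); u=cv2.undistortPoints(np.array([[px]],float),K,D)[0,0]
    return Rm.T@(np.array([u[0],u[1],1.])*z-t)
def cloud(p):
    K,D,Rm,t=cam(p); h,w=p['range_z'].shape
    g=np.stack(np.meshgrid(np.arange(w),np.arange(h)),-1).reshape(-1,1,2).astype(float)
    u=cv2.undistortPoints(g,K,D)[:,0]; z=p['range_z'].reshape(-1,1)
    X=(np.c_[u,np.ones(len(u))]*z-t)@Rm
    X[z[:,0]<=0]=np.nan
    return X.reshape(h,w,3)
def proj(p,X):
    K,D,Rm,t=cam(p); return cv2.projectPoints(np.array(X,float).reshape(-1,1,3),np.array(p['rvec'],float),t,K,D)[0][:,0]
def pose():
    s=robot.observe(); return s,np.array(s['ee_pos'],float),R.from_euler('xyz',s['eef_rot'])
E
cat > a.py <<'E'
from h import *
np.set_printoptions(precision=1,suppress=True)
s=robot.observe(); print(s)
for n in ['scene','side']:
    p=robot.get_image(n); cv2.imwrite(f'pics/{n}0.png',cv2.resize(p['image'],None,fx=1.5,fy=1.5))
    K,D,Rm,t=cam(p); print(n,'cam at',-Rm.T@t)
    for th in ['press','platen_front','tongue','stop_face','toolmat','bar_mid','fulcrum_mid','carrier0_mid','fluxjar','solvent','spool','driver','cleanbrush','chiptray','ballsjar']:
        for d in robot.landmark_of(p,th)[:5]:
            if d['p']>.2: print(th,round(d['p'],2),np.array(d['pixel']),deproj(p,d['pixel']))
E
python3 a.py
```

```text
pics
{'t': 0.0, 'joints': array([-1.3,  0.3,  1.6, -0. ,  1.3, -0. ]), 'qvel': array([-0., -0., -0.,  0., -0.,  0.]), 'joint_efforts': array([ -0. , -41.6, -23.4,  -0. ,   0. ,  -0. ]), 'ee_pos': array([ 166.9, -549.7,  230.5]), 'eef_rot': array([-3.1, -0. ,  0.3]), 'contact_force': array([0.4, 0.4, 0.4]), 'moment': array([ 0., -0., -0.]), 'finger_gap': 0.9965988982111534}
scene cam at [1744.7  427.9  835.2]
side cam at [ 489.5 1182.5  782.2]
press 0.87 [223.9 154.2] [ 678.8 -191.9   46.1]
platen_front 0.61 [239.8 152.6] [ 621.3 -211.6   43.8]
tongue 0.85 [220.1 169.5] [681.2 -91.9  38.4]
stop_face 0.37 [204.4 197.4] [717.3  47.3  12.3]
toolmat 0.62 [235.  265.3] [588.7 353.3   3.2]
bar_mid 0.77 [247.4 255. ] [557.6 320.2  11.5]
bar_mid 0.45 [220.  170.8] [681.8 -91.5  33.3]
fulcrum_mid 0.73 [223.7 339.7] [587.6 615.7  36.7]
fulcrum_mid 0.67 [311.2 145.1] [ 346.8 -316.2   28.8]
fulcrum_mid 0.56 [233.1 280.7] [584.1 443.6  37. ]
fluxjar 0.57 [253.6 213. ] [550.3 142.1  23.5]
solvent 0.74 [316.  144.8] [ 322.3 -369.3    3.9]
spool 0.54 [292.9 145.2] [ 417.  -358.8    5.2]
driver 0.48 [308.4 183.2] [370.6 -62.6   8.5]
cleanbrush 0.83 [182.2 219.4] [764.1 178.6  19. ]
chiptray 0.66 [313.1 161.5] [ 345.8 -203.9   17. ]
chiptray 0.62 [309.2 143.8] [ 355.5 -311.2   36.8]
chiptray 0.35 [304.4 152.2] [ 373.7 -291.7    9.4]
ballsjar 0.57 [225.6 156.5] [ 671.1 -178.7   43.7]
ballsjar 0.55 [306.6 149.8] [ 365.7 -292.3   19.8]
```

View pics/scene0.png

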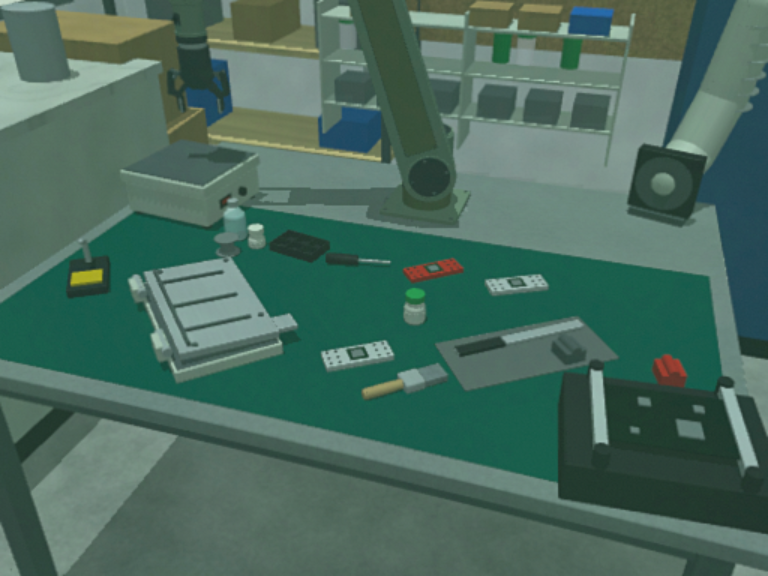

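View pics/side0.png

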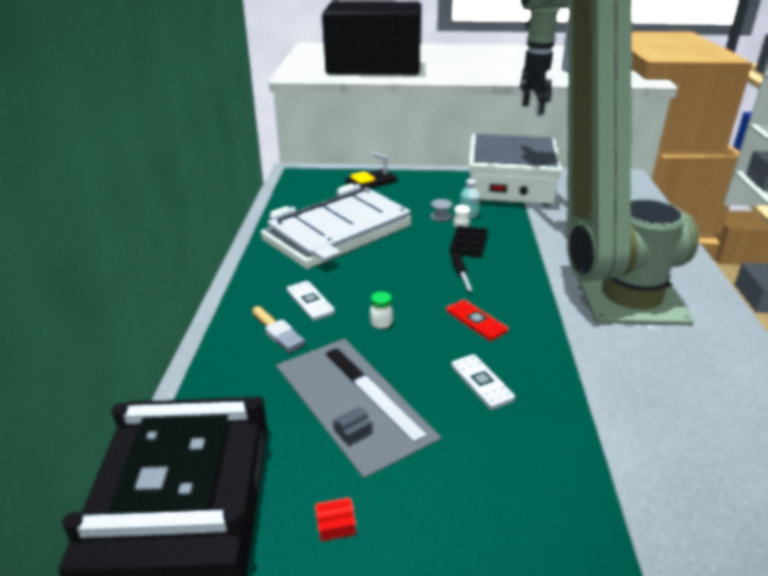

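```bash
cat > b.py <<'E'
from h import *
np.set_printoptions(precision=1,suppress=True)
P={n:robot.get_image(n) for n in ['scene','side']}
for n,pts in {'scene':dict(car1=(357,355),car2=(516,285),block=(569,343),tong=(289,322),red=(433,269),barT=(580,323),barS=(462,351),matL=(437,347),matF=(467,388),matR=(616,356),matB=(576,318),jar=(414,297)),
 'side':dict(car1=(311,298),car2=(482,378),block=(352,424),tong=(320,252),barT=(418,438),barS=(332,353),matB=(438,438),matF=(277,367),matR=(365,475),matL=(347,340))}.items():
    for k,v in pts.items():
        q=np.array(v)/1.5; print(n,k,deproj(P[n],q,1),onz(P[n],q,3 if 'mat' in k else 12)[:2])
# carriers & press via clouds
for n in P:
    X=cloud(P[n]); I=P[n]['image'].astype(int)
    for nm,c in dict(c1=(640,160),c2=(480,330)).items(): pass
    np.save(n+'_X.npy',X); np.save(n+'_I.npy',P[n]['image'])
E
python3 b.py
```

```text
scene car1 [1266.2  253.2  451.2] [718.8  53.4]
scene car2 [1266.2  383.5  548.4] [371.4 300.5]
scene block [1266.1  429.4  504. ] [555.2 431.4]
scene tong [1266.3  190.   473. ] [ 657.4 -112.8]
scene red [1267.2  318.2  551.1] [360.9 109.8]
scene barT [1266.6  434.8  524.4] [478.3 446.2]
scene barS [1266.5  346.   477.1] [645.3 239.5]
scene matL [1266.9  324.7  476.6] [635.6 188.4]
scene matF [1266.1  352.6  439.1] [739.  269.7]
scene matR [1266.4  465.3  500. ] [556.9 520.7]
scene matB [1266.4  431.3  528.1] [448.4 437.1]
scene jar [1266.1  303.2  521.4] [488.8 100.7]
side car1 [706.3  55.6  13.2] [706.7  53.8]
side car2 [355.6 300.8  13.1] [355.4 299.5]
side block [580.4 444.   30.8] [582.7 425.5]
side tong [705.5 -95.4  41.8] [ 714.2 -146.9]
side barT [471.9 449.    8.9] [471.9 451.9]
side barS [638.4 240.2  12.2] [638.5 239.9]
side matB [438.6 441.7   2.7] [438.6 441.9]
side matF [739.6 274.7   2.3] [739.4 275.5]
side matR [553.7 523.6   2.3] [553.6 524.2]
side matL [615.1 186.2   2.7] [615.  186.6]
```

```bash
cat > c.py <<'E'
from h import *
np.set_printoptions(precision=1,suppress=True)
for n in ['scene','side']:
    p=robot.get_image(n); X=cloud(p); print(n,np.nanmedian(p['range_z']),(p['range_z']==0).mean())
    m=np.isfinite(X[...,0])
    # press: points z 25..60 in region
    q=X[m]; I=p['image'][m].astype(int)
    s=(q[:,0]>480)&(q[:,0]<900)&(q[:,1]<0)&(q[:,1]>-420)&(q[:,2]>14)&(q[:,2]<70)
    a=q[s]; print(len(a), np.histogram(a[:,2],bins=range(14,72,4)))
    b=a[a[:,2]>30]
    if len(b)>50:
        r=cv2.minAreaRect(a[:,:2].astype(np.float32)); print('rect all',r, cv2.boxPoints(r))
        r=cv2.minAreaRect(b[:,:2].astype(np.float32)); print('rect z>30',r, cv2.boxPoints(r))
    for nm,c in dict(c1=(707,55),c2=(356,300)).items():
        s=(np.hypot(q[:,0]-c[0],q[:,1]-c[1])<95)&(q[:,2]>7)&(q[:,2]<20)&(I.min(1)>130)
        print(nm,s.sum(), cv2.minAreaRect(q[s][:,:2].astype(np.float32)) if s.sum()>20 else '', np.median(q[s][:,2]) if s.sum() else '')
p=robot.get_image('wrist'); K,D,Rm,t=cam(p); s,T,Ro=pose()
print('wrist cam in tool',Ro.inv().apply(-Rm.T@t-T), 'axes',(Ro.as_matrix().T@Rm.T), K[0,0])
E
python3 c.py
```

```text
scene 588.26294 0.0039520263671875
0 (array([0, 0, 0, 0, 0, 0, 0, 0, 0, 0, 0, 0, 0, 0]), array([14, 18, 22, 26, 30, 34, 38, 42, 46, 50, 54, 58, 62, 66, 70]))
c1 0  
c2 0  
side 1332.6177 0.004114786783854167
2799 (array([ 82, 103, 199,  69,  53,  92, 138, 467, 839, 504, 150,  78,  24,
         1]), array([14, 18, 22, 26, 30, 34, 38, 42, 46, 50, 54, 58, 62, 66, 70]))
rect all ((713.6065063476562, -247.88958740234375), (416.12713623046875, 269.75384521484375), 54.21746063232422) [[ 482.5 -337.8]
 [ 701.4 -495.5]
 [ 944.7 -158. ]
 [ 725.8   -0.2]]
rect z>30 ((677.7363891601562, -274.3423156738281), (325.42840576171875, 263.6315612792969), 45.600406646728516) [[ 469.7 -298.4]
 [ 658.1 -482.8]
 [ 885.8 -250.3]
 [ 697.4  -65.9]]
c1 349 ((708.8764038085938, 53.16136169433594), (51.82579040527344, 134.00827026367188), 34.59275436401367) 12.309758296654289
c2 560 ((355.9241638183594, 300.3681335449219), (53.04304885864258, 130.84852600097656), 29.591476440429688) 12.541093909502747
wrist cam in tool [  82.6   -0.2 -143.2] axes [[-0.  -0.9 -0.3]
 [ 1.  -0.   0. ]
 [-0.  -0.3  0.9]] 342.72478142238316
```

```bash
cat > go.py <<'E'
import sys
from h import *
# usage: go.py x y z yaw [roll pitch] -> deltas (cm, rad) in tool frame; yaw in rad, tool down
def go(x,y,z,yaw,roll=np.pi,pitch=0):
    s,T,Ro=pose(); d=Ro.inv().apply(np.array([x,y,z])-T)/10
    w=(Ro.inv()*R.from_euler('xyz',[roll,pitch,yaw])).as_rotvec()
    print('d',np.round(d,2),'w',np.round(w,3),'steps',round(np.linalg.norm(d)/5,1),round(np.linalg.norm(w)/.15,1))
if __name__=='__main__': 
    a=[float(v) for v in sys.argv[1:]]; go(*a)
E
python3 go.py 702 -129 330 1.3; python3 go.py 600 -300 350 0.8
```

```text
d [ 63.42 -24.76  -9.87] w [ 0.     0.    -1.005] steps 13.8 6.7
d [ 48.7  -11.36 -11.87] w [ 0.     0.    -0.505] steps 10.3 3.4
```

Call:
apply_moves:
  rows:
    - {"dx":5,"dy":-2,"dz":-4}
    - {"dx":10,"dy":-4,"dz":-7,"wz":-0.1}
    - {"dx":15,"dy":-6,"dz":-9.8,"wz":-0.2}
    - {"dx":20,"dy":-8,"dz":-9.8,"wz":-0.3}
    - {"dx":24,"dy":-9.5,"dz":-9.8,"wz":-0.4}
    - {"dx":28,"dy":-11,"dz":-9.8,"wz":-0.5}
    - {"dx":32,"dy":-12.5,"dz":-9.8,"wz":-0.6}
    - {"dx":36,"dy":-14,"dz":-9.8,"wz":-0.7}
    - {"dx":40,"dy":-15.6,"dz":-9.8,"wz":-0.8}
    - {"dx":44,"dy":-17.2,"dz":-9.8,"wz":-0.9}
  hand: -1

```text
invalid input
```

```bash
python3 go.py 702 -129 330 1.3
```

```text
d [ 63.42 -24.76  -9.87] w [ 0.     0.    -1.005] steps 13.8 6.7
```

Call:
apply_moves:
  rows:
    - {"dx":5,"dy":-2,"dz":-4,"wx":0,"wy":0,"wz":0}
    - {"dx":10,"dy":-4,"dz":-7,"wx":0,"wy":0,"wz":-0.1}
    - {"dx":15,"dy":-6,"dz":-9.8,"wx":0,"wy":0,"wz":-0.2}
    - {"dx":19,"dy":-8,"dz":-9.8,"wx":0,"wy":0,"wz":-0.3}
    - {"dx":23,"dy":-9.5,"dz":-9.8,"wx":0,"wy":0,"wz":-0.4}
    - {"dx":27,"dy":-11,"dz":-9.8,"wx":0,"wy":0,"wz":-0.5}
    - {"dx":31,"dy":-12.5,"dz":-9.8,"wx":0,"wy":0,"wz":-0.6}
    - {"dx":35,"dy":-14,"dz":-9.8,"wx":0,"wy":0,"wz":-0.7}
    - {"dx":39,"dy":-15.6,"dz":-9.8,"wx":0,"wy":0,"wz":-0.8}
    - {"dx":44,"dy":-17.2,"dz":-9.8,"wx":0,"wy":0,"wz":-0.9}
  hand: -1

```text
t: 2.85
ee_pos: [537.0, -257.8, 329.7]
eef_rot: [3.141, 0.001, 1.199]
contact_force: [0.4, -1.5, -0.3]
finger_gap: 1.002
```

```bash
python3 go.py 702 -129 330 1.3
```

```text
d [17.99 10.69 -0.04] w [ 0.     0.001 -0.101] steps 4.2 0.7
```

Call:
apply_moves:
  rows:
    - {"dx":4,"dy":2.4,"dz":0,"wx":0,"wy":0,"wz":-0.1}
    - {"dx":8,"dy":4.8,"dz":0,"wx":0,"wy":0,"wz":-0.1}
    - {"dx":12,"dy":7.2,"dz":0,"wx":0,"wy":0,"wz":-0.1}
    - {"dx":15,"dy":9,"dz":0,"wx":0,"wy":0,"wz":-0.1}
    - {"dx":18,"dy":10.7,"dz":0,"wx":0,"wy":0,"wz":-0.1}
    - {"dx":18,"dy":10.7,"dz":0,"wx":0,"wy":0,"wz":-0.1}
    - {"dx":18,"dy":10.7,"dz":0,"wx":0,"wy":0,"wz":-0.1}
    - {"dx":18,"dy":10.7,"dz":0,"wx":0,"wy":0,"wz":-0.1}
    - {"dx":18,"dy":10.7,"dz":0,"wx":0,"wy":0,"wz":-0.1}
    - {"dx":18,"dy":10.7,"dz":0,"wx":0,"wy":0,"wz":-0.1}

```text
t: 3.85
ee_pos: [701.0, -132.0, 330.0]
eef_rot: [3.141, 0.0, 1.294]
contact_force: [-0.6, -0.1, -0.1]
finger_gap: 1.0
```

```bash
cat > d.py <<'E'
from h import *
np.set_printoptions(precision=1,suppress=True)
p=robot.get_image('wrist'); cv2.imwrite('pics/w1.png',cv2.resize(p['image'],None,fx=1.5,fy=1.5))
import pickle; pickle.dump(p,open('w1.pkl','wb'))
X=cloud(p)
for th in ['press','platen_front','tongue','stop_face','carrier0_mid']:
    for d in robot.landmark_of(p,th)[:3]:
        if d['p']>.2: print(th,round(d['p'],2),np.array(d['pixel']),deproj(p,d['pixel']),onz(p,d['pixel'],45))
print(np.nanmedian(X.reshape(-1,3),0))
E
python3 d.py
```

```text
press 0.75 [268.1 227.8] [ 683.5 -245.6   48.6] [ 683.2 -247.2   45. ]
platen_front 0.61 [215.8 221.7] [ 617.2 -218.7   45.4] [ 617.1 -218.9   45. ]
tongue 0.6 [235.9 119.1] [683.5 -95.1  41.9] [683.8 -94.8  45. ]
[ 683.9 -147.4    1.6]
```

View pics/w1.png

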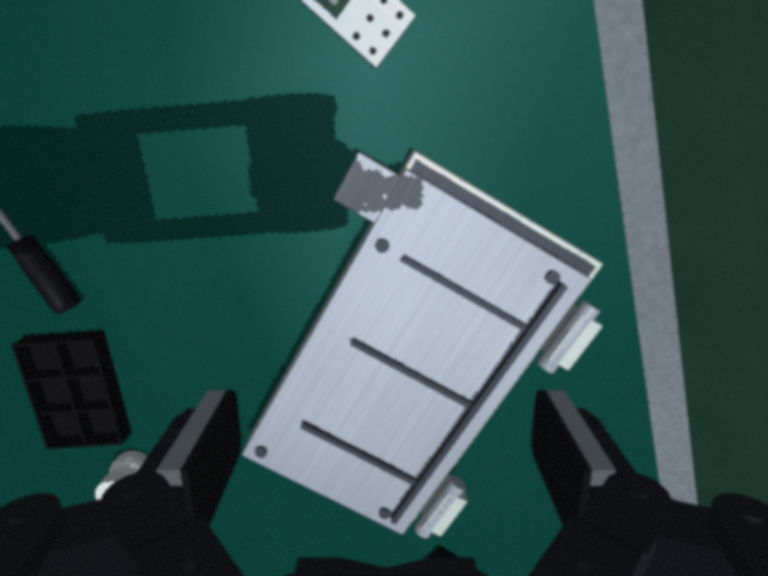

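```bash
cat > e.py <<'E'
from h import *
import pickle
from scipy.optimize import least_squares
np.set_printoptions(precision=2,suppress=True)
p=pickle.load(open('w1.pkl','rb'))
M=np.array([[-90,-165,44],[95,-165,52],[-130,103,39.5],[-130,147,39.5],[95,155,52]],float)
px=np.array([[245,455],[403,533],[335,198],[357,153],[588,278]])/1.5
def W(v,M): c,s=np.cos(v[2]),np.sin(v[2]); return np.c_[v[0]+c*M[:,0]-s*M[:,1],v[1]+s*M[:,0]+c*M[:,1],M[:,2]]
f=lambda v:(proj(p,W(v,M))-px).ravel()
r=least_squares(f,[680,-225,-0.9],loss='soft_l1'); print(r.x,r.fun.reshape(-1,2))
I=cv2.resize(p['image'],None,fx=4,fy=4,interpolation=cv2.INTER_CUBIC)
for poly in [[[-90,-165,44],[95,-165,52],[95,155,52],[-90,155,44]],[[-130,103,39.5],[-130,147,39.5],[-90,147,42],[-90,103,42]],[[-90,-170,24],[-90,170,24],[110,170,24],[110,-170,24]]]:
    q=proj(p,W(r.x,np.array(poly,float)))*4; cv2.polylines(I,[np.int32(q)],True,(0,0,255),1)
cv2.imwrite('pics/w1o.png',cv2.resize(I[350:1450,600:1650],(760,796))[:600] if 0 else cv2.resize(I[350:1450,600:1650],(570,597)))
E
python3 e.py
```

```text
[ 678.82 -271.49   -0.79] [[-1.75 -0.04]
 [ 0.48  0.58]
 [-1.63  0.65]
 [ 0.37 -0.65]
 [ 2.06 -0.06]]
```

View pics/w1o.png

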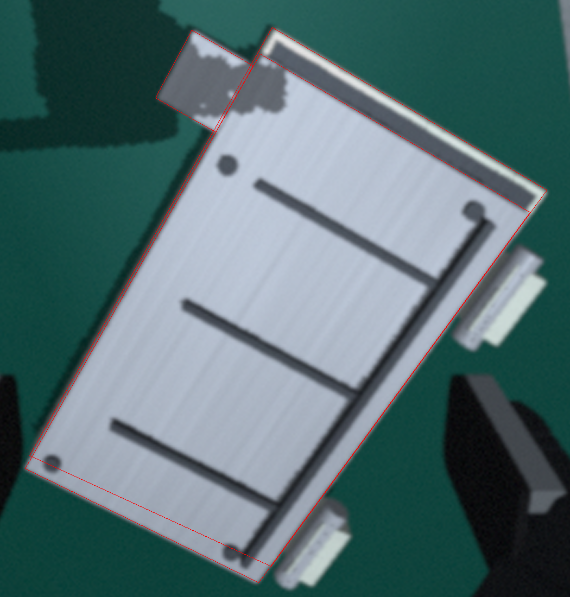

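```bash
python3 go.py 544 418 330 2.18
```

```text
d [ 48.54 -30.14  -0.06] w [ 0.     0.    -0.885] steps 11.4 5.9
```

Call:
apply_moves:
  rows:
    - {"dx":3,"dy":-1.9,"dz":0,"wx":0,"wy":0,"wz":-0.05}
    - {"dx":7,"dy":-4.4,"dz":0,"wx":0,"wy":0,"wz":-0.13}
    - {"dx":11,"dy":-6.8,"dz":0,"wx":0,"wy":0,"wz":-0.2}
    - {"dx":15,"dy":-9.3,"dz":0,"wx":0,"wy":0,"wz":-0.27}
    - {"dx":19,"dy":-11.8,"dz":0,"wx":0,"wy":0,"wz":-0.35}
    - {"dx":23,"dy":-14.3,"dz":0,"wx":0,"wy":0,"wz":-0.42}
    - {"dx":27,"dy":-16.8,"dz":0,"wx":0,"wy":0,"wz":-0.5}
    - {"dx":31,"dy":-19.2,"dz":0,"wx":0,"wy":0,"wz":-0.57}
    - {"dx":35,"dy":-21.7,"dz":0,"wx":0,"wy":0,"wz":-0.64}
    - {"dx":39,"dy":-24.2,"dz":0,"wx":0,"wy":0,"wz":-0.71}

```text
t: 5.15
ee_pos: [574.3, 311.8, 329.5]
eef_rot: [3.141, 0.0, 2.008]
contact_force: [1.6, 0.4, -0.9]
finger_gap: 0.997
```

Call:
apply_moves:
  rows:
    - {"dx":2.5,"dy":3.9,"dz":0,"wx":0,"wy":0,"wz":-0.05}
    - {"dx":4,"dy":6,"dz":0,"wx":0,"wy":0,"wz":-0.1}
    - {"dx":5,"dy":8,"dz":0,"wx":0,"wy":0,"wz":-0.15}
    - {"dx":5,"dy":8,"dz":0,"wx":0,"wy":0,"wz":-0.17}
    - {"dx":5,"dy":8,"dz":0,"wx":0,"wy":0,"wz":-0.17}
    - {"dx":5,"dy":8,"dz":0,"wx":0,"wy":0,"wz":-0.17}
    - {"dx":5,"dy":8,"dz":0,"wx":0,"wy":0,"wz":-0.17}
    - {"dx":5,"dy":8,"dz":0,"wx":0,"wy":0,"wz":-0.17}
    - {"dx":5,"dy":8,"dz":0,"wx":0,"wy":0,"wz":-0.17}
    - {"dx":5,"dy":8,"dz":0,"wx":0,"wy":0,"wz":-0.17}

```text
t: 6.15
ee_pos: [626.6, 388.9, 329.6]
eef_rot: [3.141, 0.0, 2.174]
contact_force: [0.2, -0.0, -0.5]
finger_gap: 1.002
```

```bash
cat > f.py <<'E'
import sys
from h import *
import pickle
np.set_printoptions(precision=2,suppress=True)
n=sys.argv[1]
p=robot.get_image('wrist'); cv2.imwrite(f'pics/{n}.png',cv2.resize(p['image'],None,fx=1.5,fy=1.5)); pickle.dump(p,open(n+'.pkl','wb'))
for a in sys.argv[2:]:
    th,z=a.split(':')
    for d in robot.landmark_of(p,th)[:4]:
        if d['p']>.2: print(th,round(d['p'],2),np.array(d['pixel'])*1.5,deproj(p,d['pixel']),onz(p,d['pixel'],float(z)))
    for d in robot.find_in(p,th)[:4]:
        if d['p']>.2: print('  box',round(d['p'],2),np.array(d['extent'])*1.5)
E
python3 f.py w2 toolmat:3 bar_mid:11 fulcrum_mid:39 carrier0_mid:12
```

```text
toolmat 0.83 [326.85 216.9 ] [585.46 351.34   3.91] [585.47 351.14   3.  ]
  box 0.65 [222.9   16.35 413.85 376.95]
  box 0.21 [242.4  443.1  302.25 544.95]
bar_mid 0.57 [290.85 207.6 ] [554.16 341.94  12.  ] [554.11 341.69  11.  ]
  box 0.88 [254.7   33.3  318.15 351.45]
  box 0.45 [ 20.4  30.  107.7 191.7]
fulcrum_mid 0.96 [370.2  142.95] [581.37 430.54  39.3 ] [581.37 430.52  39.  ]
  box 0.61 [335.55 110.7  401.7  176.1 ]
```

View pics/w2.png

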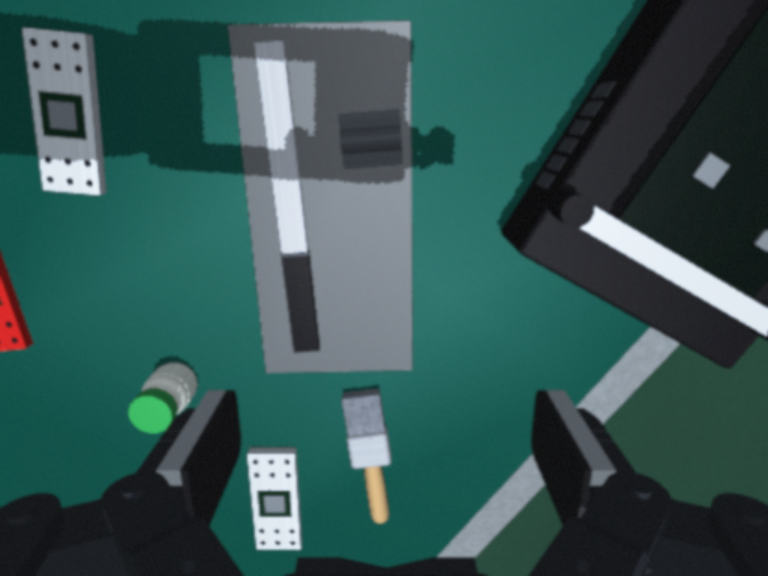

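```bash
cat > g.py <<'E'
from h import *
import pickle
np.set_printoptions(precision=1,suppress=True)
p=pickle.load(open('w2.pkl','rb'))
P=lambda a,z: onz(p,np.array(a)/1.5,z)[:2]
def ax(nm,a,b,z):
    A,B=P(a,z),P(b,z); d=B-A; print(nm,'mid',(A+B)/2,'len',np.linalg.norm(d),'ang',np.arctan2(d[1],d[0]))
for c in [(230,26),(411,22),(412,370),(268,373)]: print('mat',P(c,3))
ax('mat x',(339.5,371.5),(320.5,24),3)
ax('bar',(306,351),(268,42.5),11)
ax('ridge',(343,136),(400,129),39)
ax('car1',(278,549),(272,449),12); ax('car2',(71,190),(58,31),12)
ax('car1w',(252,500),(298,498),12)
print('jar top',P((151,411),65),'jar base',P((178,368),0),'brush end',P((378,523),5),P((362,390),5))
X=cloud(p); 
m=np.isfinite(X[...,0]); q=X[m]
s=(np.hypot(q[:,0]-581,q[:,1]-432)<60)&(q[:,2]>20); r=cv2.minAreaRect(q[s][:,:2].astype(np.float32)); print('block',r,np.median(q[s],0))
b=(np.hypot(q[:,0]-581,q[:,1]-432)<60)&(q[:,2]>33); print(cv2.minAreaRect(q[b][:,:2].astype(np.float32)),np.percentile(q[b][:,2],[50,95]))
I=p['image']; crop=cv2.resize(I[55:135,200:310],None,fx=6,fy=6,interpolation=cv2.INTER_CUBIC); cv2.imwrite('pics/blk.png',crop)
E
python3 g.py
```

```text
mat [435.3 439.6]
mat [555.9 526.3]
mat [741.9 267.1]
mat [622.5 180.7]
mat x mid [588.7 353.3] len 319.28524151896596 ang 2.1935675846895464
bar mid [554.7 337.4] len 278.00689462276716 ang 2.234913373831379
ridge mid [577.7 437.8] len 46.4041262372933 ang 0.7201006530888362
car1 mid [708.2  53.6] len 135.58276268744288 ang 2.1538285105487147
car2 mid [355.7 301.3] len 128.00636959348856 ang 2.0557771984718394
car1w mid [706.8  55.8] len 50.91773285208698 ang 0.6554661991997541
jar top [548.4 123.1] jar base [543.8 131.6] brush end [822.6  87.2] [712.1 219.9]
block ((591.0733032226562, 422.0377197265625), (78.71430969238281, 76.75553894042969), 33.94283676147461) [587.8 387.9 403.9]
((594.6066284179688, 416.7880859375), (78.71430969238281, 64.09967803955078), 33.94283676147461) [404.8 412.2]
```

View pics/blk.png

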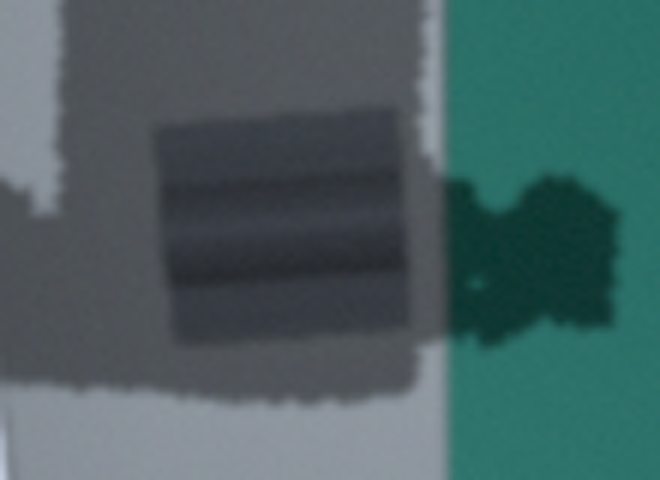

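```bash
python3 go.py 581 433 80 2.24
```

```text
d [ 6.21 -1.26 24.92] w [-0.     0.    -0.065] steps 5.1 0.4
```

Call:
apply_moves:
  rows:
    - {"dx":1.5,"dy":-0.3,"dz":3,"wx":0,"wy":0,"wz":-0.06}
    - {"dx":3,"dy":-0.6,"dz":7,"wx":0,"wy":0,"wz":-0.06}
    - {"dx":5,"dy":-1,"dz":11,"wx":0,"wy":0,"wz":-0.06}
    - {"dx":6.2,"dy":-1.3,"dz":15,"wx":0,"wy":0,"wz":-0.06}
    - {"dx":6.2,"dy":-1.3,"dz":19,"wx":0,"wy":0,"wz":-0.06}
    - {"dx":6.2,"dy":-1.3,"dz":22,"wx":0,"wy":0,"wz":-0.06}
    - {"dx":6.2,"dy":-1.3,"dz":24,"wx":0,"wy":0,"wz":-0.06}
    - {"dx":6.2,"dy":-1.3,"dz":25,"wx":0,"wy":0,"wz":-0.06}
    - {"dx":6.2,"dy":-1.3,"dz":25,"wx":0,"wy":0,"wz":-0.06}
    - {"dx":6.2,"dy":-1.3,"dz":25,"wx":0,"wy":0,"wz":-0.06}

```text
t: 7.6
ee_pos: [581.5, 433.2, 80.5]
eef_rot: [3.14, 0.0, 2.235]
contact_force: [-0.5, -0.1, 0.7]
finger_gap: 0.998
```

```bash
python3 f.py w3 fulcrum_mid:39 bar_mid:11; python3 go.py 581 433 8 2.24
```

```text
fulcrum_mid 0.76 [379.05 321.  ] [574.59 436.3   37.41] [574.2  436.83  39.  ]
  box 0.66 [316.95 261.15 453.15 378.15]
  box 0.6 [631.35   0.   768.    51.  ]
bar_mid 0.98 [222.  417.9] [541.75 412.64 107.09] [552.6  341.63  11.  ]
  box 0.9 [157.8 120.6 267.3 570.9]
d [ 0.01 -0.04  7.26] w [ 0.002  0.    -0.005] steps 1.5 0.0
```

View pics/w3.png

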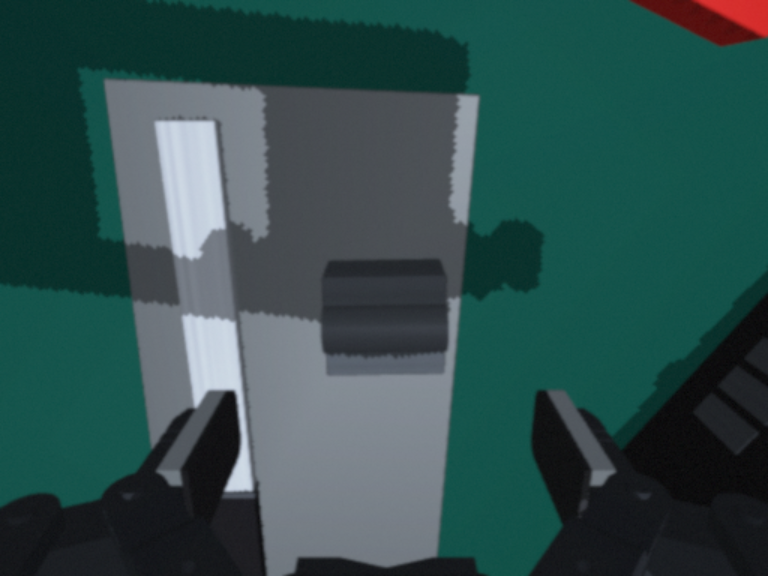

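```bash
cat > k.py <<'E'
from h import *
import pickle
np.set_printoptions(precision=1,suppress=True)
p=pickle.load(open('w3.pkl','rb')); X=cloud(p)
e=np.array([np.cos(2.235),np.sin(2.235)]); f=np.array([e[1],-e[0]]); T=np.array([581.5,433.2])
for r in range(165,260,5):
    q=np.nanmean(X[r-1:r+2,245:268].reshape(-1,3),0); print(r*1.5,(q[:2]-T)@e,q[2])
for c in range(205,310,6):
    q=np.nanmean(X[195:212,c:c+2].reshape(-1,3),0); print(c*1.5,(q[:2]-T)@f,q[2])
E
python3 k.py
```

```text
247.5 27.58916065443971 3.4628616934350234
255.0 24.20861698148071 3.611008394763981
262.5 22.62029297399569 10.048040238353728
270.0 22.627074038554323 21.18375469996598
277.5 22.007535218385915 29.37118514798583
285.0 18.96644895374987 29.667523677269333
292.5 15.811150885229072 29.699512132757935
300.0 12.651537530748245 29.80380452610841
307.5 10.303746141688489 32.08025351520018
315.0 8.57275238072762 35.786762986574765
322.5 6.247043720404939 37.85432894054084
330.0 3.6496580463543014 39.2130341785148
337.5 0.6611469849316872 39.68079372275357
345.0 -2.8802837811727864 39.012401473415046
352.5 -9.59484043777519 31.995419357428116
360.0 -14.153851114558256 29.757987200677135
367.5 -17.65658207030779 29.76717579031067
375.0 -30.617690612318878 12.51616003857806
382.5 -39.45501115392025 3.6825260696180093
307.5 -36.29027859424865 3.6455893471380354
316.5 -32.16127760791358 3.7462110127175303
325.5 -24.655165327032492 31.56074690556849
334.5 -21.061140400069426 31.564739321819783
343.5 -17.465457859388938 31.587258519572703
352.5 -13.85938464330901 31.91915575130898
361.5 -10.28054819765359 31.523780818620587
370.5 -6.678760195094582 31.748618179269215
379.5 -3.0870588753786237 31.764405588709398
388.5 0.503926925383491 31.827190025274923
397.5 4.093136104693776 31.848893346076046
406.5 7.696503499904245 31.574185426576122
415.5 11.280953184914436 31.899756826643213
424.5 14.860616171570475 31.894965501984583
433.5 18.45665937949538 31.82778748379281
442.5 22.038821637935634 31.897951466435387
451.5 29.594871198580876 3.590002464349604
460.5 34.11867851111631 1.0432441113750675
```

Call:
apply_moves:
  rows:
    - {"dx":0,"dy":0,"dz":1.5,"wx":0,"wy":0,"wz":0}
    - {"dx":0,"dy":0,"dz":3,"wx":0,"wy":0,"wz":0}
    - {"dx":0,"dy":0,"dz":4.5,"wx":0,"wy":0,"wz":0}
    - {"dx":0,"dy":0,"dz":5.5,"wx":0,"wy":0,"wz":0}
    - {"dx":0,"dy":0,"dz":6.5,"wx":0,"wy":0,"wz":0}
    - {"dx":0,"dy":0,"dz":7.1,"wx":0,"wy":0,"wz":0}
    - {"dx":0,"dy":0,"dz":7.1,"wx":0,"wy":0,"wz":0}
    - {"dx":0,"dy":0,"dz":7.1,"wx":0,"wy":0,"wz":0}
    - {"dx":0,"dy":0,"dz":7.1,"wx":0,"wy":0,"wz":0}
    - {"dx":0,"dy":0,"dz":7.1,"wx":0,"wy":0,"wz":0}

```text
t: 8.85
ee_pos: [581.1, 433.0, 9.1]
eef_rot: [3.14, 0.0, 2.235]
contact_force: [0.2, -0.4, -0.3]
finger_gap: 1.0
```

Call:
apply_moves:
  rows:
    - {"dx":0,"dy":0,"dz":0,"wx":0,"wy":0,"wz":0}
    - {"dx":0,"dy":0,"dz":0,"wx":0,"wy":0,"wz":0}
    - {"dx":0,"dy":0,"dz":0,"wx":0,"wy":0,"wz":0}
    - {"dx":0,"dy":0,"dz":0,"wx":0,"wy":0,"wz":0}
    - {"dx":0,"dy":0,"dz":0,"wx":0,"wy":0,"wz":0}
    - {"dx":0,"dy":0,"dz":0,"wx":0,"wy":0,"wz":0}
    - {"dx":0,"dy":0,"dz":0,"wx":0,"wy":0,"wz":0}
    - {"dx":0,"dy":0,"dz":0,"wx":0,"wy":0,"wz":0}
    - {"dx":0,"dy":0,"dz":0,"wx":0,"wy":0,"wz":0}
    - {"dx":0,"dy":0,"dz":0,"wx":0,"wy":0,"wz":0}
  hand: 1

```text
t: 9.85
ee_pos: [581.2, 433.0, 8.8]
eef_rot: [3.14, 0.0, 2.235]
contact_force: [0.8, 0.5, 5.2]
finger_gap: 0.574
```

Call:
apply_moves:
  rows:
    - {"dx":0,"dy":0,"dz":-2,"wx":0,"wy":0,"wz":0}
    - {"dx":0,"dy":0,"dz":-4,"wx":0,"wy":0,"wz":0}
    - {"dx":0,"dy":0,"dz":-7,"wx":0,"wy":0,"wz":0}
    - {"dx":0,"dy":0,"dz":-10,"wx":0,"wy":0,"wz":0}
    - {"dx":0,"dy":0,"dz":-13,"wx":0,"wy":0,"wz":0}
    - {"dx":0,"dy":0,"dz":-15,"wx":0,"wy":0,"wz":0}
    - {"dx":0,"dy":0,"dz":-15,"wx":0,"wy":0,"wz":0}
    - {"dx":0,"dy":0,"dz":-15,"wx":0,"wy":0,"wz":0}
    - {"dx":0,"dy":0,"dz":-15,"wx":0,"wy":0,"wz":0}
    - {"dx":0,"dy":0,"dz":-15,"wx":0,"wy":0,"wz":0}

```text
t: 10.85
ee_pos: [579.9, 432.1, 155.6]
eef_rot: [-3.137, -0.0, 2.235]
contact_force: [0.1, 0.0, -4.9]
finger_gap: 0.572
```

```bash
python3 go.py 626.2 -57.8 157 2.55
```

```text
d [-4.144e+01 -2.654e+01 -2.000e-02] w [-0.005 -0.001 -0.315] steps 9.8 2.1
```

Call:
apply_moves:
  rows:
    - {"dx":-2,"dy":-1.3,"dz":0,"wx":0,"wy":0,"wz":0}
    - {"dx":-5,"dy":-3.2,"dz":0,"wx":0,"wy":0,"wz":-0.05}
    - {"dx":-9,"dy":-5.8,"dz":0,"wx":0,"wy":0,"wz":-0.1}
    - {"dx":-13,"dy":-8.3,"dz":0,"wx":0,"wy":0,"wz":-0.15}
    - {"dx":-17,"dy":-10.9,"dz":0,"wx":0,"wy":0,"wz":-0.2}
    - {"dx":-21,"dy":-13.4,"dz":0,"wx":0,"wy":0,"wz":-0.25}
    - {"dx":-25,"dy":-16,"dz":0,"wx":0,"wy":0,"wz":-0.3}
    - {"dx":-29,"dy":-18.6,"dz":0,"wx":0,"wy":0,"wz":-0.31}
    - {"dx":-32,"dy":-20.5,"dz":0,"wx":0,"wy":0,"wz":-0.31}
    - {"dx":-34,"dy":-21.8,"dz":0,"wx":0,"wy":0,"wz":-0.31}

```text
t: 11.85
ee_pos: [618.2, 27.7, 157.4]
eef_rot: [-3.14, -0.001, 2.543]
contact_force: [1.3, 0.9, -4.8]
finger_gap: 0.575
```

```bash
python3 go.py 626.2 -57.8 60 2.55
```

```text
d [-5.49 -6.59  9.75] w [-0.002 -0.001 -0.007] steps 2.6 0.1
```

Call:
apply_moves:
  rows:
    - {"dx":-1.5,"dy":-1.8,"dz":0,"wx":0,"wy":0,"wz":0}
    - {"dx":-3.5,"dy":-4.2,"dz":1,"wx":0,"wy":0,"wz":0}
    - {"dx":-5,"dy":-6,"dz":3,"wx":0,"wy":0,"wz":0}
    - {"dx":-5.5,"dy":-6.6,"dz":5,"wx":0,"wy":0,"wz":0}
    - {"dx":-5.5,"dy":-6.6,"dz":7,"wx":0,"wy":0,"wz":0}
    - {"dx":-5.5,"dy":-6.6,"dz":9,"wx":0,"wy":0,"wz":0}
    - {"dx":-5.5,"dy":-6.6,"dz":10,"wx":0,"wy":0,"wz":0}
    - {"dx":-5.5,"dy":-6.6,"dz":10,"wx":0,"wy":0,"wz":0}
    - {"dx":-5.5,"dy":-6.6,"dz":10,"wx":0,"wy":0,"wz":0}
    - {"dx":-5.5,"dy":-6.6,"dz":10,"wx":0,"wy":0,"wz":0}

```text
t: 12.85
ee_pos: [627.9, -54.8, 59.5]
eef_rot: [3.141, 0.002, 2.545]
contact_force: [0.5, 0.0, -3.9]
finger_gap: 0.575
```

```bash
python3 go.py 626.2 -57.8 6 2.55; cat > tong.py <<'E'
from h import *
import sys,pickle
np.set_printoptions(precision=1,suppress=True)
p=robot.get_image('wrist'); pickle.dump(p,open('wt.pkl','wb'))
cv2.imwrite(f'pics/{sys.argv[1]}.png',cv2.resize(p['image'],None,fx=1.5,fy=1.5)); X=cloud(p)
O=np.array([678.8,-271.5]);a=-.79;u=np.array([np.cos(a),np.sin(a)]);v=np.array([-u[1],u[0]])
q=X[np.isfinite(X[...,0])]; L=np.c_[(q[:,:2]-O)@u,(q[:,:2]-O)@v,q[:,2]]
s=(abs(L[:,1]-125)<15)&(L[:,0]>-175)&(L[:,0]<-60)&(L[:,2]<75)
for x in range(-175,-60,4):
    m=s&(abs(L[:,0]-x)<2); print(x,m.sum(),np.percentile(L[m,2],[10,50,90]) if m.sum()>3 else '')
E
python3 tong.py w4
```

```text
d [-0.01 -0.35  5.35] w [ 0.001  0.002 -0.005] steps 1.1 0.0
-175 0 
-171 0 
-167 0 
-163 0 
-159 0 
-155 0 
-151 0 
-147 0 
-143 0 
-139 0 
-135 0 
-131 348 [34.7 38.3 41.2]
-127 416 [34.9 41.1 41.9]
-123 287 [41.  41.6 42.4]
-119 289 [41.1 41.8 42.5]
-115 266 [41.3 42.  42.7]
-111 275 [41.4 42.1 42.7]
-107 267 [41.6 42.2 42.8]
-103 174 [41.7 42.4 43. ]
-99 0 
-95 0 
-91 0 
-87 0 
-83 0 
-79 0 
-75 0 
-71 0 
-67 0 
-63 0
```

Call:
apply_moves:
  rows:
    - {"dx":0,"dy":-0.3,"dz":1,"wx":0,"wy":0,"wz":0}
    - {"dx":0,"dy":-0.3,"dz":2,"wx":0,"wy":0,"wz":0}
    - {"dx":0,"dy":-0.3,"dz":3,"wx":0,"wy":0,"wz":0}
    - {"dx":0,"dy":-0.3,"dz":4,"wx":0,"wy":0,"wz":0}
    - {"dx":0,"dy":-0.3,"dz":4.6,"wx":0,"wy":0,"wz":0}
    - {"dx":0,"dy":-0.3,"dz":5,"wx":0,"wy":0,"wz":0}
    - {"dx":0,"dy":-0.3,"dz":5.2,"wx":0,"wy":0,"wz":0}
    - {"dx":0,"dy":-0.3,"dz":5.3,"wx":0,"wy":0,"wz":0}
    - {"dx":0,"dy":-0.3,"dz":5.35,"wx":0,"wy":0,"wz":0}
    - {"dx":0,"dy":-0.3,"dz":5.35,"wx":0,"wy":0,"wz":0}

```text
t: 13.9
ee_pos: [625.3, -57.3, 5.8]
eef_rot: [3.142, 0.0, 2.545]
contact_force: [-3.2, 0.8, 4.3]
finger_gap: 0.573
```

Call:
apply_moves:
  rows:
    - {"dx":0,"dy":0,"dz":0,"wx":0,"wy":0,"wz":0}
    - {"dx":0,"dy":0,"dz":0,"wx":0,"wy":0,"wz":0}
    - {"dx":0,"dy":0,"dz":0,"wx":0,"wy":0,"wz":0}
    - {"dx":0,"dy":0,"dz":0,"wx":0,"wy":0,"wz":0}
    - {"dx":0,"dy":0,"dz":-1,"wx":0,"wy":0,"wz":0}
    - {"dx":0,"dy":0,"dz":-4,"wx":0,"wy":0,"wz":0}
    - {"dx":0,"dy":0,"dz":-8,"wx":0,"wy":0,"wz":0}
    - {"dx":0,"dy":0,"dz":-12,"wx":0,"wy":0,"wz":0}
    - {"dx":0,"dy":0,"dz":-16,"wx":0,"wy":0,"wz":0}
    - {"dx":0,"dy":0,"dz":-16,"wx":0,"wy":0,"wz":0}
  hand: -1

```text
t: 14.9
ee_pos: [629.1, -57.7, 172.4]
eef_rot: [3.135, 0.013, 2.545]
contact_force: [0.6, 0.1, 0.3]
finger_gap: 1.001
```

```bash
python3 go.py 554.5 338 165 2.235;  cat > tw.py <<'E'
from h import *
import sys,pickle
# usage: heights in a local frame: tw.py x y ang name
np.set_printoptions(precision=1,suppress=True)
p=robot.get_image('wrist'); pickle.dump(p,open('wt.pkl','wb')); cv2.imwrite(f'pics/{sys.argv[4]}.png',cv2.resize(p['image'],None,fx=1.5,fy=1.5)); X=cloud(p)
x,y,a=map(float,sys.argv[1:4]); e=np.array([np.cos(a),np.sin(a)]); f=np.array([-e[1],e[0]])
q=X[np.isfinite(X[...,0])]; L=np.c_[(q[:,:2]-[x,y])@e,(q[:,:2]-[x,y])@f,q[:,2]]
zmin,zmax,rad=map(float,sys.argv[5:8])
m=(L[:,2]>zmin)&(L[:,2]<zmax)&(np.hypot(L[:,0],L[:,1])<rad); r=cv2.minAreaRect(L[m][:,:2].astype(np.float32))
print(m.sum(),'local rect',r,'z',np.median(L[m,2])); c=np.array([x,y])+r[0][0]*e+r[0][1]*f; print('centre world',c)
E
python3 tw.py 626 -58 -0.59 w5 33 45 40;python3 tw.py 626 -58 -0.59 w5 24 45 40
```

```text
d [28.41 28.54  0.57] w [0.008 0.011 0.31 ] steps 8.1 2.1
1019 local rect ((-2.1052818298339844, -1.3533477783203125), (49.467529296875, 17.074459075927734), 89.49334716796875) z 35.7443053786455
centre world [623.5 -58. ]
2867 local rect ((-1.7820110321044922, -1.2020435333251953), (44.352115631103516, 50.03278732299805), 0.3186514973640442) z 27.69739391007775
centre world [623.9 -58. ]
```

Call:
apply_moves:
  rows:
    - {"dx":2,"dy":2,"dz":0,"wx":0,"wy":0,"wz":0.03}
    - {"dx":5,"dy":5,"dz":0,"wx":0,"wy":0,"wz":0.06}
    - {"dx":8.3,"dy":8.3,"dz":0,"wx":0,"wy":0,"wz":0.1}
    - {"dx":11.6,"dy":11.6,"dz":0,"wx":0,"wy":0,"wz":0.15}
    - {"dx":15,"dy":15,"dz":0,"wx":0,"wy":0,"wz":0.2}
    - {"dx":18.3,"dy":18.3,"dz":0,"wx":0,"wy":0,"wz":0.25}
    - {"dx":21.6,"dy":21.6,"dz":0,"wx":0,"wy":0,"wz":0.3}
    - {"dx":25,"dy":25,"dz":0,"wx":0,"wy":0,"wz":0.31}
    - {"dx":28,"dy":28,"dz":0,"wx":0,"wy":0,"wz":0.31}
    - {"dx":28.4,"dy":28.5,"dz":0.6,"wx":0,"wy":0,"wz":0.31}

```text
t: 16.0
ee_pos: [548.9, 342.4, 157.5]
eef_rot: [-3.141, -0.002, 2.239]
contact_force: [0.3, -0.2, 0.1]
finger_gap: 0.999
```

```bash
python3 tw.py 554.5 338 2.235 w6 7.5 16 170; python3 go.py 554.5 338 60 2.235
```

```text
8814 local rect ((-0.424896240234375, 77.65848541259766), (279.0829162597656, 179.39163208007812), 0.26930615305900574) z 11.99435578031715
centre world [493.6 289.8]
d [-0.58  0.33  9.59] w [-0.004 -0.001  0.004] steps 1.9 0.0
```

```bash
cat > bar.py <<'E'
from h import *
import pickle
np.set_printoptions(precision=2,suppress=True)
p=pickle.load(open('wt.pkl','rb')); X=cloud(p); c0=np.array([554.5,338]); a=2.235
e=np.array([np.cos(a),np.sin(a)]); f=np.array([-e[1],e[0]]); q=X[np.isfinite(X[...,0])]; L=np.c_[(q[:,:2]-c0)@e,(q[:,:2]-c0)@f,q[:,2]]
m=(L[:,2]>7.5)&(L[:,2]<16)&(abs(L[:,0])<160)&(abs(L[:,1])<22); r=cv2.minAreaRect(L[m][:,:2].astype(np.float32)); print(r,c0+r[0][0]*e+r[0][1]*f, np.median(L[m,2]))
print(L[m][:,0].min(),L[m][:,0].max())
E
python3 bar.py; python3 go.py 554.5 338 40 2.235
```

```text
((-0.09515380859375, 0.18085479736328125), (25.56209945678711, 279.20782470703125), 89.82084655761719) [554.42 337.81] 11.99922915922108
-139.6613724351696 139.4888731872216
d [-0.58  0.34 11.59] w [-0.004 -0.001  0.004] steps 2.3 0.0
```

Call:
apply_moves:
  rows:
    - {"dx":-0.3,"dy":0.2,"dz":2,"wx":0,"wy":0,"wz":0}
    - {"dx":-0.6,"dy":0.3,"dz":5,"wx":0,"wy":0,"wz":0}
    - {"dx":-0.6,"dy":0.3,"dz":8,"wx":0,"wy":0,"wz":0}
    - {"dx":-0.6,"dy":0.3,"dz":11,"wx":0,"wy":0,"wz":0}
    - {"dx":-0.6,"dy":0.3,"dz":13,"wx":0,"wy":0,"wz":0}
    - {"dx":-0.6,"dy":0.3,"dz":14.5,"wx":0,"wy":0,"wz":0}
    - {"dx":-0.6,"dy":0.3,"dz":15.2,"wx":0,"wy":0,"wz":0}
    - {"dx":-0.6,"dy":0.3,"dz":15.2,"wx":0,"wy":0,"wz":0}
    - {"dx":-0.6,"dy":0.3,"dz":15.2,"wx":0,"wy":0,"wz":0}
    - {"dx":-0.6,"dy":0.3,"dz":15.2,"wx":0,"wy":0,"wz":0}

```text
t: 17.05
ee_pos: [557.5, 335.5, 8.0]
eef_rot: [3.139, 0.0, 2.235]
contact_force: [0.2, 0.4, 0.4]
finger_gap: 0.999
```

Call:
apply_moves:
  rows:
    - {"dx":0,"dy":0,"dz":0,"wx":0,"wy":0,"wz":0}
    - {"dx":0,"dy":0,"dz":0,"wx":0,"wy":0,"wz":0}
    - {"dx":0,"dy":0,"dz":0,"wx":0,"wy":0,"wz":0}
    - {"dx":0,"dy":0,"dz":0,"wx":0,"wy":0,"wz":0}
    - {"dx":0,"dy":0,"dz":0,"wx":0,"wy":0,"wz":0}
    - {"dx":0,"dy":0,"dz":0,"wx":0,"wy":0,"wz":0}
    - {"dx":0,"dy":0,"dz":0,"wx":0,"wy":0,"wz":0}
    - {"dx":0,"dy":0,"dz":0,"wx":0,"wy":0,"wz":0}
    - {"dx":0,"dy":0,"dz":0,"wx":0,"wy":0,"wz":0}
    - {"dx":0,"dy":0,"dz":0,"wx":0,"wy":0,"wz":0}
  hand: 1

```text
t: 18.05
ee_pos: [557.0, 335.4, 7.3]
eef_rot: [3.14, 0.0, 2.235]
contact_force: [-0.7, -0.7, 4.5]
finger_gap: 0.247
```

Call:
apply_moves:
  rows:
    - {"dx":0,"dy":0,"dz":-1,"wx":0,"wy":0,"wz":0}
    - {"dx":0,"dy":0,"dz":-3,"wx":0,"wy":0,"wz":0}
    - {"dx":0,"dy":0,"dz":-6,"wx":0,"wy":0,"wz":0}
    - {"dx":0,"dy":0,"dz":-9,"wx":0,"wy":0,"wz":0}
    - {"dx":0,"dy":0,"dz":-12,"wx":0,"wy":0,"wz":0}
    - {"dx":0,"dy":0,"dz":-15,"wx":0,"wy":0,"wz":0}
    - {"dx":0,"dy":0,"dz":-18,"wx":0,"wy":0,"wz":0}
    - {"dx":0,"dy":0,"dz":-18,"wx":0,"wy":0,"wz":0}
    - {"dx":0,"dy":0,"dz":-18,"wx":0,"wy":0,"wz":0}
    - {"dx":0,"dy":0,"dz":-18,"wx":0,"wy":0,"wz":0}

```text
t: 19.05
ee_pos: [555.2, 334.3, 183.9]
eef_rot: [-3.136, -0.001, 2.235]
contact_force: [0.3, -0.1, -3.2]
finger_gap: 0.247
```

```bash
cat > hb.py <<'E'
from h import *
import pickle,sys
np.set_printoptions(precision=2,suppress=True)
p=robot.get_image('wrist'); pickle.dump(p,open('wt.pkl','wb')); cv2.imwrite('pics/%s.png'%sys.argv[1],cv2.resize(p['image'],None,fx=1.5,fy=1.5))
s,T,Ro=pose(); print(T,s['eef_rot'],s['contact_force'],s['joints']); X=cloud(p); q=X[np.isfinite(X[...,0])]; L=Ro.inv().apply(q-T)
for x in range(-60,200,10):
    m=(abs(L[:,0]-x)<2)&(abs(L[:,1])<10)&(L[:,2]>-45)&(L[:,2]<50)
    if m.sum()>4: 
        w=(abs(L[:,0]-x)<2)&(abs(L[:,1])<25)&(abs(L[:,2]-np.median(L[m,2]))<4); print(x,m.sum(),'z',np.median(L[m,2]),'y',L[w,1].min(),L[w,1].max())
E
python3 hb.py w7
```

```text
[555.36 334.37 183.88] [-3.14 -0.    2.23] [ 0.94 -0.95 -4.  ] [ 0.52  0.47  1.45 -0.    1.23 -0.14]
-60 230 z -5.59285039455165 y -14.26042045343443 11.250153927484655
-50 255 z -5.641078321770583 y -13.973138334541394 10.929146909009791
-40 255 z -5.5487989430008 y -14.203025592923321 11.250504736585341
-30 268 z -4.320449404621897 y -13.10526964576063 10.147017263363413
-20 285 z -4.291318987029177 y -12.907402198675037 9.924963469589274
-10 351 z -4.468813521233381 y -12.117118546244724 9.1944730844654
0 392 z -4.4247339174251366 y -12.086767963628755 9.263068694184964
10 492 z -4.614843442081666 y -18.793226032543313 15.77337226591492
20 371 z -4.2698182829318405 y -13.299225181594522 10.483162284159734
30 383 z -4.163855632611332 y -13.37738499467461 10.167929491614263
40 417 z -4.145524776957957 y -13.215212186896762 10.463299525919696
50 447 z -4.192854860528763 y -13.437270345938849 10.56579972908493
60 483 z -4.10442609174356 y -13.035718088383009 10.309096096460124
70 516 z -4.043099172328601 y -13.226672336344086 10.483890578848067
80 561 z -4.046499315173477 y -13.329938671527346 10.621384872019926
90 580 z -4.04045646810548 y -13.372975640893317 10.778493049206329
100 654 z -3.9736287053185206 y -13.134170265886038 10.38364727337649
110 284 z -3.8435933458913905 y -13.216956857437198 10.825634077083656
```

View pics/w7.png

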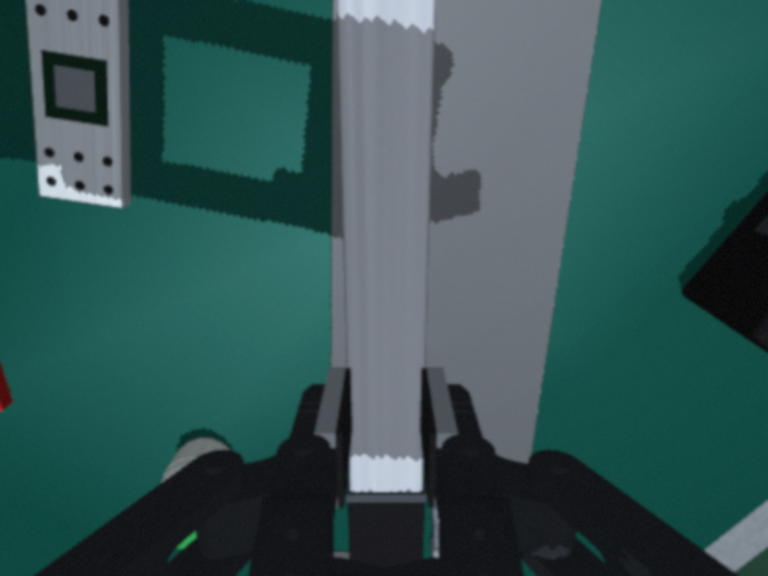

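```bash
python3 go.py 500 130 215 0.9; python3 go.py 487 32 205 -0.59 3.14159 0.36
```

```text
d [-12.68 -16.97  -3.03] w [-0.005  0.003  1.335] steps 4.3 8.9
d [-19.6  -24.03  -1.99] w [ 0.504 -0.073  2.783] steps 6.2 18.9
```

Call:
apply_moves:
  rows:
    - {"dx":-1,"dy":-1.5,"dz":-1,"wx":0,"wy":0,"wz":0.1}
    - {"dx":-2,"dy":-3,"dz":-2,"wx":0,"wy":0,"wz":0.23}
    - {"dx":-4,"dy":-5,"dz":-3,"wx":0,"wy":0,"wz":0.37}
    - {"dx":-6,"dy":-7.5,"dz":-3,"wx":0,"wy":0,"wz":0.51}
    - {"dx":-8,"dy":-10,"dz":-3,"wx":0,"wy":0,"wz":0.65}
    - {"dx":-10,"dy":-12.5,"dz":-3,"wx":0,"wy":0,"wz":0.79}
    - {"dx":-11.5,"dy":-15,"dz":-3,"wx":0,"wy":0,"wz":0.93}
    - {"dx":-12.7,"dy":-17,"dz":-3,"wx":0,"wy":0,"wz":1.07}
    - {"dx":-12.7,"dy":-17,"dz":-3,"wx":0,"wy":0,"wz":1.21}
    - {"dx":-12.7,"dy":-17,"dz":-3,"wx":0,"wy":0,"wz":1.33}

```text
t: 20.1
ee_pos: [499.9, 129.3, 215.3]
eef_rot: [-3.14, 0.003, 0.898]
contact_force: [-0.3, 0.4, -4.2]
finger_gap: 0.249
```

```bash
python3 go.py 487 32 205 -0.59; python3 -c "
from h import *
print(pose()[0]['joints'])"
```

```text
d [-8.42  5.06  1.04] w [0.    0.003 1.488] steps 2.0 9.9
[ 2.30927708e-01  2.40568721e-01  1.71927358e+00 -5.27147356e-05
  1.18492334e+00  9.03659351e-01]
```

Call:
apply_moves:
  rows:
    - {"dx":-0.8,"dy":0.5,"dz":0.1,"wx":0,"wy":0,"wz":0.1}
    - {"dx":-1.6,"dy":1,"dz":0.2,"wx":0,"wy":0,"wz":0.24}
    - {"dx":-2.4,"dy":1.5,"dz":0.3,"wx":0,"wy":0,"wz":0.38}
    - {"dx":-3.2,"dy":2,"dz":0.4,"wx":0,"wy":0,"wz":0.52}
    - {"dx":-4,"dy":2.5,"dz":0.5,"wx":0,"wy":0,"wz":0.66}
    - {"dx":-5,"dy":3,"dz":0.6,"wx":0,"wy":0,"wz":0.8}
    - {"dx":-6,"dy":3.5,"dz":0.7,"wx":0,"wy":0,"wz":0.94}
    - {"dx":-7,"dy":4,"dz":0.8,"wx":0,"wy":0,"wz":1.08}
    - {"dx":-8,"dy":4.8,"dz":0.9,"wx":0,"wy":0,"wz":1.22}
    - {"dx":-8.4,"dy":5,"dz":1,"wx":0,"wy":0,"wz":1.36}

```text
t: 21.1
ee_pos: [487.5, 32.4, 205.2]
eef_rot: [3.139, 0.003, -0.462]
contact_force: [-0.2, -0.1, -4.2]
finger_gap: 0.247
```

```bash
python3 go.py 487 32 160 -0.59 3.14159 0.36; python3 -c "
from h import *
print(pose()[0]['joints'])"
```

```text
d [-0.01  0.05  4.52] w [ 0.025 -0.357  0.126] steps 0.9 2.5
[ 4.32215157e-02  2.05343916e-01  1.79401307e+00 -6.34015291e-04
  1.14552007e+00  2.07603839e+00]
```

Call:
apply_moves:
  rows:
    - {"dx":0,"dy":0,"dz":0.5,"wx":0,"wy":-0.1,"wz":0.03}
    - {"dx":0,"dy":0,"dz":1,"wx":0.01,"wy":-0.2,"wz":0.06}
    - {"dx":0,"dy":0,"dz":2,"wx":0.02,"wy":-0.3,"wz":0.1}
    - {"dx":0,"dy":0,"dz":3,"wx":0.025,"wy":-0.357,"wz":0.126}
    - {"dx":0,"dy":0,"dz":4,"wx":0.025,"wy":-0.357,"wz":0.126}
    - {"dx":0,"dy":0,"dz":4.5,"wx":0.025,"wy":-0.357,"wz":0.126}
    - {"dx":0,"dy":0,"dz":4.5,"wx":0.025,"wy":-0.357,"wz":0.126}
    - {"dx":0,"dy":0,"dz":4.5,"wx":0.025,"wy":-0.357,"wz":0.126}
    - {"dx":0,"dy":0,"dz":4.5,"wx":0.025,"wy":-0.357,"wz":0.126}
    - {"dx":0,"dy":0,"dz":4.5,"wx":0.025,"wy":-0.357,"wz":0.126}

```text
t: 22.1
ee_pos: [488.5, 33.6, 162.5]
eef_rot: [-3.139, 0.356, -0.581]
contact_force: [0.7, 0.4, -4.9]
finger_gap: 0.25
```

```bash
python3 hb.py w8; python3 go.py 487 32 105 -0.59 3.14159 0.36
```

```text
[488.55  33.56 162.41] [-3.14  0.36 -0.58] [ 0.3  -0.65 -3.85] [-0.07  0.4   1.68  0.18  1.38  2.02]
-60 231 z -5.1537514510778974 y -12.304236423907362 13.14076569583408
-50 251 z -5.203690306035595 y -12.066770381901755 12.880001714632732
-40 243 z -5.2691408425484365 y -12.65846262911498 13.447178143439658
-30 269 z -4.09468640733419 y -11.138155549812709 11.99753347114729
-20 291 z -3.9309451094480834 y -10.908362484849913 11.82318559776642
-10 292 z -3.9966408980920685 y -10.15741247088544 11.14510131373312
0 332 z -4.032938405393187 y -10.215135324741597 11.130994191668194
10 342 z -4.034701380575321 y -16.768294545448562 17.655896160177807
20 376 z -3.959729733611036 y -11.333283468438518 12.327486827528467
30 391 z -4.008912587860654 y -11.515810473341942 12.567035447232344
40 424 z -3.978471043146507 y -11.257825648987009 12.296449272552321
50 448 z -4.049950483006507 y -11.435795740269024 12.448251454928103
60 493 z -3.996969676006419 y -11.52699871516049 12.509244428748387
70 512 z -3.92970749918745 y -11.254277893297564 12.32024952129108
80 567 z -3.9275482390063763 y -11.352716754836841 12.456012181725113
90 596 z -4.007437540643975 y -11.465676131294952 12.571464586173326
100 662 z -3.887161817219188 y -11.442088795303409 12.462838083016262
110 23 z -3.274557399287759 y -11.298205225199379 11.961435405397957
d [1.96 0.23 5.4 ] w [ 0.    -0.004  0.008] steps 1.1 0.1
```

Call:
apply_moves:
  rows:
    - {"dx":0.4,"dy":0,"dz":1,"wx":0,"wy":0,"wz":0}
    - {"dx":0.8,"dy":0.1,"dz":2.5,"wx":0,"wy":0,"wz":0}
    - {"dx":1.5,"dy":0.2,"dz":4,"wx":0,"wy":0,"wz":0}
    - {"dx":2,"dy":0.2,"dz":5.3,"wx":0,"wy":0,"wz":0}
    - {"dx":3,"dy":0.2,"dz":5.3,"wx":0,"wy":0,"wz":0}
    - {"dx":4.5,"dy":0.2,"dz":5.3,"wx":0,"wy":0,"wz":0}
    - {"dx":6,"dy":0.2,"dz":5.3,"wx":0,"wy":0,"wz":0}
    - {"dx":7,"dy":0.2,"dz":5.3,"wx":0,"wy":0,"wz":0}
    - {"dx":8,"dy":0.2,"dz":5.3,"wx":0,"wy":0,"wz":0}
    - {"dx":8,"dy":0.2,"dz":5.3,"wx":0,"wy":0,"wz":0}

```text
t: 23.15
ee_pos: [535.8, -0.0, 83.6]
eef_rot: [-3.139, 0.357, -0.583]
contact_force: [-0.3, 0.2, -4.0]
finger_gap: 0.247
```

```bash
python3 hb.py w9 | head -1; cat > tip.py <<'E'
from h import *
import pickle
np.set_printoptions(precision=1,suppress=True)
p=pickle.load(open('wt.pkl','rb')); X=cloud(p)
# frame along bar dir at ridge
C=np.array([623.8,-58.]);b=-.59;e=np.array([np.cos(b),np.sin(b)]);f=np.array([-e[1],e[0]])
q=X[np.isfinite(X[...,0])]; L=np.c_[(q[:,:2]-C)@e,(q[:,:2]-C)@f,q[:,2]]
for x in range(-60,112,6):
    m=(abs(L[:,0]-x)<1.5)&(abs(L[:,1])<30)&(L[:,2]>3)
    o=[]
    for y in (-22,-16,-8,0,8,16,22):
        k=m&(abs(L[:,1]-y)<2); o.append(round(float(np.median(L[k,2])),1) if k.sum()>1 else None)
    print(x,o)
E
python3 tip.py; python3 go.py 585.7 -33 62.6 -0.59 3.14159 0.36
```

```text
[534.89   0.48  83.9 ] [-3.14  0.36 -0.58] [-0.68 -0.52 -3.72] [-0.12  0.55  1.65  0.17  1.27  1.96]
-60 [154.9, 154.9, 70.8, 70.8, 71.3, 155.0, None]
-54 [None, None, 68.8, 68.7, 68.6, None, None]
-48 [None, None, 66.4, 66.5, 66.5, None, None]
-42 [None, None, 64.2, 64.2, 64.2, None, None]
-36 [None, None, 61.8, 62.1, 61.9, None, None]
-30 [None, None, 59.7, 59.8, 59.6, None, None]
-24 [None, None, 57.4, 57.4, 57.3, None, None]
-18 [26.3, 26.5, 55.2, 55.2, 55.2, 26.5, 26.5]
-12 [26.5, 26.5, 52.8, 52.9, 52.8, 26.4, 26.5]
-6 [33.9, 34.1, 50.7, 50.7, 50.8, 34.3, 34.2]
0 [None, None, None, None, None, None, None]
6 [None, None, None, None, None, None, None]
12 [None, None, None, None, None, None, None]
18 [None, None, None, None, None, None, None]
24 [None, None, None, None, None, None, None]
30 [None, None, None, None, None, None, None]
36 [None, None, None, None, None, None, None]
42 [None, None, None, None, None, None, None]
48 [None, None, None, None, None, None, None]
54 [None, None, None, None, None, None, None]
60 [None, None, None, None, None, None, None]
66 [None, None, None, None, None, None, None]
72 [None, None, None, None, None, None, None]
78 [None, None, None, None, None, None, None]
84 [None, None, None, None, None, None, None]
90 [None, None, None, None, None, None, None]
96 [None, None, None, None, None, None, None]
102 [None, None, None, None, None, None, None]
108 [None, None, None, None, None, None, None]
d [ 6.45 -0.   -0.14] w [ 0.    -0.002  0.007] steps 1.3 0.0
```

View pics/w9.png

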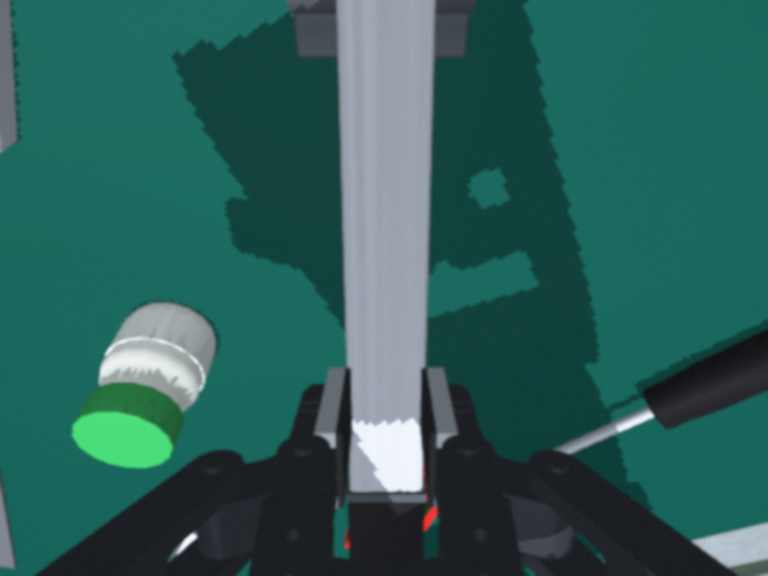

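Call:
apply_moves:
  rows:
    - {"dx":1,"dy":0,"dz":0,"wx":0,"wy":0,"wz":0}
    - {"dx":2,"dy":0,"dz":0,"wx":0,"wy":0,"wz":0}
    - {"dx":3,"dy":0,"dz":0,"wx":0,"wy":0,"wz":0}
    - {"dx":4,"dy":0,"dz":0,"wx":0,"wy":0,"wz":0}
    - {"dx":5,"dy":0,"dz":0,"wx":0,"wy":0,"wz":0}
    - {"dx":5.8,"dy":0,"dz":0,"wx":0,"wy":0,"wz":0}
    - {"dx":6.4,"dy":0,"dz":0,"wx":0,"wy":0,"wz":0}
    - {"dx":6.4,"dy":0,"dz":0,"wx":0,"wy":0,"wz":0}
    - {"dx":6.4,"dy":0,"dz":0.15,"wx":0,"wy":0,"wz":0}
    - {"dx":6.4,"dy":0,"dz":0.15,"wx":0,"wy":0,"wz":0}

```text
t: 24.2
ee_pos: [583.6, -31.6, 60.3]
eef_rot: [-3.14, 0.358, -0.582]
contact_force: [0.1, -0.5, -2.6]
finger_gap: 0.253
```

```bash
python3 hb.py w10 | head -1; python3 tip.py | head -9
```

```text
[583.72 -31.55  60.44] [-3.14  0.36 -0.58] [ 0.59 -0.19 -3.97] [-0.15  0.64  1.53  0.15  1.3   1.93]
-60 [None, None, 69.0, 68.8, 68.9, None, None]
-54 [None, None, 66.8, 66.6, 66.8, None, None]
-48 [None, None, 64.4, 64.5, 65.0, None, None]
-42 [None, None, 62.2, 62.1, 63.3, None, None]
-36 [75.5, 64.3, 59.8, 59.8, 60.9, 66.7, 76.4]
-30 [87.6, 80.6, 57.6, 57.5, 58.3, 80.7, 88.3]
-24 [95.1, 94.8, 55.4, 55.3, 55.6, 94.5, 96.5]
-18 [107.8, 107.9, 53.2, 53.1, 53.2, 108.3, 108.1]
-12 [27.3, 27.2, 127.0, 127.6, 126.5, 115.5, 28.4]
```

```bash
python3 go.py 582.1 -30.1 53.3 -0.585 3.14159 0.25
```

```text
d [ 0.05 -0.03  0.74] w [-0.001  0.108  0.003] steps 0.1 0.7
```

Call:
apply_moves:
  rows:
    - {"dx":0,"dy":0,"dz":0.1,"wx":0,"wy":0.015,"wz":0}
    - {"dx":0,"dy":0,"dz":0.2,"wx":0,"wy":0.03,"wz":0}
    - {"dx":0,"dy":0,"dz":0.3,"wx":0,"wy":0.045,"wz":0}
    - {"dx":0,"dy":0,"dz":0.4,"wx":0,"wy":0.06,"wz":0}
    - {"dx":0,"dy":0,"dz":0.5,"wx":0,"wy":0.075,"wz":0}
    - {"dx":0,"dy":0,"dz":0.6,"wx":0,"wy":0.09,"wz":0}
    - {"dx":0,"dy":0,"dz":0.7,"wx":0,"wy":0.105,"wz":0}
    - {"dx":0,"dy":0,"dz":0.75,"wx":0,"wy":0.108,"wz":0}
    - {"dx":0,"dy":0,"dz":0.75,"wx":0,"wy":0.108,"wz":0}
    - {"dx":0,"dy":0,"dz":0.75,"wx":0,"wy":0.108,"wz":0}

```text
t: 25.25
ee_pos: [582.1, -30.4, 53.4]
eef_rot: [-3.139, 0.249, -0.582]
contact_force: [-0.4, -0.3, -3.8]
finger_gap: 0.249
```

Call:
apply_moves:
  rows:
    - {"dx":0,"dy":0,"dz":0,"wx":0,"wy":0,"wz":0}
    - {"dx":0,"dy":0,"dz":0,"wx":0,"wy":0,"wz":0}
    - {"dx":0,"dy":0,"dz":0,"wx":0,"wy":0,"wz":0}
    - {"dx":0,"dy":0,"dz":0,"wx":0,"wy":0,"wz":0}
    - {"dx":0,"dy":0,"dz":0,"wx":0,"wy":0,"wz":0}
    - {"dx":0,"dy":0,"dz":-1,"wx":0,"wy":0,"wz":0}
    - {"dx":0,"dy":0,"dz":-3,"wx":0,"wy":0,"wz":0}
    - {"dx":0,"dy":0,"dz":-6,"wx":0,"wy":0,"wz":0}
    - {"dx":0,"dy":0,"dz":-10,"wx":0,"wy":0,"wz":0}
    - {"dx":0,"dy":0,"dz":-10,"wx":0,"wy":0,"wz":0}
  hand: -1

```text
t: 26.25
ee_pos: [606.5, -45.2, 156.2]
eef_rot: [-3.134, 0.238, -0.582]
contact_force: [0.2, -0.5, 0.0]
finger_gap: 1.004
```

```bash
python3 hb.py w10 | head -1; python3 tip.py | head -29
```

```text
[604.66 -44.73 153.6 ] [-3.14  0.24 -0.58] [-0.12  0.05 -0.49] [-0.15  0.53  1.44  0.11  1.38  1.97]
-60 [None, None, 57.9, 58.4, 57.9, None, None]
-54 [None, None, 56.9, 56.8, 56.8, None, None]
-48 [None, None, 55.3, 55.2, 55.7, None, None]
-42 [None, None, 54.4, 54.2, 54.1, None, None]
-36 [None, None, 52.6, 52.8, 52.7, None, None]
-30 [None, None, 51.3, 51.4, 51.6, None, None]
-24 [None, None, 49.8, 50.2, 50.3, None, None]
-18 [26.8, 26.5, 49.0, 48.6, 48.8, 26.9, 26.8]
-12 [26.5, 26.7, 47.7, 47.6, 47.6, 26.6, 26.7]
-6 [35.1, 35.1, 46.2, 46.2, 46.3, 34.8, 34.7]
0 [36.4, 36.4, 45.2, 45.1, 45.1, 36.7, 36.5]
6 [34.5, 226.5, 226.9, 227.7, 227.1, 226.8, 34.2]
12 [27.6, 26.8, 42.2, 42.6, 42.5, 26.4, 231.5]
18 [26.6, 26.9, 41.1, 41.0, 41.3, 26.7, 26.8]
24 [None, None, 39.6, 39.6, 39.6, None, None]
30 [None, None, 38.3, 38.4, 38.5, None, None]
36 [None, None, 37.4, 37.4, 37.5, None, None]
42 [None, None, 35.7, 36.1, 35.6, 3.1, None]
48 [None, None, 34.2, 34.5, 34.7, None, None]
54 [None, None, 33.5, 33.3, 33.3, None, None]
60 [None, 41.7, 40.9, 32.4, 32.0, None, None]
66 [None, 41.5, 41.5, 41.6, 41.3, 41.1, 40.1]
72 [41.4, 41.7, 41.9, 41.6, 41.3, 41.8, 41.4]
78 [41.6, 41.7, 42.0, 42.0, 41.8, 41.8, 41.4]
84 [None, None, None, None, None, None, None]
90 [None, None, None, None, None, None, None]
96 [None, None, None, None, None, None, None]
102 [None, None, None, None, None, None, None]
108 [None, None, None, None, None, None, None]
```

```bash
python3 go.py 487.5 33.2 105 -0.585
```

```text
d [-12.49  -0.02   8.1 ] w [-0.005  0.243  0.002] steps 3.0 1.6
```

Call:
apply_moves:
  rows:
    - {"dx":-2,"dy":0,"dz":0,"wx":0,"wy":0.05,"wz":0}
    - {"dx":-5,"dy":0,"dz":1,"wx":0,"wy":0.1,"wz":0}
    - {"dx":-8,"dy":0,"dz":2.5,"wx":0,"wy":0.15,"wz":0}
    - {"dx":-11,"dy":0,"dz":5,"wx":0,"wy":0.2,"wz":0}
    - {"dx":-12.5,"dy":0,"dz":7,"wx":0,"wy":0.24,"wz":0}
    - {"dx":-12.5,"dy":0,"dz":8.1,"wx":0,"wy":0.24,"wz":0}
    - {"dx":-12.5,"dy":0,"dz":8.1,"wx":0,"wy":0.24,"wz":0}
    - {"dx":-12.5,"dy":0,"dz":8.1,"wx":0,"wy":0.24,"wz":0}
    - {"dx":-12.5,"dy":0,"dz":8.1,"wx":0,"wy":0.24,"wz":0}
    - {"dx":-12.5,"dy":0,"dz":8.1,"wx":0,"wy":0.24,"wz":0}
  hand: 1

```text
t: 27.3
ee_pos: [486.1, 33.1, 103.0]
eef_rot: [-3.139, 0.008, -0.584]
contact_force: [0.5, -1.2, 0.1]
finger_gap: -0.001
```

```bash
python3 go.py 487.5 33.2 75 -0.585; python3 go.py 487.5 33.2 16 -0.585;  python3 hb.py w11 | head -30
```

```text
d [ 0.14 -0.08  2.8 ] w [-0.003  0.008  0.001] steps 0.6 0.1
d [ 0.19 -0.06  8.7 ] w [-0.003  0.008  0.001] steps 1.7 0.1
[485.78  33.16 102.88] [-3.14  0.01 -0.58] [-1.29 -0.54 -1.33] [0.04 0.31 1.94 0.01 0.89 2.19]
-10 65 z -38.12011623510568 y -0.8486649452431175 1.8134481775568132
0 382 z 20.349136999978807 y -11.596621788209296 13.568616198086984
10 2074 z -24.775395117381578 y -6.135106895282229 7.114003499714055
20 294 z 24.766168939626134 y -11.340628020515133 13.361955637774159
30 300 z 26.91317570059057 y -11.81053762805109 13.914747097955566
40 288 z 28.91470211497957 y -11.74661309520271 13.733623100067064
50 307 z 30.939349348525937 y -11.60197756921529 13.675032465870464
60 320 z 33.13267755866883 y -11.5402585968459 13.581139655851404
70 342 z 35.124279038495786 y -11.455086340340511 13.456874565433555
80 327 z 37.06488138122199 y -11.768148871980411 14.017441598797001
90 359 z 40.64220566933836 y -10.829718570748492 12.877945310591313
100 338 z 42.6899447705641 y -10.703404597545662 12.795882272851998
110 352 z 44.786866634457056 y -11.128642304988007 12.709979498291057
```

Call:
apply_moves:
  rows:
    - {"dx":0,"dy":0,"dz":1,"wx":0,"wy":0,"wz":0}
    - {"dx":0,"dy":0,"dz":1.7,"wx":0,"wy":0,"wz":0}
    - {"dx":0,"dy":0,"dz":2.2,"wx":0,"wy":0,"wz":0}
    - {"dx":0,"dy":0,"dz":2.7,"wx":0,"wy":0,"wz":0}
    - {"dx":0,"dy":0,"dz":3.2,"wx":0,"wy":0,"wz":0}
    - {"dx":0,"dy":0,"dz":3.7,"wx":0,"wy":0,"wz":0}
    - {"dx":0,"dy":0,"dz":4.2,"wx":0,"wy":0,"wz":0}
    - {"dx":0,"dy":0,"dz":4.7,"wx":0,"wy":0,"wz":0}
    - {"dx":0,"dy":0,"dz":5.2,"wx":0,"wy":0,"wz":0}
    - {"dx":0,"dy":0,"dz":5.5,"wx":0,"wy":0,"wz":0}

```text
t: 28.35
ee_pos: [482.1, 35.1, 47.7]
eef_rot: [-3.14, 0.015, -0.584]
contact_force: [-5.4, 5.0, 12.7]
finger_gap: -0.001
```

```bash
python3 hb.py w11 | head -30;python3 go.py 487.5 33.2 16 -0.585
```

```text
[482.1   35.12  47.42] [-3.14  0.01 -0.58] [-5.74  4.96 10.74] [0.04 0.38 2.01 0.01 0.76 2.19]
-10 66 z -38.237528392548384 y -0.783607055819506 1.878044550698536
0 97 z -38.68699023632582 y -1.0488683680072648 2.1718521537149496
10 2069 z -24.442730535446525 y -6.024159090913826 7.157847326197395
20 363 z -1.944719930489796 y -11.90869064907809 13.02527980035655
30 375 z -1.8653985579807548 y -12.26212567648134 13.233660574565985
40 405 z -1.714111521744832 y -12.380902688217391 12.979614408161378
50 437 z -1.5770516066766478 y -12.242184294419115 13.155588811290002
60 468 z -1.5460235344707132 y -12.102683299948247 12.942288557310953
70 491 z -1.4394246683270329 y -12.237523881266982 13.04709576028061
80 560 z -1.5260857829581167 y -12.637029287694338 13.489924685223597
90 560 z -0.013750506679651654 y -11.278686709647413 12.213114994408025
100 610 z 0.05910939183617893 y -11.423240121581681 12.349807364479723
110 194 z 0.2631965330371052 y -11.50460360864608 12.430119749554102
d [ 0.6  -0.13  3.13] w [-0.001  0.015  0.001] steps 0.6 0.1
```

Call:
apply_moves:
  rows:
    - {"dx":0,"dy":0,"dz":0.4,"wx":0,"wy":0,"wz":0}
    - {"dx":0,"dy":0,"dz":0.8,"wx":0,"wy":0,"wz":0}
    - {"dx":0,"dy":0,"dz":1.2,"wx":0,"wy":0,"wz":0}
    - {"dx":0,"dy":0,"dz":1.6,"wx":0,"wy":0,"wz":0}
    - {"dx":0,"dy":0,"dz":2,"wx":0,"wy":0,"wz":0}
    - {"dx":0,"dy":0,"dz":2.4,"wx":0,"wy":0,"wz":0}
    - {"dx":0,"dy":0,"dz":2.8,"wx":0,"wy":0,"wz":0}
    - {"dx":0,"dy":0,"dz":3.1,"wx":0,"wy":0,"wz":0}
    - {"dx":0,"dy":0,"dz":3.3,"wx":0,"wy":0,"wz":0}
    - {"dx":0,"dy":0,"dz":3.3,"wx":0,"wy":0,"wz":0}

```text
t: 29.4
ee_pos: [483.1, 35.1, 15.9]
eef_rot: [-3.139, 0.012, -0.584]
contact_force: [-6.2, 3.4, 18.6]
finger_gap: 0.001
```

```bash
python3 hb.py w11 | head -30;python3 go.py 487.5 33.2 16 -0.585; python3 - <<'E'
from h import *
p=robot.get_image('side'); X=cloud(p)
O=np.array([678.8,-271.5]);a=-.79;u=np.array([np.cos(a),np.sin(a)]);v=np.array([-u[1],u[0]])
q=X[np.isfinite(X[...,0])]; L=np.c_[(q[:,:2]-O)@u,(q[:,:2]-O)@v,q[:,2]]
for x in range(-140,100,15):
    m=(abs(L[:,0]-x)<5)&(abs(L[:,1]-(125 if x<-90 else 0))<18); print(x,m.sum(),np.round(np.percentile(L[m,2],[10,50,90]),1) if m.sum() else '')
cv2.imwrite('pics/side1.png',cv2.resize(p['image'][100:260,150:320],None,fx=4,fy=3.5))
E
```

```text
[483.12  35.1   15.91] [-3.14  0.01 -0.58] [-5.23  3.9  18.48] [0.04 0.43 2.04 0.01 0.68 2.19]
-60 19 z 15.380240101106025 y -1.4908006295464131 2.5193801327753245
-10 66 z -38.11219340835204 y -0.7482972981853595 1.9173199833750179
0 94 z -38.10613474489691 y -1.0083660395363754 2.211303680792076
10 2019 z -24.98666409120943 y -5.970645518261553 7.16943017658668
20 346 z -4.704640116146719 y -12.1423443321642 13.353481563819972
30 382 z -6.542362472129955 y -12.2113205974269 13.347101468889733
40 416 z -8.386910054371338 y -12.12193522550992 13.414915786801686
50 463 z -10.137225287810345 y -12.052173753705658 13.376803498302108
60 527 z -12.020782621939027 y -12.01803291120141 13.19878647037108
70 582 z -13.813216483126533 y -12.171168052519564 13.430534407246205
80 654 z -15.335866210255013 y -12.340713845641428 13.75411786707986
90 711 z -16.255130209727103 y -11.301764847597505 12.671952919116636
100 841 z -18.004513173294786 y -11.215076590856363 12.754243186395518
d [ 0.47 -0.08 -0.01] w [-0.002  0.012  0.001] steps 0.1 0.1
-140 26 [-1.5 47.6 53.9]
-125 54 [ 0.1 57.3 69.8]
-110 32 [-0.4 26.  69.6]
-95 41 [-0.4 15.6 68.7]
-80 26 [23.9 27.4 68.1]
-65 22 [22.7 26.5 67.8]
-50 25 [23.6 64.5 69.9]
-35 9 [63.  64.6 67.1]
-20 11 [61.4 64.  68.8]
-5 12 [61.4 62.8 69.4]
10 10 [58.8 60.2 65.6]
25 10 [58.3 59.9 64.9]
40 10 [56.2 58.9 62.3]
55 11 [54.8 56.2 62.4]
70 14 [54.3 58.5 64.9]
85 1 [62.2 62.2 62.2]
```

Call:
apply_moves:
  rows:
    - {"dx":0,"dy":0,"dz":-1,"wx":0,"wy":0,"wz":0}
    - {"dx":0,"dy":0,"dz":-3,"wx":0,"wy":0,"wz":0}
    - {"dx":0,"dy":0,"dz":-6,"wx":0,"wy":0,"wz":0}
    - {"dx":0,"dy":0,"dz":-10,"wx":0,"wy":0,"wz":0}
    - {"dx":2,"dy":0,"dz":-13,"wx":0,"wy":-0.05,"wz":0}
    - {"dx":5,"dy":0,"dz":-13,"wx":0,"wy":0.05,"wz":0}
    - {"dx":8,"dy":0,"dz":-13,"wx":0,"wy":0.1,"wz":0}
    - {"dx":10,"dy":0,"dz":-13,"wx":0,"wy":0.15,"wz":0}
    - {"dx":10,"dy":0,"dz":-13,"wx":0,"wy":0.2,"wz":0}
    - {"dx":10,"dy":0,"dz":-13,"wx":0,"wy":0.2,"wz":0}
  hand: 1

```text
t: 30.5
ee_pos: [567.3, -21.5, 142.8]
eef_rot: [-3.141, -0.189, -0.583]
contact_force: [0.8, 0.3, -0.8]
finger_gap: -0.003
```

```bash
python3 hb.py w11 | head -1; python3 tip.py
```

```text
[567.7  -21.49 143.12] [-3.14 -0.19 -0.58] [-0.8  -0.13 -0.99] [-0.    0.31  1.83 -0.14  0.84  2.24]
-60 [None, None, 159.2, 159.5, 35.5, None, None]
-54 [None, None, 36.0, 36.6, 36.1, None, None]
-48 [None, None, 37.2, 37.2, 37.3, None, None]
-42 [None, None, 37.9, 38.3, 37.9, None, None]
-36 [None, None, 38.8, 39.2, 39.1, None, None]
-30 [None, None, 40.0, 39.9, 40.3, None, None]
-24 [None, None, 40.8, 41.1, 41.3, None, None]
-18 [26.7, 26.8, 42.0, 42.0, 42.1, 26.7, 26.4]
-12 [26.3, 26.5, 42.9, 43.0, 42.9, 26.8, 26.4]
-6 [34.5, 34.7, 44.1, 43.8, 43.9, 34.7, 34.8]
0 [36.8, 36.8, 44.8, 44.6, 44.9, 36.5, 36.0]
6 [34.1, 34.3, 45.8, 45.6, 46.0, 34.0, 34.2]
12 [26.6, 26.8, 46.3, 46.8, 47.0, 27.2, 26.5]
18 [26.6, 26.5, 47.5, 47.8, 47.9, 26.4, 26.6]
24 [None, None, 48.8, 48.8, 48.8, None, None]
30 [None, None, 50.1, 49.8, 49.6, None, None]
36 [None, None, 50.8, 50.5, 50.3, None, None]
42 [None, None, 51.5, 51.5, 51.7, None, None]
48 [None, None, 52.7, 52.5, 52.6, None, None]
54 [None, None, 53.4, 53.3, 53.4, None, None]
60 [None, 65.8, 54.7, 54.3, 54.3, None, None]
66 [None, 70.3, 70.5, 69.4, 63.6, 65.5, None]
72 [69.3, 69.5, 69.5, 70.0, 70.2, 70.2, 70.4]
78 [68.2, 68.5, 68.3, None, None, None, None]
84 [None, None, None, None, None, None, None]
90 [None, None, None, None, None, None, None]
96 [None, None, None, None, None, None, None]
102 [None, None, None, None, None, None, None]
108 [None, None, None, None, None, None, None]
```

```bash
python3 go.py 584.7 -31.9 30.5 -0.585 3.14159 -0.157
```

```text
d [-0.15 -0.05 11.44] w [-0.002 -0.032  0.002] steps 2.3 0.2
```

Call:
apply_moves:
  rows:
    - {"dx":0,"dy":0,"dz":0,"wx":0,"wy":0,"wz":0}
    - {"dx":0,"dy":0,"dz":1,"wx":0,"wy":-0.03,"wz":0}
    - {"dx":0,"dy":0,"dz":2,"wx":0,"wy":-0.03,"wz":0}
    - {"dx":-0.1,"dy":0,"dz":4,"wx":0,"wy":-0.03,"wz":0}
    - {"dx":-0.1,"dy":0,"dz":6,"wx":0,"wy":-0.03,"wz":0}
    - {"dx":-0.1,"dy":0,"dz":8,"wx":0,"wy":-0.03,"wz":0}
    - {"dx":-0.1,"dy":0,"dz":10,"wx":0,"wy":-0.03,"wz":0}
    - {"dx":-0.1,"dy":0,"dz":11,"wx":0,"wy":-0.03,"wz":0}
    - {"dx":-0.1,"dy":0,"dz":11.4,"wx":0,"wy":-0.03,"wz":0}
    - {"dx":-0.1,"dy":0,"dz":11.4,"wx":0,"wy":-0.03,"wz":0}
  hand: -1

```text
t: 31.55
ee_pos: [585.8, -33.0, 31.0]
eef_rot: [-3.14, -0.16, -0.583]
contact_force: [0.1, 0.3, 0.0]
finger_gap: 1.004
```

Call:
apply_moves:
  rows:
    - {"dx":0,"dy":0,"dz":0,"wx":0,"wy":0,"wz":0}
    - {"dx":0,"dy":0,"dz":0,"wx":0,"wy":0,"wz":0}
    - {"dx":0,"dy":0,"dz":0,"wx":0,"wy":0,"wz":0}
    - {"dx":0,"dy":0,"dz":0,"wx":0,"wy":0,"wz":0}
    - {"dx":0,"dy":0,"dz":0,"wx":0,"wy":0,"wz":0}
    - {"dx":0,"dy":0,"dz":0,"wx":0,"wy":0,"wz":0}
    - {"dx":0,"dy":0,"dz":0,"wx":0,"wy":0,"wz":0}
    - {"dx":0,"dy":0,"dz":0,"wx":0,"wy":0,"wz":0}
    - {"dx":0,"dy":0,"dz":0,"wx":0,"wy":0,"wz":0}
    - {"dx":0,"dy":0,"dz":0,"wx":0,"wy":0,"wz":0}
  hand: 1

```text
t: 32.55
ee_pos: [586.0, -32.8, 32.2]
eef_rot: [-3.139, -0.161, -0.583]
contact_force: [-2.1, 0.4, 6.3]
finger_gap: 0.254
```

```bash
python3 hb.py w12
```

```text
[585.95 -32.83  32.16] [-3.14 -0.16 -0.58] [-1.16  0.04  5.71] [-0.03  0.48  1.9  -0.14  0.63  2.23]
-60 239 z -6.303752747202635 y -12.089925079628728 13.19167858063923
-50 254 z -6.333964024666999 y -11.869099549066851 12.973668145558396
-40 272 z -5.132604802336182 y -12.217586609564757 13.549972040688733
-30 288 z -5.076792033677111 y -11.000656855672824 12.597060926507542
-20 296 z -5.208303568578161 y -11.233706585883727 12.399484589296783
-10 306 z -5.160494590599306 y -10.174803106489907 11.349940035443593
0 321 z -5.134281739547403 y -10.19184883558056 11.381509284712857
10 355 z -5.193716037194716 y -16.772718137396502 17.90367100577065
20 373 z -5.099448108753124 y -11.199041041571531 12.409286568072817
30 398 z -5.071372890385149 y -11.40899714209629 12.631374525070205
40 436 z -5.174583783008518 y -11.111804420202754 12.349030903049684
50 457 z -5.20241843623317 y -11.192477922953453 12.51338372088008
60 488 z -5.0656944922949 y -11.41716548338638 12.6791235807133
70 511 z -5.139603595444086 y -11.110736248736254 12.374468279725455
80 573 z -5.142408508895402 y -11.282582570031181 12.530966483347441
90 623 z -5.1820432285029305 y -11.28514957079504 12.690323776348494
100 668 z -5.103039566137722 y -11.300874689674501 12.716041696822332
110 54 z -4.7737405110959585 y -11.048994780430991 12.630983005087355
```

Call:
apply_moves:
  rows:
    - {"dx":0,"dy":0,"dz":-0.2,"wx":0,"wy":0,"wz":0}
    - {"dx":-1,"dy":0,"dz":-0.3,"wx":0,"wy":0,"wz":0}
    - {"dx":-2.5,"dy":0,"dz":-0.3,"wx":0,"wy":0,"wz":0}
    - {"dx":-4,"dy":0,"dz":-0.3,"wx":0,"wy":0,"wz":0}
    - {"dx":-5.5,"dy":0,"dz":-0.4,"wx":0,"wy":0,"wz":0}
    - {"dx":-7,"dy":0,"dz":-1.5,"wx":0,"wy":0,"wz":0}
    - {"dx":-8.5,"dy":0,"dz":-4.5,"wx":0,"wy":0,"wz":0}
    - {"dx":-8.5,"dy":0,"dz":-8,"wx":0,"wy":0,"wz":0}
    - {"dx":-8.5,"dy":0,"dz":-12,"wx":0,"wy":0,"wz":0}
    - {"dx":-8.5,"dy":0,"dz":-15,"wx":0,"wy":0,"wz":0}

```text
t: 33.6
ee_pos: [494.7, 27.1, 168.6]
eef_rot: [-3.138, -0.162, -0.583]
contact_force: [0.9, -0.7, -4.1]
finger_gap: 0.249
```

```bash
python3 go.py 500 130 215 0.9; python3 go.py 554.4 337.8 100 2.1936
```

```text
d [-4.41 -8.9  -5.38] w [ 0.117 -0.134 -1.479] steps 2.3 9.9
d [-13.07 -29.21   4.93] w [ 0.224 -0.047 -2.768] steps 6.5 18.5
```

Call:
apply_moves:
  rows:
    - {"dx":-0.4,"dy":-0.9,"dz":-1,"wx":0,"wy":-0.05,"wz":-0.1}
    - {"dx":-0.9,"dy":-1.8,"dz":-2,"wx":0.02,"wy":-0.09,"wz":-0.24}
    - {"dx":-1.4,"dy":-2.7,"dz":-3,"wx":0.03,"wy":-0.12,"wz":-0.38}
    - {"dx":-1.8,"dy":-3.6,"dz":-4,"wx":0.05,"wy":-0.134,"wz":-0.52}
    - {"dx":-2.3,"dy":-4.5,"dz":-5.4,"wx":0.07,"wy":-0.134,"wz":-0.66}
    - {"dx":-2.7,"dy":-5.4,"dz":-5.4,"wx":0.08,"wy":-0.134,"wz":-0.8}
    - {"dx":-3.1,"dy":-6.3,"dz":-5.4,"wx":0.09,"wy":-0.134,"wz":-0.94}
    - {"dx":-3.6,"dy":-7.2,"dz":-5.4,"wx":0.1,"wy":-0.134,"wz":-1.08}
    - {"dx":-4,"dy":-8.1,"dz":-5.4,"wx":0.11,"wy":-0.134,"wz":-1.22}
    - {"dx":-4.4,"dy":-8.9,"dz":-5.4,"wx":0.117,"wy":-0.134,"wz":-1.36}

```text
t: 34.6
ee_pos: [500.0, 129.8, 212.7]
eef_rot: [-3.136, -0.007, 0.787]
contact_force: [-0.2, 0.1, -3.4]
finger_gap: 0.248
```

```bash
python3 go.py 552.5 341 100 2.194; python3 go.py 552.5 341 210 2.194
```

```text
d [ 18.59 -11.13  11.45] w [ 0.    -0.009 -1.407] steps 4.9 9.4
d [ 18.66 -11.19   0.45] w [ 0.    -0.009 -1.407] steps 4.4 9.4
```

Call:
apply_moves:
  rows:
    - {"dx":1.5,"dy":-0.9,"dz":0,"wx":0,"wy":-0.009,"wz":-0.12}
    - {"dx":4,"dy":-2.4,"dz":0,"wx":0,"wy":-0.009,"wz":-0.26}
    - {"dx":7,"dy":-4.2,"dz":0,"wx":0,"wy":-0.009,"wz":-0.4}
    - {"dx":10,"dy":-6,"dz":0,"wx":0,"wy":-0.009,"wz":-0.54}
    - {"dx":13,"dy":-7.8,"dz":0,"wx":0,"wy":-0.009,"wz":-0.68}
    - {"dx":16,"dy":-9.6,"dz":2,"wx":0,"wy":-0.009,"wz":-0.82}
    - {"dx":18,"dy":-10.8,"dz":4,"wx":0,"wy":-0.009,"wz":-0.96}
    - {"dx":18.6,"dy":-11.2,"dz":7,"wx":0,"wy":-0.009,"wz":-1.1}
    - {"dx":18.6,"dy":-11.2,"dz":10,"wx":0,"wy":-0.009,"wz":-1.24}
    - {"dx":18.6,"dy":-11.2,"dz":11.4,"wx":0,"wy":-0.009,"wz":-1.38}

```text
t: 35.6
ee_pos: [551.6, 340.3, 97.2]
eef_rot: [-3.136, -0.001, 2.168]
contact_force: [-1.3, -0.3, -4.3]
finger_gap: 0.25
```

Call:
apply_moves:
  rows:
    - {"dx":0,"dy":0,"dz":0,"wx":0,"wy":0,"wz":-0.02}
    - {"dx":0,"dy":0,"dz":0,"wx":0,"wy":0,"wz":-0.02}
    - {"dx":0,"dy":0,"dz":0,"wx":0,"wy":0,"wz":-0.02}
    - {"dx":0,"dy":0,"dz":1,"wx":0,"wy":0,"wz":-0.02}
    - {"dx":0,"dy":0,"dz":3,"wx":0,"wy":0,"wz":-0.02}
    - {"dx":0,"dy":0,"dz":5,"wx":0,"wy":0,"wz":-0.02}
    - {"dx":0,"dy":0,"dz":6,"wx":0,"wy":0,"wz":-0.02}
    - {"dx":0,"dy":0,"dz":7,"wx":0,"wy":0,"wz":-0.02}
    - {"dx":0,"dy":0,"dz":7,"wx":0,"wy":0,"wz":-0.02}
    - {"dx":0,"dy":0,"dz":7,"wx":0,"wy":0,"wz":-0.02}

```text
t: 36.6
ee_pos: [555.0, 340.9, 30.9]
eef_rot: [3.14, -0.0, 2.181]
contact_force: [0.1, 0.1, -3.8]
finger_gap: 0.25
```

```bash
python3 hb.py w13; python3 go.py 552.5 341 6.5 2.194
```

```text
[555.19 341.05  31.24] [ 3.14 -0.    2.18] [ 0.41  0.4  -3.81] [ 0.53  0.61  1.63  0.    0.9  -0.08]
-60 233 z -5.73456687163619 y -14.323474670019301 11.107963615352425
-50 244 z -5.798239982134229 y -14.057744775725018 10.831206142077962
-40 321 z -4.6869378651248015 y -14.607669830797787 11.344456021465335
-30 272 z -4.611993503941792 y -13.18514932242625 9.998100691989505
-20 284 z -4.498978702529547 y -13.445867858523128 10.260870459741076
-10 333 z -4.762076141620684 y -12.217379185975261 9.075202412753711
0 382 z -4.762153042218019 y -12.335202016332266 9.175798326278784
10 492 z -4.918374378417338 y -18.64288431373049 15.696401571806886
20 366 z -4.643949053452003 y -13.365549069830742 10.256429145490372
30 398 z -4.681668188364769 y -13.584960602967326 10.51342401981469
40 423 z -4.590211966706296 y -13.291810570936276 10.206019131158206
50 459 z -4.590855042873695 y -13.500537777354598 10.438138258356881
60 486 z -4.6638137106835815 y -13.505794651176759 10.50247336123721
70 503 z -4.657811666817152 y -13.267859330416684 10.3216305086194
80 571 z -4.628048082044989 y -13.421458130703547 10.338728480077723
90 584 z -4.58160279283277 y -13.516677279242883 10.504430300233683
100 643 z -4.568746856436217 y -13.496331831310096 10.497369317172964
110 250 z -4.3963289868078625 y -13.208184528544514 10.639061001758558
d [ 0.15 -0.23  2.47] w [ 0.002 -0.    -0.013] steps 0.5 0.1
```

Call:
apply_moves:
  rows:
    - {"dx":0,"dy":-0.1,"dz":0.5,"wx":0,"wy":0,"wz":-0.013}
    - {"dx":0.1,"dy":-0.2,"dz":1,"wx":0,"wy":0,"wz":-0.013}
    - {"dx":0.1,"dy":-0.2,"dz":1.5,"wx":0,"wy":0,"wz":-0.013}
    - {"dx":0.1,"dy":-0.2,"dz":1.9,"wx":0,"wy":0,"wz":-0.013}
    - {"dx":0.1,"dy":-0.2,"dz":2.2,"wx":0,"wy":0,"wz":-0.013}
    - {"dx":0.1,"dy":-0.2,"dz":2.35,"wx":0,"wy":0,"wz":-0.013}
    - {"dx":0.1,"dy":-0.2,"dz":2.45,"wx":0,"wy":0,"wz":-0.013}
    - {"dx":0.1,"dy":-0.2,"dz":2.45,"wx":0,"wy":0,"wz":-0.013}
    - {"dx":0.1,"dy":-0.2,"dz":2.45,"wx":0,"wy":0,"wz":-0.013}
    - {"dx":0.1,"dy":-0.2,"dz":2.45,"wx":0,"wy":0,"wz":-0.013}

```text
t: 37.65
ee_pos: [552.1, 340.3, 6.7]
eef_rot: [3.141, -0.0, 2.194]
contact_force: [-4.0, -1.8, 5.1]
finger_gap: 0.25
```

Call:
apply_moves:
  rows:
    - {"dx":0,"dy":0,"dz":0,"wx":0,"wy":0,"wz":0}
    - {"dx":0,"dy":0,"dz":0,"wx":0,"wy":0,"wz":0}
    - {"dx":0,"dy":0,"dz":0,"wx":0,"wy":0,"wz":0}
    - {"dx":0,"dy":0,"dz":0,"wx":0,"wy":0,"wz":0}
    - {"dx":0,"dy":0,"dz":-1,"wx":0,"wy":0,"wz":0}
    - {"dx":0,"dy":0,"dz":-4,"wx":0,"wy":0,"wz":0}
    - {"dx":0,"dy":0,"dz":-8,"wx":0,"wy":0,"wz":0}
    - {"dx":0,"dy":0,"dz":-12,"wx":0,"wy":0,"wz":0}
    - {"dx":0,"dy":0,"dz":-15,"wx":0,"wy":0,"wz":0}
    - {"dx":0,"dy":0,"dz":-15,"wx":0,"wy":0,"wz":0}
  hand: -1

```text
t: 38.65
ee_pos: [554.9, 341.9, 162.4]
eef_rot: [3.129, 0.001, 2.194]
contact_force: [1.0, -0.2, 0.2]
finger_gap: 0.996
```

```bash
python3 hb.py w14 | head -1; python3 bar.py; python3 go.py 623.8 -58 165 2.55
```

```text
[553.58 341.06 159.39] [3.13 0.   2.19] [-0.17  0.21 -0.92] [ 0.53  0.48  1.49  0.    1.16 -0.09]
((-0.1174468994140625, 1.7066307067871094), (25.603952407836914, 278.8812255859375), 87.35677337646484) [553.23 336.86] 11.988834179695841
-139.85963326191242 139.39561202521105
d [-36.51 -17.58  -0.68] w [ 0.007  0.002 -0.356] steps 8.1 2.4
```

```bash
python3 go.py 333 343 150 2.07
```

```text
d [ 13.03 -17.81   0.81] w [ 0.007 -0.     0.124] steps 4.4 0.8
```

Call:
apply_moves:
  rows:
    - {"dx":1.3,"dy":-1.8,"dz":0,"wx":0,"wy":0,"wz":0.03}
    - {"dx":3.9,"dy":-5.3,"dz":0,"wx":0,"wy":0,"wz":0.06}
    - {"dx":6.5,"dy":-8.9,"dz":0,"wx":0,"wy":0,"wz":0.09}
    - {"dx":9.1,"dy":-12.5,"dz":0,"wx":0,"wy":0,"wz":0.12}
    - {"dx":11.5,"dy":-15.7,"dz":0.4,"wx":0,"wy":0,"wz":0.124}
    - {"dx":13,"dy":-17.8,"dz":0.8,"wx":0,"wy":0,"wz":0.124}
    - {"dx":13,"dy":-17.8,"dz":0.8,"wx":0,"wy":0,"wz":0.124}
    - {"dx":13,"dy":-17.8,"dz":0.8,"wx":0,"wy":0,"wz":0.124}
    - {"dx":13,"dy":-17.8,"dz":0.8,"wx":0,"wy":0,"wz":0.124}
    - {"dx":13,"dy":-17.8,"dz":0.8,"wx":0,"wy":0,"wz":0.124}

```text
t: 39.7
ee_pos: [333.0, 342.2, 147.7]
eef_rot: [3.141, -0.0, 2.069]
contact_force: [-0.4, -0.1, 0.4]
finger_gap: 1.001
```

```bash
cat > car.py <<'E'
from h import *
import sys,pickle
# car.py x y name : fit carrier (white, z 8..17) near x,y ; print centre, angle, tool delta for grasp 47 mm out along tool x
np.set_printoptions(precision=2,suppress=True)
p=robot.get_image('wrist'); cv2.imwrite('pics/%s.png'%sys.argv[3],cv2.resize(p['image'],None,fx=1.5,fy=1.5)); X=cloud(p)
x,y=map(float,sys.argv[1:3]); m=np.isfinite(X[...,0])&(np.nan_to_num(X[...,2])>8)&(np.nan_to_num(X[...,2])<18)&(np.hypot(X[...,0]-x,X[...,1]-y)<110)
m=cv2.morphologyEx(m.astype(np.uint8),cv2.MORPH_OPEN,np.ones((3,3)))
n,l,st,_=cv2.connectedComponentsWithStats(m); k=1+np.argmax(st[1:,4]); q=X[l==k]
r=cv2.minAreaRect(q[:,:2].astype(np.float32)); b=cv2.boxPoints(r); d1=b[1]-b[0]; d2=b[2]-b[1]; d=d1 if np.hypot(*d1)>np.hypot(*d2) else d2
a=np.arctan2(d[1],d[0])%np.pi; c=np.array(r[0]); print('rect',r,'z',np.median(q[:,2]),'ang',a,'colour',np.median(p['image'][l==k],0))
s,T,Ro=pose(); yaw=a if np.cos(a-s['eef_rot'][2])>0 else a-np.pi; g=c+47*np.array([np.cos(yaw),np.sin(yaw)]); print('grasp',g,yaw,'T',T)
from go import go; go(g[0],g[1],float(sys.argv[4]),yaw)
E
python3 car.py 355.7 301.3 w15 0
```

```text
rect ((354.1645812988281, 299.3983154296875), (50.0234260559082, 130.7181854248047), 29.44163703918457) z 12.904595782742733 ang 2.08465 colour [243. 236. 228.]
grasp [331.06 340.33] 2.08465 T [332.87 342.1  147.7 ]
d [-0.07 -0.26 14.77] w [ 0.   -0.   -0.02] steps 3.0 0.1
```

View pics/w15.png

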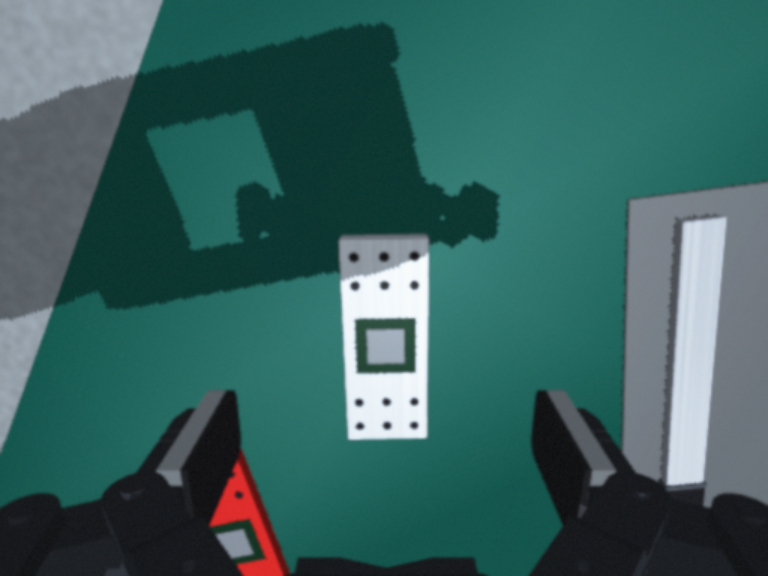

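Call:
apply_moves:
  rows:
    - {"dx":0,"dy":-0.2,"dz":2,"wx":0,"wy":0,"wz":-0.02}
    - {"dx":-0.1,"dy":-0.25,"dz":5,"wx":0,"wy":0,"wz":-0.02}
    - {"dx":-0.1,"dy":-0.25,"dz":8,"wx":0,"wy":0,"wz":-0.02}
    - {"dx":-0.1,"dy":-0.25,"dz":11,"wx":0,"wy":0,"wz":-0.02}
    - {"dx":-0.1,"dy":-0.25,"dz":13,"wx":0,"wy":0,"wz":-0.02}
    - {"dx":-0.1,"dy":-0.25,"dz":14.2,"wx":0,"wy":0,"wz":-0.02}
    - {"dx":-0.1,"dy":-0.25,"dz":14.7,"wx":0,"wy":0,"wz":-0.02}
    - {"dx":-0.1,"dy":-0.25,"dz":14.7,"wx":0,"wy":0,"wz":-0.02}
    - {"dx":-0.1,"dy":-0.25,"dz":14.7,"wx":0,"wy":0,"wz":-0.02}
    - {"dx":-0.1,"dy":-0.25,"dz":14.7,"wx":0,"wy":0,"wz":-0.02}

```text
t: 40.75
ee_pos: [330.8, 340.5, 1.6]
eef_rot: [3.139, -0.001, 2.09]
contact_force: [-0.1, 0.2, -0.5]
finger_gap: 0.999
```

Call:
apply_moves:
  rows:
    - {"dx":0,"dy":0,"dz":0,"wx":0,"wy":0,"wz":0}
    - {"dx":0,"dy":0,"dz":0,"wx":0,"wy":0,"wz":0}
    - {"dx":0,"dy":0,"dz":0,"wx":0,"wy":0,"wz":0}
    - {"dx":0,"dy":0,"dz":0,"wx":0,"wy":0,"wz":0}
    - {"dx":0,"dy":0,"dz":0,"wx":0,"wy":0,"wz":0}
    - {"dx":0,"dy":0,"dz":0,"wx":0,"wy":0,"wz":0}
    - {"dx":0,"dy":0,"dz":0,"wx":0,"wy":0,"wz":0}
    - {"dx":0,"dy":0,"dz":0,"wx":0,"wy":0,"wz":0}
    - {"dx":0,"dy":0,"dz":0,"wx":0,"wy":0,"wz":0}
    - {"dx":0,"dy":0,"dz":0,"wx":0,"wy":0,"wz":0}
  hand: 1

```text
t: 41.75
ee_pos: [330.6, 340.4, 1.7]
eef_rot: [3.139, -0.001, 2.09]
contact_force: [-0.8, -0.1, 5.9]
finger_gap: 0.565
```

Call:
apply_moves:
  rows:
    - {"dx":0,"dy":0,"dz":-1,"wx":0,"wy":0,"wz":0}
    - {"dx":0,"dy":0,"dz":-3,"wx":0,"wy":0,"wz":0}
    - {"dx":0,"dy":0,"dz":-5,"wx":0,"wy":0,"wz":0}
    - {"dx":0,"dy":0,"dz":-8,"wx":0,"wy":0,"wz":0}
    - {"dx":0,"dy":0,"dz":-11,"wx":0,"wy":0,"wz":0}
    - {"dx":0,"dy":0,"dz":-13,"wx":0,"wy":0,"wz":0}
    - {"dx":0,"dy":0,"dz":-15,"wx":0,"wy":0,"wz":0}
    - {"dx":0,"dy":0,"dz":-16,"wx":0,"wy":0,"wz":0}
    - {"dx":0,"dy":0,"dz":-16,"wx":0,"wy":0,"wz":0}
    - {"dx":0,"dy":0,"dz":-16,"wx":0,"wy":0,"wz":0}

```text
t: 42.75
ee_pos: [329.6, 339.5, 160.2]
eef_rot: [-3.141, -0.0, 2.09]
contact_force: [0.4, 0.1, -2.1]
finger_gap: 0.559
```

```bash
cat > hc.py <<'E'
from h import *
import sys
# held carrier in tool frame
np.set_printoptions(precision=2,suppress=True)
p=robot.get_image('wrist'); cv2.imwrite('pics/%s.png'%sys.argv[1],cv2.resize(p['image'],None,fx=1.5,fy=1.5))
s,T,Ro=pose(); print(T,s['eef_rot'],s['contact_force'],s['joints'],s['finger_gap']); X=cloud(p); q=X[np.isfinite(X[...,0])]; L=Ro.inv().apply(q-T)
for x in list(range(-60,40,10))+[14,16,18,20,22]:
    m=(abs(L[:,0]-x)<1.5)&(abs(L[:,1])<15)&(L[:,2]>-30)&(L[:,2]<30)
    if m.sum()>4:
        w=(abs(L[:,0]-x)<2)&(abs(L[:,1])<40)&(abs(L[:,2]-np.median(L[m,2]))<4); print(x,m.sum(),'z',np.median(L[m,2]),'y',L[w,1].min(),L[w,1].max())
E
python3 hc.py w16; python3 go.py 575 -90 160 2.3516
```

```text
[329.5  339.33 159.79] [-3.14  0.    2.09] [-0.35 -0.4  -2.69] [0.78 0.22 1.9  0.   1.02 0.26] 0.5596208806630534
-60 9 z -11.081915662028837 y -4.966683003354886 7.100250442869264
-50 288 z -11.75145958046915 y -25.252807390259104 24.847469996472924
-40 311 z -11.797185426850826 y -25.30635967650924 24.771774177978667
-30 353 z -11.406885211394941 y -25.773481415696324 24.742680548654818
-20 353 z -11.183572696077906 y -25.747654184933193 23.88915291933537
-10 358 z -11.354517342127176 y -25.229322498629408 23.128940089938233
0 376 z -11.327983507517619 y -25.301542019051688 23.042585512509135
10 432 z -11.524331461763051 y -33.152278900510744 29.438596482541588
20 10 z -4.653391240383137 y -23.357789091079812 23.002763759448104
14 421 z -11.488598776535971 y -26.53568111340341 27.95917309286949
16 570 z -11.299803124866795 y -26.466439127811295 23.301458831409256
18 935 z -7.592559428146687 y -26.284782714249303 23.303480436014365
20 10 z -4.653391240383137 y -23.357789091079812 23.002763759448104
d [-4.946e+01  2.000e-02 -1.000e-02] w [-0.002 -0.    -0.262] steps 9.9 1.7
```

```bash
python3 go.py 472 -155 150 2.3516
```

```text
d [-49.99 -12.14   1.01] w [-0.002 -0.    -0.262] steps 10.3 1.7
```

Call:
apply_moves:
  rows:
    - {"dx":-2,"dy":-0.5,"dz":0,"wx":0,"wy":0,"wz":0}
    - {"dx":-6,"dy":-1.5,"dz":0,"wx":0,"wy":0,"wz":-0.05}
    - {"dx":-10.5,"dy":-2.5,"dz":0,"wx":0,"wy":0,"wz":-0.1}
    - {"dx":-15,"dy":-3.6,"dz":0,"wx":0,"wy":0,"wz":-0.15}
    - {"dx":-19.5,"dy":-4.7,"dz":0,"wx":0,"wy":0,"wz":-0.2}
    - {"dx":-24,"dy":-5.8,"dz":0,"wx":0,"wy":0,"wz":-0.26}
    - {"dx":-28.5,"dy":-6.9,"dz":0,"wx":0,"wy":0,"wz":-0.26}
    - {"dx":-33,"dy":-8,"dz":0,"wx":0,"wy":0,"wz":-0.26}
    - {"dx":-36.5,"dy":-8.9,"dz":0,"wx":0,"wy":0,"wz":-0.26}
    - {"dx":-39,"dy":-9.5,"dz":0,"wx":0,"wy":0,"wz":-0.26}

```text
t: 43.8
ee_pos: [440.6, -48.1, 159.4]
eef_rot: [-3.14, -0.002, 2.348]
contact_force: [0.3, 0.3, -1.5]
finger_gap: 0.564
```

```bash
python3 go.py 472 -155 70 2.3516
```

```text
d [-9.84 -5.24  8.93] w [-0.001 -0.002 -0.004] steps 2.9 0.0
```

Call:
apply_moves:
  rows:
    - {"dx":-1.5,"dy":-0.8,"dz":0.5,"wx":0,"wy":0,"wz":0}
    - {"dx":-4,"dy":-2,"dz":2,"wx":0,"wy":0,"wz":0}
    - {"dx":-6.5,"dy":-3.4,"dz":4,"wx":0,"wy":0,"wz":0}
    - {"dx":-8.5,"dy":-4.5,"dz":6.5,"wx":0,"wy":0,"wz":0}
    - {"dx":-9.8,"dy":-5.2,"dz":8.5,"wx":0,"wy":0,"wz":0}
    - {"dx":-9.8,"dy":-5.2,"dz":8.9,"wx":0,"wy":0,"wz":0}
    - {"dx":-9.8,"dy":-5.2,"dz":8.9,"wx":0,"wy":0,"wz":0}
    - {"dx":-9.8,"dy":-5.2,"dz":8.9,"wx":0,"wy":0,"wz":0}
    - {"dx":-9.8,"dy":-5.2,"dz":8.9,"wx":0,"wy":0,"wz":0}
    - {"dx":-9.8,"dy":-5.2,"dz":8.9,"wx":0,"wy":0,"wz":0}

```text
t: 44.8
ee_pos: [473.3, -151.6, 72.4]
eef_rot: [3.14, 0.001, 2.351]
contact_force: [-0.2, 0.2, -1.6]
finger_gap: 0.564
```

```bash
python3 hc.py w17; python3 go.py 472 -155 27 2.3516; cat > fe.py <<'E'
from h import *
# front face of platen / base: fit of platen leading edge in press frame from a fresh side+wrist cloud
O=np.array([678.8,-271.5]);a=-.79;u=np.array([np.cos(a),np.sin(a)]);v=np.array([-u[1],u[0]])
for n in ['wrist','side']:
    p=robot.get_image(n); X=cloud(p); q=X[np.isfinite(X[...,0])]; L=np.c_[(q[:,:2]-O)@u,(q[:,:2]-O)@v,q[:,2]]
    for lo,hi,x0,x1 in [(58,80,-110,-60),(8,27,-110,-70)]:
        P=[]
        for y in range(-150,100,10):
            m=(abs(L[:,1]-y)<5)&(L[:,2]>lo)&(L[:,2]<hi)&(L[:,0]>x0)&(L[:,0]<x1)
            if m.sum()>8: P.append((y,np.percentile(L[m,0],5)))
        if len(P)>3: P=np.array(P); print(n,lo,len(P),np.polyfit(P[:,0],P[:,1],1),P[::4].round(1).tolist())
E
python3 fe.py
```

```text
[ 473.27 -151.71   72.36] [3.14 0.   2.35] [-0.32  0.89 -2.8 ] [-0.33  0.36  1.96  0.    0.82 -1.11] 0.5631562330360798
-60 7 z -10.575275807186976 y -2.9005526698537065 5.117792799035222
-50 300 z -11.41380148462364 y -25.2979742864191 24.893568998641562
-40 298 z -11.478276872650977 y -25.26686408039563 24.895341266870535
-30 337 z -11.145639113047984 y -25.610899295720124 24.705831258218414
-20 354 z -10.865368868211362 y -25.763284882915695 23.86611987209847
-10 357 z -10.996110930416739 y -25.470849810233936 23.09175603696599
0 387 z -11.024243663936161 y -25.28159686564579 23.202090519046227
10 427 z -11.144860832887895 y -35.55070748991213 32.83552925854469
20 52 z -7.274453586166235 y -25.507656344633283 23.1297399922897
14 429 z -11.188322300862888 y -30.39210477944809 28.24460678739831
16 468 z -11.129130358770839 y -26.35851744633164 23.285483359280622
18 970 z -7.661944674117526 y -26.35851744633164 23.285483359280622
20 52 z -7.274453586166235 y -25.507656344633283 23.1297399922897
d [-0.14 -0.33  4.54] w [ 0.001  0.001 -0.001] steps 0.9 0.0
side 58 20 [ 2.05601762e-03 -8.97900400e+01] [[-110.0, -89.4], [-60.0, -92.3], [-20.0, -92.0], [20.0, -90.9], [60.0, -87.5]]
side 8 19 [ 1.31801187e-02 -9.26586622e+01] [[-90.0, -96.2], [-50.0, -92.3], [-10.0, -91.2], [30.0, -92.0], [70.0, -91.4]]
```

View pics/w17.png

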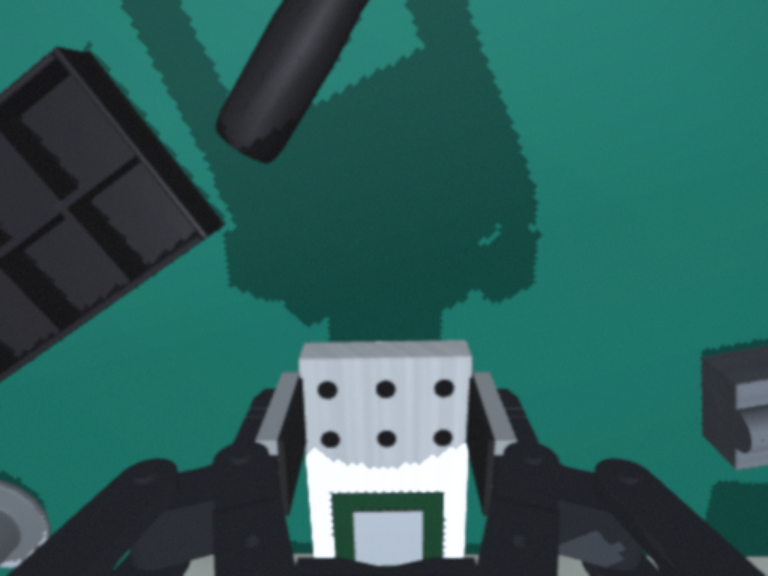

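Call:
apply_moves:
  rows:
    - {"dx":0,"dy":-0.3,"dz":1,"wx":0,"wy":0,"wz":0}
    - {"dx":0,"dy":-0.3,"dz":2.5,"wx":0,"wy":0,"wz":0}
    - {"dx":0,"dy":-0.3,"dz":4,"wx":0,"wy":0,"wz":0}
    - {"dx":0,"dy":-0.3,"dz":4.5,"wx":0,"wy":0,"wz":0}
    - {"dx":0,"dy":-0.3,"dz":4.5,"wx":0,"wy":0,"wz":0}
    - {"dx":-0.8,"dy":-0.3,"dz":4.5,"wx":0,"wy":0,"wz":0}
    - {"dx":-1.6,"dy":-0.3,"dz":4.5,"wx":0,"wy":0,"wz":0}
    - {"dx":-2.4,"dy":-0.3,"dz":4.5,"wx":0,"wy":0,"wz":0}
    - {"dx":-3.2,"dy":-0.3,"dz":4.5,"wx":0,"wy":0,"wz":0}
    - {"dx":-4,"dy":-0.3,"dz":4.5,"wx":0,"wy":0,"wz":0}

```text
t: 45.95
ee_pos: [499.7, -183.3, 26.8]
eef_rot: [3.141, 0.0, 2.35]
contact_force: [-0.7, 0.0, -2.7]
finger_gap: 0.563
```

```bash
cat > st.py <<'E'
from h import *
np.set_printoptions(precision=2,suppress=True)
s,T,Ro=pose(); O=np.array([678.8,-271.5]);a=-.79;u=np.array([np.cos(a),np.sin(a)]);v=np.array([-u[1],u[0]])
print('press frame',(T[:2]-O)@u,(T[:2]-O)@v,T[2],'yaw-',s['eef_rot'][2]+.79,'F along u,v,z',s['contact_force'][:2]@u,s['contact_force'][:2]@v,s['contact_force'][2],'M',s['moment'])
E
python3 st.py
```

```text
press frame -188.6763098263428 -65.11895333450853 26.801050596233445 yaw- 3.1396748313421834 F along u,v,z -0.5436033172177998 -0.5052024117369761 -2.667122583596169 M [0.1  0.02 0.04]
```

Call:
apply_moves:
  rows:
    - {"dx":-0.7,"dy":0,"dz":0,"wx":0,"wy":0,"wz":0}
    - {"dx":-1.4,"dy":0,"dz":0,"wx":0,"wy":0,"wz":0}
    - {"dx":-2.1,"dy":0,"dz":0,"wx":0,"wy":0,"wz":0}
    - {"dx":-2.8,"dy":0,"dz":0,"wx":0,"wy":0,"wz":0}
    - {"dx":-3.5,"dy":0,"dz":0,"wx":0,"wy":0,"wz":0}
    - {"dx":-4.1,"dy":0,"dz":0,"wx":0,"wy":0,"wz":0}
    - {"dx":-4.6,"dy":0,"dz":0,"wx":0,"wy":0,"wz":0}
    - {"dx":-5,"dy":0,"dz":0.05,"wx":0,"wy":0,"wz":0}
    - {"dx":-5.2,"dy":0,"dz":0.05,"wx":0,"wy":0,"wz":0}
    - {"dx":-5.2,"dy":0,"dz":0.05,"wx":0,"wy":0,"wz":0}

```text
t: 46.95
ee_pos: [535.7, -219.8, 26.1]
eef_rot: [3.141, 0.0, 2.35]
contact_force: [-0.1, -1.0, -1.3]
finger_gap: 0.565
```

```bash
python3 st.py
```

```text
press frame -137.41699823530132 -65.25004747656402 26.074092679882575 yaw- 3.139699278437403 F along u,v,z 0.6276783492221332 -0.7489211136397267 -1.294310412433692 M [ 0.04 -0.02 -0.01]
```

Call:
apply_moves:
  rows:
    - {"dx":-0.15,"dy":0,"dz":0,"wx":0,"wy":0,"wz":0}
    - {"dx":-0.3,"dy":0,"dz":0,"wx":0,"wy":0,"wz":0}
    - {"dx":-0.45,"dy":0,"dz":0,"wx":0,"wy":0,"wz":0}
    - {"dx":-0.6,"dy":0,"dz":0,"wx":0,"wy":0,"wz":0}
    - {"dx":-0.7,"dy":0,"dz":0,"wx":0,"wy":0,"wz":0}
    - {"dx":-0.8,"dy":0,"dz":0,"wx":0,"wy":0,"wz":0}
    - {"dx":-0.9,"dy":0,"dz":0,"wx":0,"wy":0,"wz":0}
    - {"dx":-1,"dy":0,"dz":0,"wx":0,"wy":0,"wz":0}
    - {"dx":-1,"dy":0,"dz":0,"wx":0,"wy":0,"wz":0}
    - {"dx":-1,"dy":0,"dz":0,"wx":0,"wy":0,"wz":0}

```text
t: 47.95
ee_pos: [542.7, -226.8, 26.1]
eef_rot: [3.141, 0.0, 2.35]
contact_force: [0.3, -0.1, -2.1]
finger_gap: 0.565
```

```bash
python3 st.py
```

```text
press frame -127.50352765838193 -65.24120089244849 26.110356179754437 yaw- 3.1397570067565517 F along u,v,z 0.28310014642438397 0.12459976428313549 -2.0570086829673153 M [ 0.01 -0.02 -0.02]
```

Call:
apply_moves:
  rows:
    - {"dx":-0.1,"dy":0,"dz":0,"wx":0,"wy":0,"wz":0}
    - {"dx":-0.2,"dy":0,"dz":0,"wx":0,"wy":0,"wz":0}
    - {"dx":-0.3,"dy":0,"dz":0,"wx":0,"wy":0,"wz":0}
    - {"dx":-0.4,"dy":0,"dz":0,"wx":0,"wy":0,"wz":0}
    - {"dx":-0.5,"dy":0,"dz":0,"wx":0,"wy":0,"wz":0}
    - {"dx":-0.6,"dy":0,"dz":0,"wx":0,"wy":0,"wz":0}
    - {"dx":-0.7,"dy":0,"dz":0,"wx":0,"wy":0,"wz":0}
    - {"dx":-0.8,"dy":0,"dz":0,"wx":0,"wy":0,"wz":0}
    - {"dx":-0.8,"dy":0,"dz":0,"wx":0,"wy":0,"wz":0}
    - {"dx":-0.8,"dy":0,"dz":0,"wx":0,"wy":0,"wz":0}

```text
t: 48.95
ee_pos: [548.3, -232.6, 26.1]
eef_rot: [3.141, 0.0, 2.35]
contact_force: [0.3, -0.2, -1.4]
finger_gap: 0.563
```

```bash
python3 st.py
```

```text
press frame -119.48364350366006 -65.26001460970515 26.101932707303114 yaw- 3.1397132700442247 F along u,v,z 0.3689395740986064 0.12182588233153376 -1.361472040509518 M [ 0.   -0.02 -0.02]
```

Call:
apply_moves:
  rows:
    - {"dx":-0.1,"dy":0,"dz":0,"wx":0,"wy":0,"wz":0}
    - {"dx":-0.2,"dy":0,"dz":0,"wx":0,"wy":0,"wz":0}
    - {"dx":-0.3,"dy":0,"dz":0,"wx":0,"wy":0,"wz":0}
    - {"dx":-0.4,"dy":0,"dz":0,"wx":0,"wy":0,"wz":0}
    - {"dx":-0.5,"dy":0,"dz":0,"wx":0,"wy":0,"wz":0}
    - {"dx":-0.55,"dy":0,"dz":0,"wx":0,"wy":0,"wz":0}
    - {"dx":-0.6,"dy":0,"dz":0,"wx":0,"wy":0,"wz":0}
    - {"dx":-0.6,"dy":0,"dz":0,"wx":0,"wy":0,"wz":0}
    - {"dx":-0.6,"dy":0,"dz":0,"wx":0,"wy":0,"wz":0}
    - {"dx":-0.6,"dy":0,"dz":0,"wx":0,"wy":0,"wz":0}

```text
t: 49.95
ee_pos: [550.4, -234.8, 25.7]
eef_rot: [-3.142, -0.006, 2.35]
contact_force: [-3.4, 5.9, 3.0]
finger_gap: 0.562
```

```bash
python3 st.py
```

```text
press frame -116.37762627466478 -65.37993317028759 25.749378843364802 yaw- 3.139509783698443 F along u,v,z -6.6024827180139924 1.6998989576581405 2.950989150436973 M [1.02 0.53 0.05]
```

Call:
apply_moves:
  rows:
    - {"dx":-0.1,"dy":0,"dz":0,"wx":0,"wy":0,"wz":0}
    - {"dx":-0.2,"dy":0,"dz":0,"wx":0,"wy":0,"wz":0}
    - {"dx":-0.2,"dy":0,"dz":0,"wx":0,"wy":0,"wz":0}
    - {"dx":-0.2,"dy":0,"dz":0,"wx":0,"wy":0,"wz":0}
    - {"dx":0.05,"dy":0,"dz":0,"wx":0,"wy":0,"wz":0}
    - {"dx":0.2,"dy":0,"dz":0,"wx":0,"wy":0,"wz":0}
    - {"dx":0.2,"dy":0,"dz":0,"wx":0,"wy":0,"wz":0}
    - {"dx":0.2,"dy":0,"dz":0.05,"wx":0,"wy":0,"wz":0}
    - {"dx":0.2,"dy":0,"dz":0.05,"wx":0,"wy":0,"wz":0}
    - {"dx":0.2,"dy":0,"dz":0.05,"wx":0,"wy":0,"wz":0}

```text
t: 50.95
ee_pos: [550.5, -234.8, 25.7]
eef_rot: [3.141, -0.002, 2.35]
contact_force: [-3.2, 3.5, 3.0]
finger_gap: 0.564
```

```bash
python3 st.py
```

```text
press frame -116.39264915337236 -65.33761690606237 25.735102675260162 yaw- 3.139624053963029 F along u,v,z -4.696722928151159 0.16803465227907646 3.0165773607550825 M [0.74 0.47 0.06]
```

Call:
apply_moves:
  rows:
    - {"dx":0,"dy":0,"dz":0,"wx":0,"wy":0,"wz":0}
    - {"dx":0,"dy":0,"dz":0,"wx":0,"wy":0,"wz":0}
    - {"dx":0,"dy":0,"dz":0,"wx":0,"wy":0,"wz":0}
    - {"dx":0,"dy":0,"dz":0,"wx":0,"wy":0,"wz":0}
    - {"dx":0,"dy":0,"dz":-1,"wx":0,"wy":0,"wz":0}
    - {"dx":0,"dy":0,"dz":-3,"wx":0,"wy":0,"wz":0}
    - {"dx":1,"dy":0,"dz":-7,"wx":0,"wy":0,"wz":0}
    - {"dx":4,"dy":0,"dz":-11,"wx":0,"wy":0,"wz":0}
    - {"dx":7,"dy":0,"dz":-14,"wx":0,"wy":0,"wz":0}
    - {"dx":7,"dy":0,"dz":-14,"wx":0,"wy":0,"wz":0}
  hand: -1

```text
t: 51.95
ee_pos: [501.8, -184.5, 170.8]
eef_rot: [3.137, 0.007, 2.351]
contact_force: [1.3, -0.2, -0.1]
finger_gap: 0.999
```

```bash
cat > chk.py <<'E'
from h import *
import sys
np.set_printoptions(precision=1,suppress=True)
O=np.array([678.8,-271.5]);a=-.79;u=np.array([np.cos(a),np.sin(a)]);v=np.array([-u[1],u[0]])
p=robot.get_image(sys.argv[2] if len(sys.argv)>2 else 'wrist'); cv2.imwrite('pics/%s.png'%sys.argv[1],cv2.resize(p['image'],None,fx=1.5,fy=1.5)); X=cloud(p)
q=X[np.isfinite(X[...,0])]; L=np.c_[(q[:,:2]-O)@u,(q[:,:2]-O)@v,q[:,2]]
m=(L[:,0]>-160)&(L[:,0]<-95)&(L[:,1]<95)&(L[:,1]>-165)&(L[:,2]>30)&(L[:,2]<43); c=L[m]
print(m.sum()); 
for y in range(-160,96,5):
    k=c[abs(c[:,1]-y)<2.5]
    if len(k)>5: print(y,len(k),'outer end',np.percentile(k[:,0],3),'z',np.median(k[:,2]))
t=(abs(L[:,1]-125)<15)&(L[:,0]>-128)&(L[:,0]<-100)&(L[:,2]>20)
if t.sum()>5: print('tongue top',np.median(L[t,2]))
pl=(abs(L[:,1])<90)&(abs(L[:,0]+80)<4)&(L[:,2]>40)&(L[:,2]<90)
if pl.sum()>5: print('platen_front z',np.median(L[pl,2]))
E
python3 chk.py w18
```

```text
2244
-90 191 outer end -134.19430475543302 z 36.64605582120608
-85 222 outer end -134.02424116463644 z 36.9091531922858
-80 229 outer end -134.192822510453 z 36.70610991202713
-75 208 outer end -134.16983188280088 z 36.75681522606375
-70 239 outer end -134.19235778651333 z 36.868031799230316
-65 205 outer end -134.42027500740355 z 36.80759475591138
-60 248 outer end -134.57066736070328 z 36.761402037872344
-55 212 outer end -134.48391901040569 z 36.733432477847785
-50 239 outer end -134.67147120347212 z 36.79946846060414
-45 222 outer end -134.66749783199643 z 36.73016605330039
-40 29 outer end -123.68754299127374 z 36.51082116437941
tongue top 69.06038709738532
platen_front z 68.39474185146909
```

```bash
python3 go.py 623.8 -58 120 2.555
```

```text
d [ 0.52 17.58  4.91] w [ 0.002  0.006 -0.204] steps 3.7 1.4
```

Call:
apply_moves:
  rows:
    - {"dx":0,"dy":2,"dz":0,"wx":0,"wy":0,"wz":-0.05}
    - {"dx":0.1,"dy":5.5,"dz":0,"wx":0,"wy":0,"wz":-0.1}
    - {"dx":0.2,"dy":9,"dz":0,"wx":0,"wy":0,"wz":-0.15}
    - {"dx":0.4,"dy":13,"dz":1,"wx":0,"wy":0,"wz":-0.2}
    - {"dx":0.5,"dy":16,"dz":3,"wx":0,"wy":0,"wz":-0.2}
    - {"dx":0.5,"dy":17.6,"dz":4.9,"wx":0,"wy":0,"wz":-0.2}
    - {"dx":0.5,"dy":17.6,"dz":4.9,"wx":0,"wy":0,"wz":-0.2}
    - {"dx":0.5,"dy":17.6,"dz":4.9,"wx":0,"wy":0,"wz":-0.2}
    - {"dx":0.5,"dy":17.6,"dz":4.9,"wx":0,"wy":0,"wz":-0.2}
    - {"dx":0.5,"dy":17.6,"dz":4.9,"wx":0,"wy":0,"wz":-0.2}

```text
t: 53.0
ee_pos: [623.6, -59.3, 117.6]
eef_rot: [3.14, 0.001, 2.549]
contact_force: [-0.6, 0.3, -0.7]
finger_gap: 1.001
```

```bash
python3 tw.py 624 -58 -0.59 w19 24 45 45; python3 go.py 623.8 -58 6.5 2.555
```

```text
3992 local rect ((-0.16076087951660156, -0.10233116149902344), (44.4870719909668, 50.02179718017578), 0.21528524160385132) z 27.68930259815334
centre world [623.8 -58. ]
d [ 0.06  0.1  11.12] w [ 0.001  0.001 -0.006] steps 2.2 0.0
```

Call:
apply_moves:
  rows:
    - {"dx":0,"dy":0.1,"dz":2,"wx":0,"wy":0,"wz":0}
    - {"dx":0,"dy":0.1,"dz":4,"wx":0,"wy":0,"wz":0}
    - {"dx":0,"dy":0.1,"dz":6,"wx":0,"wy":0,"wz":0}
    - {"dx":0,"dy":0.1,"dz":8,"wx":0,"wy":0,"wz":0}
    - {"dx":0,"dy":0.1,"dz":9.5,"wx":0,"wy":0,"wz":0}
    - {"dx":0,"dy":0.1,"dz":10.7,"wx":0,"wy":0,"wz":0}
    - {"dx":0,"dy":0.1,"dz":11.1,"wx":0,"wy":0,"wz":0}
    - {"dx":0,"dy":0.1,"dz":11.1,"wx":0,"wy":0,"wz":0}
    - {"dx":0,"dy":0.1,"dz":11.1,"wx":0,"wy":0,"wz":0}
    - {"dx":0,"dy":0.1,"dz":11.1,"wx":0,"wy":0,"wz":0}

```text
t: 54.05
ee_pos: [624.7, -57.5, 6.7]
eef_rot: [3.14, 0.002, 2.55]
contact_force: [0.5, 0.3, 0.0]
finger_gap: 0.998
```

Call:
apply_moves:
  rows:
    - {"dx":0,"dy":0,"dz":0,"wx":0,"wy":0,"wz":0}
    - {"dx":0,"dy":0,"dz":0,"wx":0,"wy":0,"wz":0}
    - {"dx":0,"dy":0,"dz":0,"wx":0,"wy":0,"wz":0}
    - {"dx":0,"dy":0,"dz":0,"wx":0,"wy":0,"wz":0}
    - {"dx":0,"dy":0,"dz":0,"wx":0,"wy":0,"wz":0}
    - {"dx":0,"dy":0,"dz":0,"wx":0,"wy":0,"wz":0}
    - {"dx":0,"dy":0,"dz":0,"wx":0,"wy":0,"wz":0}
    - {"dx":0,"dy":0,"dz":0,"wx":0,"wy":0,"wz":0}
    - {"dx":0,"dy":0,"dz":0,"wx":0,"wy":0,"wz":0}
    - {"dx":0,"dy":0,"dz":0,"wx":0,"wy":0,"wz":0}
  hand: 1

```text
t: 55.05
ee_pos: [624.6, -57.3, 6.3]
eef_rot: [3.14, 0.001, 2.55]
contact_force: [-0.3, 0.5, 3.8]
finger_gap: 0.573
```

Call:
apply_moves:
  rows:
    - {"dx":0,"dy":0,"dz":-1,"wx":0,"wy":0,"wz":0}
    - {"dx":0,"dy":0,"dz":-3,"wx":0,"wy":0,"wz":0}
    - {"dx":0,"dy":0,"dz":-6,"wx":0,"wy":0,"wz":0}
    - {"dx":0,"dy":0,"dz":-10,"wx":0,"wy":0,"wz":0}
    - {"dx":0,"dy":0,"dz":-14,"wx":0,"wy":0,"wz":0}
    - {"dx":0,"dy":0,"dz":-15,"wx":0,"wy":0,"wz":0}
    - {"dx":0,"dy":0,"dz":-15,"wx":0,"wy":0,"wz":0}
    - {"dx":0,"dy":0,"dz":-15,"wx":0,"wy":0,"wz":0}
    - {"dx":0,"dy":0,"dz":-15,"wx":0,"wy":0,"wz":0}
    - {"dx":0,"dy":0,"dz":-15,"wx":0,"wy":0,"wz":0}

```text
t: 56.05
ee_pos: [622.9, -57.4, 153.3]
eef_rot: [-3.14, -0.004, 2.55]
contact_force: [-0.6, -0.4, -4.8]
finger_gap: 0.57
```

```bash
python3 go.py 585 433 157 2.19
```

```text
d [30.5  38.58 -0.3 ] w [-0.002 -0.004  0.36 ] steps 9.8 2.4
```

Call:
apply_moves:
  rows:
    - {"dx":1.5,"dy":2,"dz":0,"wx":0,"wy":0,"wz":0.02}
    - {"dx":4,"dy":5,"dz":0,"wx":0,"wy":0,"wz":0.06}
    - {"dx":7,"dy":8.8,"dz":0,"wx":0,"wy":0,"wz":0.12}
    - {"dx":10,"dy":12.6,"dz":0,"wx":0,"wy":0,"wz":0.18}
    - {"dx":13,"dy":16.4,"dz":0,"wx":0,"wy":0,"wz":0.24}
    - {"dx":16,"dy":20.2,"dz":0,"wx":0,"wy":0,"wz":0.3}
    - {"dx":19,"dy":24,"dz":0,"wx":0,"wy":0,"wz":0.36}
    - {"dx":22,"dy":27.8,"dz":0,"wx":0,"wy":0,"wz":0.36}
    - {"dx":24.5,"dy":31,"dz":0,"wx":0,"wy":0,"wz":0.36}
    - {"dx":26,"dy":32.9,"dz":0,"wx":0,"wy":0,"wz":0.36}

```text
t: 57.05
ee_pos: [590.6, 364.1, 154.3]
eef_rot: [-3.141, -0.002, 2.192]
contact_force: [0.2, -0.7, -4.7]
finger_gap: 0.574
```

```bash
python3 go.py 585 433 60 2.19
```

```text
d [5.91 3.57 9.43] w [-0.001 -0.002  0.002] steps 2.3 0.0
```

Call:
apply_moves:
  rows:
    - {"dx":1.5,"dy":0.9,"dz":0,"wx":0,"wy":0,"wz":0}
    - {"dx":3,"dy":1.8,"dz":1,"wx":0,"wy":0,"wz":0}
    - {"dx":5,"dy":3,"dz":2,"wx":0,"wy":0,"wz":0}
    - {"dx":5.9,"dy":3.6,"dz":4,"wx":0,"wy":0,"wz":0}
    - {"dx":5.9,"dy":3.6,"dz":6,"wx":0,"wy":0,"wz":0}
    - {"dx":5.9,"dy":3.6,"dz":8,"wx":0,"wy":0,"wz":0}
    - {"dx":5.9,"dy":3.6,"dz":9.4,"wx":0,"wy":0,"wz":0}
    - {"dx":5.9,"dy":3.6,"dz":9.4,"wx":0,"wy":0,"wz":0}
    - {"dx":5.9,"dy":3.6,"dz":9.4,"wx":0,"wy":0,"wz":0}
    - {"dx":5.9,"dy":3.6,"dz":9.4,"wx":0,"wy":0,"wz":0}

```text
t: 58.05
ee_pos: [587.8, 430.1, 63.3]
eef_rot: [3.138, -0.0, 2.189]
contact_force: [0.3, -0.3, -3.8]
finger_gap: 0.575
```

```bash
python3 go.py 585 433 9.3 2.19
```

```text
d [ 0.4  -0.07  5.4 ] w [ 0.003 -0.    -0.001] steps 1.1 0.0
```

Call:
apply_moves:
  rows:
    - {"dx":0,"dy":0,"dz":1,"wx":0,"wy":0,"wz":0}
    - {"dx":0,"dy":0,"dz":2,"wx":0,"wy":0,"wz":0}
    - {"dx":0,"dy":0,"dz":3,"wx":0,"wy":0,"wz":0}
    - {"dx":0,"dy":0,"dz":4,"wx":0,"wy":0,"wz":0}
    - {"dx":0,"dy":0,"dz":4.5,"wx":0,"wy":0,"wz":0}
    - {"dx":0,"dy":0,"dz":4.8,"wx":0,"wy":0,"wz":0}
    - {"dx":0,"dy":0,"dz":4.9,"wx":0,"wy":0,"wz":0}
    - {"dx":0,"dy":0,"dz":5,"wx":0,"wy":0,"wz":0}
    - {"dx":0,"dy":0,"dz":5.05,"wx":0,"wy":0,"wz":0}
    - {"dx":0,"dy":0,"dz":5.05,"wx":0,"wy":0,"wz":0}

```text
t: 59.05
ee_pos: [587.0, 429.7, 11.8]
eef_rot: [3.14, -0.0, 2.19]
contact_force: [0.2, -0.4, -4.5]
finger_gap: 0.568
```

```bash
python3 go.py 585 433 9.3 2.19; python3 st.py
```

```text
d [0.38 0.02 0.25] w [ 0.001 -0.    -0.   ] steps 0.1 0.0
press frame -562.7175534912978 428.36962682820104 11.825825590699703 yaw- 2.979803478427751 F along u,v,z 0.4340420270724213 -0.15271897788284053 -4.516856064916766 M [-0.03  0.03 -0.04]
```

Call:
apply_moves:
  rows:
    - {"dx":0,"dy":0,"dz":0.1,"wx":0,"wy":0,"wz":0}
    - {"dx":0,"dy":0,"dz":0.2,"wx":0,"wy":0,"wz":0}
    - {"dx":0,"dy":0,"dz":0.25,"wx":0,"wy":0,"wz":0}
    - {"dx":0,"dy":0,"dz":0.25,"wx":0,"wy":0,"wz":0}
    - {"dx":0,"dy":0,"dz":0.25,"wx":0,"wy":0,"wz":0}
    - {"dx":0,"dy":0,"dz":0.25,"wx":0,"wy":0,"wz":0}
    - {"dx":0,"dy":0,"dz":0.25,"wx":0,"wy":0,"wz":0}
    - {"dx":0,"dy":0,"dz":0.25,"wx":0,"wy":0,"wz":0}
    - {"dx":0,"dy":0,"dz":0.25,"wx":0,"wy":0,"wz":0}
    - {"dx":0,"dy":0,"dz":0.25,"wx":0,"wy":0,"wz":0}

```text
t: 60.05
ee_pos: [587.0, 429.7, 9.4]
eef_rot: [3.141, -0.0, 2.19]
contact_force: [-1.9, -1.0, 2.2]
finger_gap: 0.572
```

Call:
apply_moves:
  rows:
    - {"dx":0,"dy":0,"dz":0,"wx":0,"wy":0,"wz":0}
    - {"dx":0,"dy":0,"dz":0,"wx":0,"wy":0,"wz":0}
    - {"dx":0,"dy":0,"dz":0,"wx":0,"wy":0,"wz":0}
    - {"dx":0,"dy":0,"dz":0,"wx":0,"wy":0,"wz":0}
    - {"dx":0,"dy":0,"dz":-1,"wx":0,"wy":0,"wz":0}
    - {"dx":0,"dy":0,"dz":-4,"wx":0,"wy":0,"wz":0}
    - {"dx":0,"dy":0,"dz":-8,"wx":0,"wy":0,"wz":0}
    - {"dx":0,"dy":0,"dz":-12,"wx":0,"wy":0,"wz":0}
    - {"dx":0,"dy":0,"dz":-14,"wx":0,"wy":0,"wz":0}
    - {"dx":0,"dy":0,"dz":-14,"wx":0,"wy":0,"wz":0}
  hand: -1

```text
t: 61.05
ee_pos: [588.7, 430.9, 154.6]
eef_rot: [3.131, -0.0, 2.19]
contact_force: [-0.5, 0.1, 0.4]
finger_gap: 0.998
```

```bash
python3 tw.py 587 430 2.19 w20 25 45 45; python3 bar.py; python3 go.py 683 95 150 2.17; python3 go.py 683 95 190 2.17
```

```text
3219 local rect ((-0.6514320373535156, 1.8206291198730469), (49.979251861572266, 44.7818717956543), 89.90377807617188) z 30.632199673805054
centre world [585.9 428.4]
((-0.6035614013671875, 1.5870628356933594), (26.008922576904297, 278.886962890625), 87.4563980102539) [553.62 336.55] 12.050332910310829
-140.44049208109112 139.1936355208424
d [-32.83 -11.67   0.09] w [ 0.005 -0.     0.02 ] steps 7.0 0.1
d [-32.83 -11.65  -3.91] w [ 0.005 -0.     0.02 ] steps 7.0 0.1
```

Call:
apply_moves:
  rows:
    - {"dx":-2,"dy":-0.7,"dz":0,"wx":0,"wy":0,"wz":0}
    - {"dx":-6,"dy":-2.1,"dz":0,"wx":0,"wy":0,"wz":0.02}
    - {"dx":-10.5,"dy":-3.7,"dz":0,"wx":0,"wy":0,"wz":0.02}
    - {"dx":-15,"dy":-5.3,"dz":0,"wx":0,"wy":0,"wz":0.02}
    - {"dx":-19.5,"dy":-6.9,"dz":0,"wx":0,"wy":0,"wz":0.02}
    - {"dx":-24,"dy":-8.5,"dz":0,"wx":0,"wy":0,"wz":0.02}
    - {"dx":-28,"dy":-10,"dz":0,"wx":0,"wy":0,"wz":0.02}
    - {"dx":-31,"dy":-11,"dz":0,"wx":0,"wy":0,"wz":0.02}
    - {"dx":-32.8,"dy":-11.7,"dz":0,"wx":0,"wy":0,"wz":0.02}
    - {"dx":-32.8,"dy":-11.7,"dz":0,"wx":0,"wy":0,"wz":0.02}

```text
t: 62.1
ee_pos: [681.5, 91.3, 147.2]
eef_rot: [-3.139, -0.001, 2.166]
contact_force: [-0.2, 0.1, 0.5]
finger_gap: 0.999
```

Call:
apply_moves:
  rows:
    - {"dx":0,"dy":0,"dz":0,"wx":0,"wy":0,"wz":0}
    - {"dx":0,"dy":0,"dz":0,"wx":0,"wy":0,"wz":0}
    - {"dx":0,"dy":0,"dz":0,"wx":0,"wy":0,"wz":0}
    - {"dx":0,"dy":0,"dz":0,"wx":0,"wy":0,"wz":0}
    - {"dx":0,"dy":0,"dz":0,"wx":0,"wy":0,"wz":0}
    - {"dx":0,"dy":0,"dz":0,"wx":0,"wy":0,"wz":0}
    - {"dx":0,"dy":0,"dz":0,"wx":0,"wy":0,"wz":0}
    - {"dx":0,"dy":0,"dz":0,"wx":0,"wy":0,"wz":0}
    - {"dx":0,"dy":0,"dz":0,"wx":0,"wy":0,"wz":0}
    - {"dx":0,"dy":0,"dz":0,"wx":0,"wy":0,"wz":0}

```text
t: 63.1
ee_pos: [681.9, 94.5, 148.8]
eef_rot: [3.141, -0.0, 2.17]
contact_force: [-0.5, 0.2, -0.6]
finger_gap: 0.998
```

```bash
python3 car.py 708 54 w21 0.5
```

```text
rect ((708.2793579101562, 51.183555603027344), (50.14705276489258, 130.8328857421875), 34.26039505004883) z 12.89677209117178 ang 2.1687527 colour [246. 240. 233.]
grasp [681.82  90.03] 2.1687527 T [681.9   94.46 148.8 ]
d [-0.37 -0.27 14.83] w [ 0. -0.  0.] steps 3.0 0.0
```

View pics/w21.png

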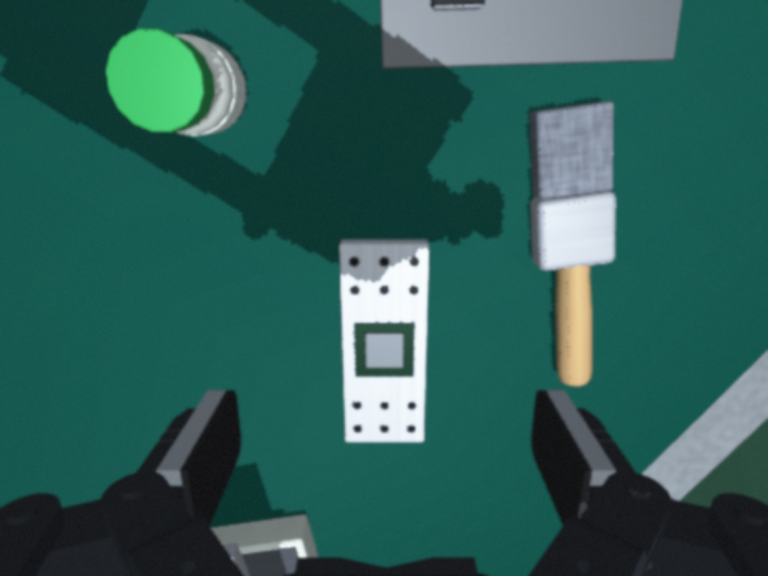

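Call:
apply_moves:
  rows:
    - {"dx":-0.2,"dy":-0.2,"dz":2,"wx":0,"wy":0,"wz":0}
    - {"dx":-0.4,"dy":-0.27,"dz":5,"wx":0,"wy":0,"wz":0}
    - {"dx":-0.4,"dy":-0.27,"dz":8,"wx":0,"wy":0,"wz":0}
    - {"dx":-0.4,"dy":-0.27,"dz":11,"wx":0,"wy":0,"wz":0}
    - {"dx":-0.4,"dy":-0.27,"dz":13,"wx":0,"wy":0,"wz":0}
    - {"dx":-0.4,"dy":-0.27,"dz":14.3,"wx":0,"wy":0,"wz":0}
    - {"dx":-0.4,"dy":-0.27,"dz":14.7,"wx":0,"wy":0,"wz":0}
    - {"dx":-0.4,"dy":-0.27,"dz":14.75,"wx":0,"wy":0,"wz":0}
    - {"dx":-0.4,"dy":-0.27,"dz":14.75,"wx":0,"wy":0,"wz":0}
    - {"dx":-0.4,"dy":-0.27,"dz":14.75,"wx":0,"wy":0,"wz":0}

```text
t: 64.15
ee_pos: [682.8, 89.9, 2.7]
eef_rot: [3.139, 0.001, 2.17]
contact_force: [-0.8, 0.3, 0.8]
finger_gap: 1.0
```

Call:
apply_moves:
  rows:
    - {"dx":0,"dy":0,"dz":0,"wx":0,"wy":0,"wz":0}
    - {"dx":0,"dy":0,"dz":0,"wx":0,"wy":0,"wz":0}
    - {"dx":0,"dy":0,"dz":0,"wx":0,"wy":0,"wz":0}
    - {"dx":0,"dy":0,"dz":0,"wx":0,"wy":0,"wz":0}
    - {"dx":0,"dy":0,"dz":0,"wx":0,"wy":0,"wz":0}
    - {"dx":0,"dy":0,"dz":0,"wx":0,"wy":0,"wz":0}
    - {"dx":0,"dy":0,"dz":0,"wx":0,"wy":0,"wz":0}
    - {"dx":0,"dy":0,"dz":0,"wx":0,"wy":0,"wz":0}
    - {"dx":0,"dy":0,"dz":0,"wx":0,"wy":0,"wz":0}
    - {"dx":0,"dy":0,"dz":0,"wx":0,"wy":0,"wz":0}
  hand: 1

```text
t: 65.15
ee_pos: [682.6, 89.9, 2.2]
eef_rot: [3.139, 0.0, 2.17]
contact_force: [-0.3, 0.5, 4.9]
finger_gap: 0.56
```

Call:
apply_moves:
  rows:
    - {"dx":0,"dy":0,"dz":-1,"wx":0,"wy":0,"wz":0}
    - {"dx":0,"dy":0,"dz":-3,"wx":0,"wy":0,"wz":0}
    - {"dx":0,"dy":0,"dz":-5,"wx":0,"wy":0,"wz":0}
    - {"dx":0,"dy":0,"dz":-8,"wx":0,"wy":0,"wz":0}
    - {"dx":0,"dy":0,"dz":-11,"wx":0,"wy":0,"wz":0}
    - {"dx":0,"dy":0,"dz":-12,"wx":0,"wy":0,"wz":0}
    - {"dx":0,"dy":0,"dz":-12,"wx":0,"wy":0,"wz":0}
    - {"dx":0,"dy":0,"dz":-12,"wx":0,"wy":0,"wz":0}
    - {"dx":0,"dy":0,"dz":-12,"wx":0,"wy":0,"wz":0}
    - {"dx":0,"dy":0,"dz":-12,"wx":0,"wy":0,"wz":0}

```text
t: 66.15
ee_pos: [681.0, 89.6, 119.4]
eef_rot: [-3.139, -0.002, 2.17]
contact_force: [-0.8, -0.1, -2.7]
finger_gap: 0.562
```

```bash
python3 hc.py w22; python3 -c "
from h import *
u=np.array([np.cos(.79),-np.sin(.79)]);v=np.array([-u[1],u[0]]);print(np.array([678.8,-271.5])-228*u+35*v)"; python3 go.py 543.2 -84.9 120 2.3516
```

```text
[681.25  89.63 119.73] [-3.14 -0.    2.17] [-0.88  0.63 -1.8 ] [ 0.11  0.57  1.44  0.    1.14 -0.49] 0.5628132805009067
-60 30 z -9.690163929225868 y -7.8032568935615245 3.235021526950291
-50 293 z -10.318014220437911 y -25.718437485307103 24.60056954993995
-40 295 z -10.441071366807858 y -25.66576854174745 24.030770025850437
-30 353 z -10.141652757148032 y -26.144089983235034 24.106020590871946
-20 336 z -9.902839848003424 y -26.228651458747905 23.559137486399024
-10 345 z -10.086474857060631 y -25.67233848605621 22.65642362711454
0 388 z -10.128345554692167 y -25.584847079932146 22.649278626541992
10 423 z -10.212941817698773 y -31.971675026802252 33.31586626980496
20 363 z -5.124184360479396 y -26.316416837021595 23.00197289912298
14 426 z -10.272624626212291 y -31.206725863722745 28.147185304967078
16 442 z -10.283351622963636 y -26.562403107024192 23.016009418828627
18 1025 z -7.1932530825023875 y -26.562403107024192 23.268420857064633
20 363 z -5.124184360479396 y -26.316416837021595 23.00197289912298
[543.18563257 -84.90486784]
d [ -6.63 -21.24   0.  ] w [-0.002 -0.002 -0.182] steps 4.5 1.2
```

Call:
apply_moves:
  rows:
    - {"dx":-0.5,"dy":-2,"dz":0,"wx":0,"wy":0,"wz":-0.02}
    - {"dx":-1.7,"dy":-5.5,"dz":0,"wx":0,"wy":0,"wz":-0.06}
    - {"dx":-3,"dy":-9.5,"dz":0,"wx":0,"wy":0,"wz":-0.1}
    - {"dx":-4.3,"dy":-13.7,"dz":0,"wx":0,"wy":0,"wz":-0.14}
    - {"dx":-5.5,"dy":-17.5,"dz":0,"wx":0,"wy":0,"wz":-0.18}
    - {"dx":-6.6,"dy":-21.2,"dz":0,"wx":0,"wy":0,"wz":-0.182}
    - {"dx":-6.6,"dy":-21.2,"dz":2,"wx":0,"wy":0,"wz":-0.182}
    - {"dx":-6.6,"dy":-21.2,"dz":5,"wx":0,"wy":0,"wz":-0.182}
    - {"dx":-6.6,"dy":-21.2,"dz":5,"wx":0,"wy":0,"wz":-0.182}
    - {"dx":-6.6,"dy":-21.2,"dz":5,"wx":0,"wy":0,"wz":-0.182}

```text
t: 67.2
ee_pos: [543.9, -84.2, 71.0]
eef_rot: [-3.141, -0.001, 2.352]
contact_force: [0.3, 0.1, -2.2]
finger_gap: 0.562
```

```bash
python3 st.py;  python3 go.py 543.2 -84.9 27 2.3516
```

```text
press frame -227.96037131305803 35.9961894213019 70.95367160870586 yaw- 3.1418840498144234 F along u,v,z 0.1316622034623123 0.22650005876510967 -2.2380638571117957 M [0.02 0.06 0.01]
d [-0.  -0.1  4.4] w [-0.    -0.001  0.   ] steps 0.9 0.0
```

Call:
apply_moves:
  rows:
    - {"dx":0,"dy":-0.1,"dz":1,"wx":0,"wy":0,"wz":0}
    - {"dx":0,"dy":-0.1,"dz":2.5,"wx":0,"wy":0,"wz":0}
    - {"dx":0,"dy":-0.1,"dz":4,"wx":0,"wy":0,"wz":0}
    - {"dx":0,"dy":-0.1,"dz":4.35,"wx":0,"wy":0,"wz":0}
    - {"dx":0,"dy":-0.1,"dz":4.35,"wx":0,"wy":0,"wz":0}
    - {"dx":-0.8,"dy":-0.1,"dz":4.35,"wx":0,"wy":0,"wz":0}
    - {"dx":-1.6,"dy":-0.1,"dz":4.35,"wx":0,"wy":0,"wz":0}
    - {"dx":-2.4,"dy":-0.1,"dz":4.35,"wx":0,"wy":0,"wz":0}
    - {"dx":-3.2,"dy":-0.1,"dz":4.35,"wx":0,"wy":0,"wz":0}
    - {"dx":-4,"dy":-0.1,"dz":4.35,"wx":0,"wy":0,"wz":0}

```text
t: 68.2
ee_pos: [572.2, -114.1, 27.8]
eef_rot: [3.141, 0.0, 2.351]
contact_force: [-0.7, -0.2, -1.2]
finger_gap: 0.563
```

```bash
python3 st.py
```

```text
press frame -186.8152950330946 35.0847302804204 27.80402834549368 yaw- 3.1414910144702377 F along u,v,z -0.3456085781801161 -0.6655499185241651 -1.2494040084576203 M [ 0.04  0.09 -0.  ]
```

Call:
apply_moves:
  rows:
    - {"dx":-0.8,"dy":0,"dz":0,"wx":0,"wy":0,"wz":0}
    - {"dx":-1.6,"dy":0,"dz":0,"wx":0,"wy":0,"wz":0}
    - {"dx":-2.4,"dy":0,"dz":0,"wx":0,"wy":0,"wz":0}
    - {"dx":-3.2,"dy":0,"dz":0,"wx":0,"wy":0,"wz":0}
    - {"dx":-4,"dy":0,"dz":0,"wx":0,"wy":0,"wz":0}
    - {"dx":-4.7,"dy":0,"dz":0,"wx":0,"wy":0,"wz":0}
    - {"dx":-5.3,"dy":0,"dz":0,"wx":0,"wy":0,"wz":0}
    - {"dx":-5.8,"dy":0,"dz":0,"wx":0,"wy":0,"wz":0}
    - {"dx":-6.2,"dy":0,"dz":0,"wx":0,"wy":0,"wz":0}
    - {"dx":-6.2,"dy":0,"dz":0,"wx":0,"wy":0,"wz":0}

```text
t: 69.2
ee_pos: [615.5, -157.7, 27.6]
eef_rot: [3.141, 0.0, 2.352]
contact_force: [-0.4, 0.4, -2.3]
finger_gap: 0.56
```

```bash
python3 st.py
```

```text
press frame -125.33132587137894 35.132024912702775 27.590039272615037 yaw- 3.1415160778842104 F along u,v,z -0.5560009537109131 -0.002439687624905257 -2.2878076898370074 M [0.04 0.07 0.01]
```

Call:
apply_moves:
  rows:
    - {"dx":-0.2,"dy":0,"dz":0.05,"wx":0,"wy":0,"wz":0}
    - {"dx":-0.4,"dy":0,"dz":0.1,"wx":0,"wy":0,"wz":0}
    - {"dx":-0.6,"dy":0,"dz":0.1,"wx":0,"wy":0,"wz":0}
    - {"dx":-0.75,"dy":0,"dz":0.1,"wx":0,"wy":0,"wz":0}
    - {"dx":-0.85,"dy":0,"dz":0.1,"wx":0,"wy":0,"wz":0}
    - {"dx":-0.95,"dy":0,"dz":0.1,"wx":0,"wy":0,"wz":0}
    - {"dx":-1.05,"dy":0,"dz":0.1,"wx":0,"wy":0,"wz":0}
    - {"dx":-1.15,"dy":0,"dz":0.1,"wx":0,"wy":0,"wz":0}
    - {"dx":-1.25,"dy":0,"dz":0.1,"wx":0,"wy":0,"wz":0}
    - {"dx":-1.3,"dy":0,"dz":0.1,"wx":0,"wy":0,"wz":0}

```text
t: 70.2
ee_pos: [622.8, -165.2, 26.3]
eef_rot: [-3.142, -0.005, 2.351]
contact_force: [-3.5, 6.0, 1.0]
finger_gap: 0.56
```

```bash
python3 st.py
```

```text
press frame -114.93574078464206 35.047350633046506 26.309394732735058 yaw- 3.14139626535324 F along u,v,z -6.774701765873203 1.725950133470352 1.0232435375064026 M [1.05 0.55 0.04]
```

Contact with the stop felt at the same depth; back off slightly, release and lift.

Call:
apply_moves:
  rows:
    - {"dx":-0.1,"dy":0,"dz":0,"wx":0,"wy":0,"wz":0}
    - {"dx":-0.2,"dy":0,"dz":0,"wx":0,"wy":0,"wz":0}
    - {"dx":-0.2,"dy":0,"dz":0,"wx":0,"wy":0,"wz":0}
    - {"dx":0.05,"dy":0,"dz":0,"wx":0,"wy":0,"wz":0}
    - {"dx":0.2,"dy":0,"dz":0,"wx":0,"wy":0,"wz":0}
    - {"dx":0.2,"dy":0,"dz":0,"wx":0,"wy":0,"wz":0}
    - {"dx":0.2,"dy":0,"dz":0.05,"wx":0,"wy":0,"wz":0}
    - {"dx":0.2,"dy":0,"dz":0.05,"wx":0,"wy":0,"wz":0}
    - {"dx":0.2,"dy":0,"dz":0.05,"wx":0,"wy":0,"wz":0}
    - {"dx":0.2,"dy":0,"dz":0.05,"wx":0,"wy":0,"wz":0}

```text
t: 71.2
ee_pos: [622.8, -165.1, 26.3]
eef_rot: [3.141, -0.001, 2.352]
contact_force: [-2.3, 1.5, 0.6]
finger_gap: 0.563
```

Call:
apply_moves:
  rows:
    - {"dx":0,"dy":0,"dz":0,"wx":0,"wy":0,"wz":0}
    - {"dx":0,"dy":0,"dz":0,"wx":0,"wy":0,"wz":0}
    - {"dx":0,"dy":0,"dz":0,"wx":0,"wy":0,"wz":0}
    - {"dx":0,"dy":0,"dz":0,"wx":0,"wy":0,"wz":0}
    - {"dx":0,"dy":0,"dz":-1,"wx":0,"wy":0,"wz":0}
    - {"dx":0,"dy":0,"dz":-3,"wx":0,"wy":0,"wz":0}
    - {"dx":1,"dy":0,"dz":-7,"wx":0,"wy":0,"wz":0}
    - {"dx":4,"dy":0,"dz":-11,"wx":0,"wy":0,"wz":0}
    - {"dx":7,"dy":-1,"dz":-14,"wx":0,"wy":0,"wz":0}
    - {"dx":7,"dy":-1,"dz":-14,"wx":0,"wy":0,"wz":0}
  hand: -1

```text
t: 72.2
ee_pos: [566.2, -121.7, 171.8]
eef_rot: [3.137, 0.006, 2.353]
contact_force: [0.9, -0.5, 1.3]
finger_gap: 0.998
```

```bash
python3 chk.py w23; python3 -c "
from h import *
u=np.array([np.cos(.79),-np.sin(.79)]);v=np.array([-u[1],u[0]]);print(np.array([678.8,-271.5])-82*u+0*v)"; python3 go.py 621.1 -213.2 120 2.3516
```

```text
4219
-90 151 outer end -134.13663008222983 z 36.66257122937224
-85 171 outer end -134.15954131096535 z 36.83544823710868
-80 159 outer end -134.29150976130035 z 36.865859534391966
-75 159 outer end -134.33703532401069 z 36.82766214090602
-70 166 outer end -134.38141013916524 z 36.89035848392927
-65 228 outer end -134.56600369974896 z 36.861637500819015
-60 223 outer end -134.52943378682673 z 36.694204060509875
-55 223 outer end -134.59301096680053 z 36.80532367528366
-50 233 outer end -134.69342095760518 z 36.77127478601216
-45 233 outer end -134.79300989221284 z 36.730791137112455
-40 94 outer end -133.66961358935262 z 34.60413515151208
10 177 outer end -133.0950765793489 z 36.65189739516279
15 204 outer end -133.3734176178789 z 36.78805221489503
20 238 outer end -133.39183797645 z 36.741521188961016
25 197 outer end -133.23593768303704 z 36.72126054606652
30 229 outer end -133.44604542971234 z 36.67294101009088
35 215 outer end -133.5233695138603 z 36.75604459271646
40 222 outer end -133.63829171938832 z 36.647506031599804
45 221 outer end -133.57023144612114 z 36.65757886913526
50 222 outer end -133.71110065210323 z 36.72892741254013
55 214 outer end -133.71470511036628 z 36.66956022837604
60 40 outer end -132.81362523655403 z 36.505883323106445
tongue top 69.2918036675475
platen_front z 68.40268553658431
[ 621.08468412 -213.25103166]
d [-10.24  -2.57   4.99] w [0.004 0.005 0.001] steps 2.3 0.0
```

Call:
apply_moves:
  rows:
    - {"dx":0,"dy":0,"dz":0,"wx":0,"wy":0,"wz":0}
    - {"dx":-2,"dy":-0.5,"dz":0,"wx":0,"wy":0,"wz":0}
    - {"dx":-4,"dy":-1.2,"dz":0.5,"wx":0,"wy":0,"wz":0}
    - {"dx":-6.5,"dy":-1.8,"dz":2,"wx":0,"wy":0,"wz":0}
    - {"dx":-9,"dy":-2.4,"dz":3.5,"wx":0,"wy":0,"wz":0}
    - {"dx":-10.2,"dy":-2.6,"dz":5,"wx":0,"wy":0,"wz":0}
    - {"dx":-10.2,"dy":-2.6,"dz":6.5,"wx":0,"wy":0,"wz":0}
    - {"dx":-10.2,"dy":-2.6,"dz":8,"wx":0,"wy":0,"wz":0}
    - {"dx":-10.2,"dy":-2.6,"dz":8.5,"wx":0,"wy":0,"wz":0}
    - {"dx":-10.2,"dy":-2.6,"dz":8.5,"wx":0,"wy":0,"wz":0}
  hand: 1

```text
t: 73.25
ee_pos: [619.1, -213.2, 79.2]
eef_rot: [-3.141, -0.003, 2.352]
contact_force: [-0.0, 0.5, 0.7]
finger_gap: 0.002
```

```bash
python3 st.py
```

```text
press frame -83.39370877428432 -1.3493937878609326 79.20086828177604 yaw- 3.141533466331433 F along u,v,z -0.3642159123254374 0.3524163549711978 0.6850001918960124 M [-0.   -0.01  0.01]
```

Call:
apply_moves:
  rows:
    - {"dx":0,"dy":0,"dz":0.5,"wx":0,"wy":0,"wz":0}
    - {"dx":0,"dy":0,"dz":0.9,"wx":0,"wy":0,"wz":0}
    - {"dx":0,"dy":0,"dz":1.2,"wx":0,"wy":0,"wz":0}
    - {"dx":0,"dy":0,"dz":1.4,"wx":0,"wy":0,"wz":0}
    - {"dx":0,"dy":0,"dz":1.6,"wx":0,"wy":0,"wz":0}
    - {"dx":0,"dy":0,"dz":1.8,"wx":0,"wy":0,"wz":0}
    - {"dx":0,"dy":0,"dz":2,"wx":0,"wy":0,"wz":0}
    - {"dx":0,"dy":0,"dz":2.2,"wx":0,"wy":0,"wz":0}
    - {"dx":0,"dy":0,"dz":2.4,"wx":0,"wy":0,"wz":0}
    - {"dx":0,"dy":0,"dz":2.5,"wx":0,"wy":0,"wz":0}

```text
t: 74.25
ee_pos: [618.9, -212.2, 57.4]
eef_rot: [3.141, -0.003, 2.352]
contact_force: [-4.5, 3.4, 8.1]
finger_gap: 0.001
```

```bash
python3 st.py
```

```text
press frame -84.31653784362264 -0.8098823448637806 57.448730277230716 yaw- 3.1416170763975595 F along u,v,z -5.608950216308178 -0.7910081535174713 8.124297643272469 M [0.62 0.73 0.03]
```

Call:
apply_moves:
  rows:
    - {"dx":0,"dy":0,"dz":0.05,"wx":0,"wy":0,"wz":0}
    - {"dx":0,"dy":0,"dz":0.1,"wx":0,"wy":0,"wz":0}
    - {"dx":0,"dy":0,"dz":0.15,"wx":0,"wy":0,"wz":0}
    - {"dx":0,"dy":0,"dz":0.2,"wx":0,"wy":0,"wz":0}
    - {"dx":0,"dy":0,"dz":0.25,"wx":0,"wy":0,"wz":0}
    - {"dx":0,"dy":0,"dz":0.3,"wx":0,"wy":0,"wz":0}
    - {"dx":0,"dy":0,"dz":0.35,"wx":0,"wy":0,"wz":0}
    - {"dx":0,"dy":0,"dz":0.4,"wx":0,"wy":0,"wz":0}
    - {"dx":0,"dy":0,"dz":0.4,"wx":0,"wy":0,"wz":0}
    - {"dx":0,"dy":0,"dz":0.4,"wx":0,"wy":0,"wz":0}

```text
t: 75.25
ee_pos: [618.7, -212.0, 53.4]
eef_rot: [3.141, -0.003, 2.352]
contact_force: [-4.4, 3.2, 8.1]
finger_gap: -0.002
```

```bash
python3 st.py
```

```text
press frame -84.53549201412966 -0.8114761680193423 53.36955128610241 yaw- 3.1416223781018147 F along u,v,z -5.392761225080659 -0.8431104926330466 8.061603357192011 M [0.69 0.68 0.  ]
```

Call:
apply_moves:
  rows:
    - {"dx":0,"dy":0,"dz":0.05,"wx":0,"wy":0,"wz":0}
    - {"dx":0,"dy":0,"dz":0.1,"wx":0,"wy":0,"wz":0}
    - {"dx":0,"dy":0,"dz":0.15,"wx":0,"wy":0,"wz":0}
    - {"dx":0,"dy":0,"dz":0.2,"wx":0,"wy":0,"wz":0}
    - {"dx":0,"dy":0,"dz":0.22,"wx":0,"wy":0,"wz":0}
    - {"dx":0,"dy":0,"dz":0.24,"wx":0,"wy":0,"wz":0}
    - {"dx":0,"dy":0,"dz":0.26,"wx":0,"wy":0,"wz":0}
    - {"dx":0,"dy":0,"dz":0.28,"wx":0,"wy":0,"wz":0}
    - {"dx":0,"dy":0,"dz":0.3,"wx":0,"wy":0,"wz":0}
    - {"dx":0,"dy":0,"dz":0.3,"wx":0,"wy":0,"wz":0}

```text
t: 76.25
ee_pos: [618.7, -211.9, 52.0]
eef_rot: [3.141, -0.003, 2.352]
contact_force: [-7.3, 4.8, 15.6]
finger_gap: -0.004
```

```bash
python3 st.py
```

```text
press frame -84.62088575549262 -0.7898845067840552 52.014174344161 yaw- 3.141567765027544 F along u,v,z -8.478837929360676 -1.80602380964772 15.637013119273677 M [0.9  1.25 0.04]
```

Call:
apply_moves:
  rows:
    - {"dx":0,"dy":0,"dz":-0.5,"wx":0,"wy":0,"wz":0}
    - {"dx":0,"dy":0,"dz":-2,"wx":0,"wy":0,"wz":0}
    - {"dx":0,"dy":0,"dz":-5,"wx":0,"wy":0,"wz":0}
    - {"dx":2,"dy":0,"dz":-9,"wx":0,"wy":0,"wz":0}
    - {"dx":5,"dy":0,"dz":-13,"wx":0,"wy":0,"wz":0}
    - {"dx":8,"dy":0,"dz":-17,"wx":0,"wy":0,"wz":0}
    - {"dx":11,"dy":0,"dz":-20,"wx":0,"wy":0,"wz":0}
    - {"dx":13,"dy":0,"dz":-22,"wx":0,"wy":0,"wz":0}
    - {"dx":13,"dy":0,"dz":-22,"wx":0,"wy":0,"wz":0}
    - {"dx":13,"dy":0,"dz":-22,"wx":0,"wy":0,"wz":0}

```text
t: 77.25
ee_pos: [528.5, -121.2, 269.2]
eef_rot: [3.14, 0.001, 2.352]
contact_force: [0.9, -0.7, 0.3]
finger_gap: 0.001
```

```bash
python3 chk.py w24; python3 - <<'E'
from h import *
p=robot.get_image('side'); cv2.imwrite('pics/side2.png',cv2.resize(p['image'],None,fx=1.5,fy=1.5))
E
```

```text
2552
-90 116 outer end -133.83125947347793 z 36.748747722142134
-85 128 outer end -134.10927388255976 z 36.865549722719564
-80 129 outer end -133.90653490358108 z 36.88109249485267
-75 132 outer end -134.26706079120814 z 36.76523361126735
-70 132 outer end -134.112416363158 z 36.92387980334545
-65 130 outer end -134.12655042001933 z 36.866219530697336
-60 129 outer end -134.26119729568282 z 36.84557806814763
-55 131 outer end -134.46039963469698 z 36.82683375967236
-50 130 outer end -134.48836425963933 z 36.875713980840345
-45 133 outer end -134.55998244334242 z 36.79175679662916
-40 24 outer end -131.36691357924755 z 35.762623415183526
10 85 outer end -133.02623105485043 z 36.64460719640979
15 125 outer end -133.35425854712034 z 36.78042954184389
20 129 outer end -133.17637163638793 z 36.90851658803849
25 124 outer end -133.36331555493052 z 36.715354335037645
30 128 outer end -133.2205826210375 z 36.79487354066608
35 122 outer end -133.42034958493025 z 36.896015878087574
40 126 outer end -133.38034926090825 z 36.56700742136138
45 126 outer end -133.24338880142608 z 36.79026562033244
50 127 outer end -133.7003147753459 z 36.71565063588123
55 129 outer end -133.36286255530467 z 36.59368747349982
60 17 outer end -131.6468668414532 z 36.341073229352574
tongue top 50.82241234560926
platen_front z 52.891155258956296
```

View pics/side2.png

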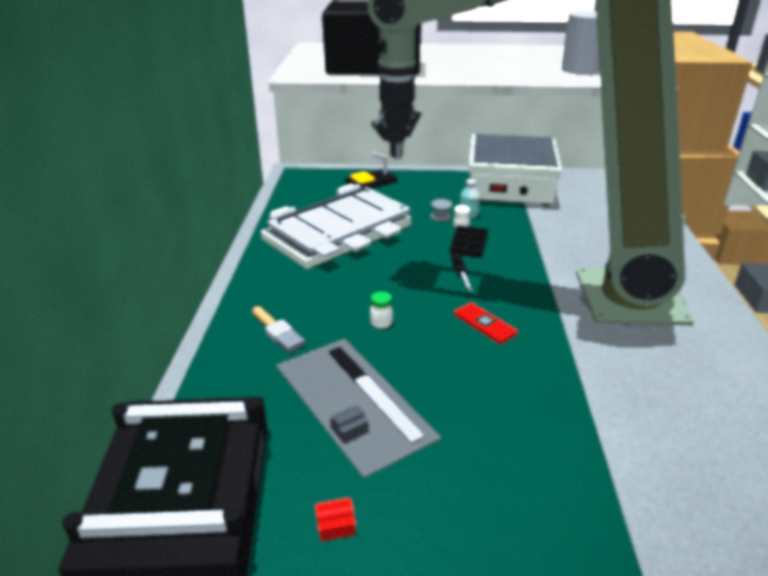

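View pics/w24.png

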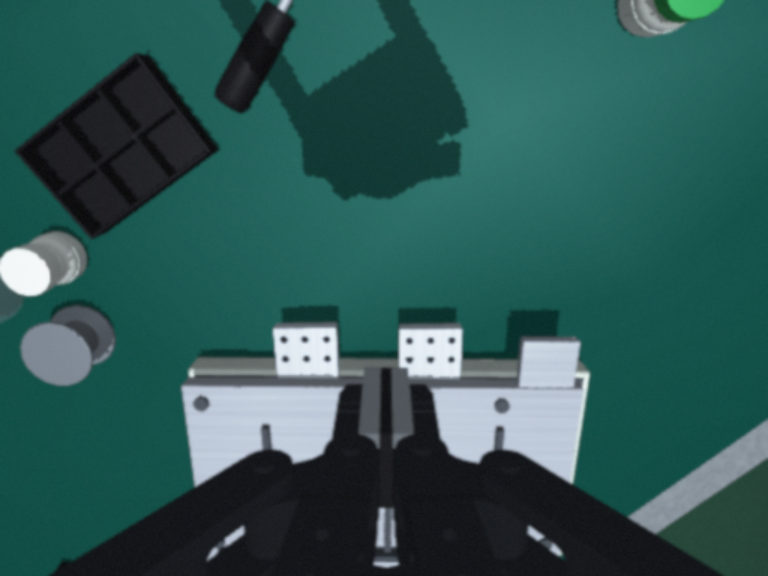

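```bash
python3 -c "
from cell import robot
s=robot.observe(); print(s['t'],s['contact_force'],max(abs(s['qvel'])))
print(robot.close_job())"
```

```text
77.35 [ 0.62618282 -0.55183587 -0.49639274] 0.015483693820289895
the job is handed in; nothing more can be done
None
```

The job is finished and handed in at about 77 s. Two carriers were present; both are under the platen, and the platen rests on them.

**What I did**
- I set the block 62 mm out from the tongue and levered the platen up with the bar, which raised the tongue's lower edge to about 60 mm.
- I put the bar and the block back on the mat.
- I slid both carriers in, at press y of about −65 and +35 mm, until each one pushed back against the stop at about 6–7 N.
- I pressed the platen down until the force rose to about 16 N. Its front was then at 52.0 mm, and I lifted the arm clear.

**What the last checks showed**
- **Carriers:** their outer ends are at press x −134.2 and −133.4 mm, square to about 0.01 rad, and lying flat. I can't see the stop, so "fully home" rests on the force felt there and on both carriers stopping within about 1 mm of each other.
- **Platen:** the tongue's top is at 50.8 mm, so its lower edge is at about 40 mm.
- **Bar and block:** the bar lies flat and the block stands upright, both well inside the mat.
- **Listed bystanders:** none looks moved in the last pictures. I judged this by eye and did not measure it.

**Disagreements**
- **Red look-alike carrier:** it sits about a centimetre from where it started. I don't know why; I may have brushed it, or it may have been knocked.
- **Scene camera:** its depth readings went wrong after the first picture, so I used the side and wrist cameras for all later measuring.
- **Network's tongue point:** it was about 7 mm off my corner fit. I trusted the fit, which the depth readings confirmed.

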